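# Wedge a mount bar into the jig and snap in its retainers

## Task

Lay the wooden mount bar on the bed of the clamping jig, centred and against the stop rail, stand the loose wedge in the slot beside it with its flat face to the bar, and tap the wedge down with the wooden hand pusher until the bar is locked tight. Set every retainer on the bench into a pocket of the bar and, once the bar is clamped, press each straight down with the held pusher (not with the fingers) until its flange lies flush on the bar. Finally stand the pusher upright on its cork pad, and leave the jar, the weight and the eraser where they are.

Things in the scene. Friction and masses are not known exactly. Their poses are not given: they have to be found in the camera images.
- jig: Wooden clamping jig fixed to the bench. x along its length, z up; origin at bench height under the middle of the bar's place. Bed for the bar: 260 mm long (x), top 30 mm above the bench. Stop rail along the +y side: inner face at y = +28 mm, top 52 mm above the bench. No end stops. Wedge slot (see point slot) on the -y side at x = 0; its sloping block spans x -60..60, y to -85 mm, 52 mm high.
- slot (a point): Fixed point: place of the middle of the wedge's foot seen from above (jig x = 0, y = -36 mm, bench height). The slot lies between the bar's side (jig y = -28 mm when against the stop) and the block's sloping face: gap 13 mm at bench height, widening 0.18 mm per mm upward to 23 mm at the block's top, 52 mm up; 49 mm wide along x. Slot floor 6 mm above the bench.
- bar: Light wooden mount bar, 250 (x) x 56 (y) x 45 (z) mm, 0.4 kg; origin in the middle of its underside, z up; same either way round. Four square pockets in its top. Its place: on the jig's bed (underside 30 mm above the bench), axes along the jig's, middle over the jig's origin within about 10 mm, side against the stop rail.
- wedge: Dark wooden wedge, 90 mm long (z), 44 wide (x), thick 16 at the foot, 32 at the head; upright in a holder. Origin: middle of the foot. Flat face at y = +8 mm, goes against the bar (axes then like the jig's); other face slopes from y = -8 at the foot to -24 mm at the head. Put in by hand its foot stands 12 to 30 mm above the bench; taps of 15 to 22 N jam it at about 14 mm, when it sinks no further.
- stand: Fixed wooden holder of the wedge, 75 (x) x 60 (y) x 45 (z) mm, with a 30 mm deep socket; the wedge's foot starts 15 mm above the bench, its axes along the holder's.
- pusher: Turned wooden hand pusher standing upright, 0.25 kg: foot a cylinder of diameter 44 mm, 30 mm high, flat beneath; above it a handle of diameter 28 mm up to 95 mm. Origin in the middle of its underside, z up. It starts on its cork pad.
- pad: Round cork pad, diameter 84 mm, paper-thin and fixed, flush with the bench; the pusher's place. Origin at its centre, bench height.
- retainer0: White snap-in retainer, square: foot 30 mm wide, 6 high; neck 25 wide, 17 high; flange 44 wide, 10 thick on top (33 mm in all), 0.05 kg; 2 to 4 are present. Origin: middle of its underside. Any pocket, any quarter turn. Set in a pocket it stands 12 mm deep on spring tongues, flange 11 mm above the bar; 10 to 16 N straight down snaps it in, flange on the bar (origin 22 mm above the bar's underside).
- retainer1: A retainer like retainer0, or absent.
- retainer2: A retainer like retainer0, or absent.
- retainer3: A retainer like retainer0, or absent.
- pocket0 (a point): Centre of the mouth of a square pocket, 34 x 34 mm and 31 mm deep, sides along the bar's, in the bar's top face (bar x = -98 mm, 45 mm above its underside).
- pocket1 (a point): Centre of the mouth of a square pocket, 34 x 34 mm and 31 mm deep, sides along the bar's, in the bar's top face (bar x = -46 mm, 45 mm above its underside).
- pocket2 (a point): Centre of the mouth of a square pocket, 34 x 34 mm and 31 mm deep, sides along the bar's, in the bar's top face (bar x = 46 mm, 45 mm above its underside).
- pocket3 (a point): Centre of the mouth of a square pocket, 34 x 34 mm and 31 mm deep, sides along the bar's, in the bar's top face (bar x = 98 mm, 45 mm above its underside).
- jar: Bystander: white ceramic jar with brushes, diameter 72 mm, 180 mm high; origin beneath its centre.
- weight: Bystander: small steel weight with a knob, 60 x 40 mm, 53 mm high; origin beneath its centre.
- eraser: Bystander: block eraser, 55 x 30 x 22 mm; origin beneath its centre.
Things that resemble listed ones, but are neither listed nor needed, are in the scene too. Leave any blue look-alike of the pusher alone.

How it is judged:
By the outcome, as a careful person would: the job done as asked, in the order asked, and still so for the second after the job is handed in, with the robot touching nothing.
Of retainer0, retainer1, retainer2, retainer3 only 2 to 4 are there at a start; the rules pass over those that are not, and their reading is None.
At some moment in a run one of pusher may be knocked a few centimetres aside while the robot is not near it.
It also fails if it takes over 210 s, if anything falls off the work surface, if the arm or the gripper's body presses on something with over 40 N, if the wrist force passes 120 N, or if a joint passes its speed limit or range.

## Robot

A 7-joint arm with a two-finger parallel gripper is mounted at the origin on the work surface. World frame = base frame: x ahead of the robot, y to its left, z up, the work surface at z = 0. Lengths are in mm, angles in rad, forces in N, time in s.
With the tool pointing down it reaches from about 400 to 875 mm from the base axis. Payload 4.4 kg.
Tool frame: the origin (TCP) lies at the very end of the fingers, on their centre line; the grasp point (between the pads) lies 19 mm behind it; z points along the fingers, x is the direction in which the jaws open and shut, and the axes are right-handed (so a half turn about z gives the same grasp; the last joint's range is limited). The gripper opens to 85 mm and grips with 20 to 120 N. Pads are 22 mm wide; open, the fingers measure 114 mm over their backs; the gripper's body (76 mm by 85 mm) begins 54 mm behind the grasp point. The pads swing forward as they close: fully open they stand 13 mm farther back than shut.
Start: joints at [1.101, 0.628, 0.038, 1.517, -0.027, 0.996, -0.02], TCP at [255.423, -597.726, 231.313] pointing down, gripper open.
Joint ranges: [-3.06, 3.06], [-0.37, 2.12], [-1.25, 1.32], [0.18, 2.47], [-1.1, 4.24], [0.23, 1.98], [-2.94, 2.94]. Speed limits (rad/s): [2.57, 2.57, 3.14, 3.14, 3.14, 3.14, 3.14].

## Interface

Orientations are given as [roll, pitch, yaw] about the fixed x, y, z axes, in that order (R = Rz(yaw) Ry(pitch) Rx(roll)).
In Python, from cell import ctrl gives the robot as it stands.
- The arm moves only by the shell command python3 -m creep 'ROWS'. ROWS is text: rows parted by semicolons, each of 7 numbers parted by spaces: the shift along the tool's x, y, z in units of 40 mm (1.0 is 40 mm), then the turn, a rotation vector about the tool's x, y, z in degrees, then the closure, from 0 (fully open) to 1 (shut). In form: x y z rx ry rz grip; .... A call has 1 to 10 rows; each row is the pose to reach, as a shift and turn from the pose commanded when the call began, along the tool's axes at that moment; what a row does not reach only later rows make up. A row lasts 1/12 s, in which the tool goes at most 41.7 mm and 7.16 degrees, less where a joint would pass 70% of its speed; a pose out of reach is approached as far as the arm can. A call with a gripper value outside its range is refused whole. The fingers move at their own pace and stop on an object; the grip force is fixed at half the most. Time passes only in rows, so rows that repeat a pose let the fingers close. It gives the time, the measured TCP pose, the force and the opening at its end, in the units of the state.
- ctrl.read_state(): the state, without advancing time (a new reading comes with each control period).
- ctrl.get_image(name): name is "side" or "top" or "wrist"; returns a dict with "img" (384x512x3 uint8, red, green, blue), "vfov" (degrees; the focal length in pixels is half the picture's height over the tangent of half this angle, whatever the lens; pixels are square), "cx", "cy" (the principal point, pixels), "T" (4x4, takes a point from camera to world coordinates); the wrist camera has in their place "tool_from_camera" (4x4, takes a point from camera to tool coordinates, whose origin is the TCP and whose axes are the tool frame's). Camera axes: x right, y up, looking along -z (the intrinsics and any distortion apply to the point x, -y, -z); pixel columns grow to the right and rows downward; lengths in mm; the calibration is good to about 2 mm. A picture is of the moment at which its call begins: read the wrist's pose just before it. There is no depth.
- ctrl.finish_job(): hands the job in, once; it reports no verdict.
Trained networks look in the newest picture that a camera, given by its name, has taken for a name from the list of things; names that differ only in an ending like _2 or _b are one class to them, and where a whole thing is asked for, a point or a joint stands for the part that bears it (a point fixed in the world has none). Each returns a list of dicts, best first, with "score" (0 to 1); they miss things now and then, are a little off and sometimes report something else, mostly with a low value. They report only what shows in the picture. A call takes as long as a camera call. They do not tell look-alikes from the thing itself.
- ctrl.boxes_of(camera, thing): "rect" ([left, top, right, bottom] in pixels, round what is visible of it).
- ctrl.cut_out(camera, thing): "pixels" (384x512 bool, what is visible of it) and "rect" ([left, top, right, bottom] in pixels, round what is visible of it).
The state is a dict: "clock": time; "qpos": joint angles; "qd": joint speeds; "tau": joint torques, N m; "eef_pos": TCP position; "tool_rot": TCP orientation; "force": force on the tool from outside, world axes, zero at the start; "torque": the same for the moment, N m; "width": finger opening in mm.
Only numpy, scipy, OpenCV 4.12 (cv2) and the standard library are available. Lean on these libraries where they do the work, as an engineer would, in place of code of your own. Each camera call takes 0.05 s, during which the arm holds its last target.

## Working session

There is one attempt and no reset: what is moved stays moved. The work goes in short steps, Python scripts to look and compute and a shell command to move; the robot and the scene stay as the last step left them, time stands still between calls to the robot, and variables do not carry over. Pictures are saved under pics/ and viewed, and the job is handed in when it is done.

```bash
ls -la; mkdir -p pics; python3 - <<'E'
from cell import ctrl
import cv2
print(ctrl.read_state())
for n in ["side","top","wrist"]:
    d=ctrl.get_image(n)
    print(n,{k:v for k,v in d.items() if k!="img"})
    cv2.imwrite(f"pics/a_{n}.png",d["img"][:,:,::-1])
E
```

```text
total 12
drwxr-xr-x  3 agent agent 4096 Dec  7 09:04 .
drwxr-xr-x 23 root  root  4096 Dec  7 09:04 ..
drwxr-xr-x  2 agent agent 4096 Dec  7 09:04 pics
{'clock': 0.0, 'qpos': array([ 1.10118564,  0.62933304,  0.03841501,  1.51837499, -0.02699409,
        0.99631362, -0.02004803]), 'qd': array([-0.00117276, -0.00012425, -0.00022968, -0.00110087,  0.00036679,
        0.00031395, -0.00073091]), 'tau': array([-1.03031882e-03, -5.63404012e+01,  1.22706000e+00, -1.93455344e+01,
        1.13155588e-02,  1.05187358e-02,  1.27093915e-05]), 'eef_pos': array([ 255.19189427, -597.12131622,  230.39485835]), 'tool_rot': array([ 3.14157860e+00,  1.91178155e-03, -1.16700883e+00]), 'force': array([0.42304326, 0.49055402, 0.41290463]), 'torque': array([ 0.00423046, -0.00904965, -0.03077281]), 'width': 85.27801912982869}
side {'vfov': 50.51175335873357, 'cx': 250.0201046692748, 'cy': 190.29469387830952, 'T': array([[-8.43720335e-01,  3.28465904e-01, -4.24554056e-01,
         2.51673523e+01],
       [-5.36781017e-01, -5.18437069e-01,  6.65649416e-01,
         7.96751353e+02],
       [-1.46142321e-03,  7.
[... 320 characters left out ...]
     [-9.99810832e-01, -1.46596339e-02,  1.27826390e-02,
         2.52248239e+01],
       [ 1.04008071e-02,  1.52379330e-01,  9.88267354e-01,
         1.02763714e+03],
       [ 0.00000000e+00,  0.00000000e+00,  0.00000000e+00,
         1.00000000e+00]])}
wrist {'vfov': 68.24494809041458, 'cx': 259.8719673455489, 'cy': 196.5698932167262, 'tool_from_camera': array([[ 9.99999785e-01,  4.51050465e-04, -4.75706910e-04,
        -1.08599499e+00],
       [ 2.78713855e-04, -9.49342523e-01, -3.14243052e-01,
        -8.03401712e+01],
       [-5.93348273e-04,  3.14242852e-01, -9.49342445e-01,
        -1.42906530e+02],
       [ 0.00000000e+00,  0.00000000e+00,  0.00000000e+00,
         1.00000000e+00]])}
```

View pics/a_top.png

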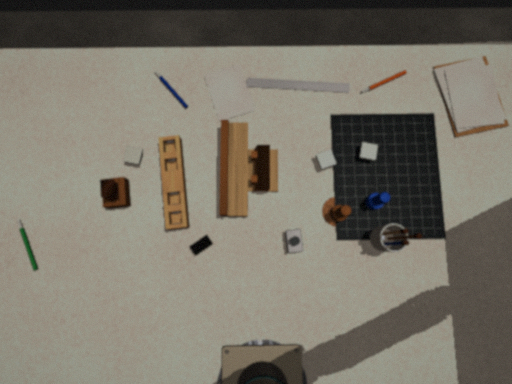

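View pics/a_side.png

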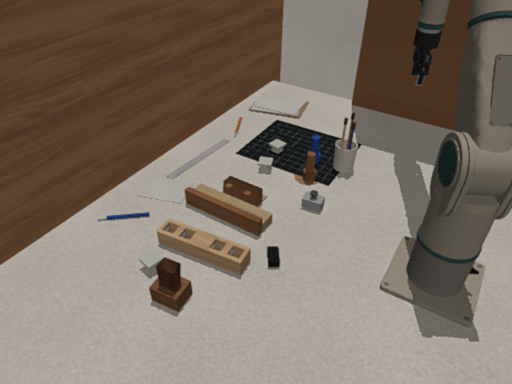

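View pics/a_wrist.png

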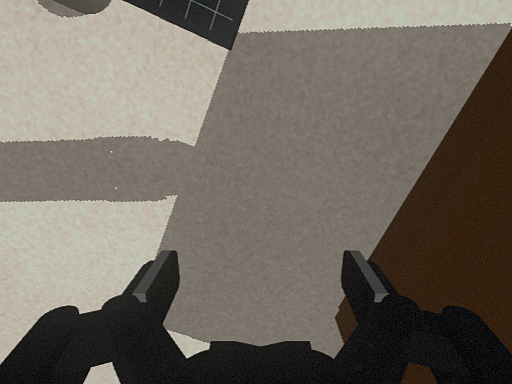

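```bash
cat > h.py <<'E'
from cell import ctrl
import numpy as np, cv2
from scipy.spatial.transform import Rotation as R
def cam(name):
    s=ctrl.read_state(); d=ctrl.get_image(name); d['s']=s
    d['f']=192/np.tan(np.radians(d['vfov'])/2)
    if name=='wrist':
        T=np.eye(4); T[:3,:3]=R.from_euler('xyz',s['tool_rot']).as_matrix(); T[:3,3]=s['eef_pos']
        d['T']=T@d['tool_from_camera']
    return d
def up(d,u,v,z):
    r=d['T'][:3,:3]@np.array([(u-d['cx'])/d['f'],-(v-d['cy'])/d['f'],-1.]); o=d['T'][:3,3]
    return (o+r*(z-o[2])/r[2])
def proj(d,p):
    p=np.atleast_2d(p); q=(p-d['T'][:3,3])@d['T'][:3,:3]
    return np.c_[d['cx']+d['f']*q[:,0]/-q[:,2], d['cy']-d['f']*q[:,1]/-q[:,2]]
def save(d,n,scale=1,crop=None):
    im=d['img'][:,:,::-1]
    if crop: im=im[crop[1]:crop[3],crop[0]:crop[2]]
    cv2.imwrite(f'pics/{n}.png',cv2.resize(im,None,fx=scale,fy=scale,interpolation=cv2.INTER_CUBIC))
def box(x,y,yaw,x0,x1,y0,y1,z):
    c,s=np.cos(yaw),np.sin(yaw)
    return np.array([[x+c*a-s*b,y+s*a+c*b,z] for a,b in((x0,y0),(x1,y0),(x1,y1),(x0,y1))])
E
python3 - <<'E'
from h import *
for n in ['top','side']:
    d=cam(n)
    for t in ['jig','bar','wedge','stand','pusher','pad','retainer0','jar','weight','eraser']:
        for r in ctrl.cut_out(n,t)[:5]:
            m=r['pixels'].astype(np.uint8); c=cv2.minAreaRect(np.argwhere(m)[:,::-1].astype(np.float32))
            print(n,t,round(r['score'],2),np.round(r['rect']),'minrect',[np.round(a,1) for a in c], 'w0',np.round(up(d,*c[0],0)[:2]))
d=cam('top'); save(d,'top_c1',4,(90,110,290,260)); save(d,'top_c2',4,(270,110,450,260))
E
```

```text
top jig 0.88 [218. 123. 277. 216.] minrect [array([248.3, 168.4]), array([57.7, 96.1]), np.float64(1.0)] w0 [573.  26.]
top bar 0.9 [159. 138. 189. 229.] minrect [array([173.4, 182.5]), array([93.4, 24.1]), np.float64(85.7)] w0 [535. 235.]
top wedge 0.87 [103. 181. 114. 200.] minrect [array([109. , 189.5]), array([19., 16.]), np.float64(90.0)] w0 [518. 413.]
top wedge 0.4 [369. 224. 424. 252.] minrect [array([395., 238.]), array([28., 52.]), np.float64(90.0)] w0 [ 372. -373.]
top wedge 0.4 [194. 239. 211. 256.] minrect [array([200.6, 245.2]), array([10.4, 20.4]), np.float64(54.0)] w0 [361. 159.]
top wedge 0.35 [217. 123. 280. 218.] minrect [array([248.4, 168.4]), array([57.9, 96.1]), np.float64(1.0)] w0 [573.  26.]
top stand 0.73 [328. 206. 350. 225.] minrect [array([339.5, 213. ]), array([16., 21.]), np.float64(90.0)] w0 [ 443. -224.]
top stand 0.6 [ 98. 174. 131. 212.] minrect [array([115.3, 193.1]), array([31.3, 28.2]), np.float64(86.2)] w0 [508. 395.]
top pusher 0.83 [328. 203. 350. 223.] minrect [array([339.5, 212.5]), array([15., 19.]), np.float64(90.0)] w0 [ 444. -224.]
top pu
[... 2287 characters left out ...]
ray([347.4, 142.9]), array([22. , 61.6]), np.float64(11.3)] w0 [ 418. -491.]
side jar 0.56 [150. 280. 193. 314.] minrect [array([171., 290.]), array([40.2, 34. ]), np.float64(26.6)] w0 [520. 373.]
side weight 0.84 [302. 191. 329. 212.] minrect [array([313.7, 200. ]), array([22.7, 20.4]), np.float64(20.0)] w0 [ 379. -120.]
side weight 0.57 [270. 140. 286. 153.] minrect [array([276.5, 145.5]), array([14.8, 13. ]), np.float64(26.6)] w0 [ 631. -334.]
side eraser 0.69 [141. 250. 166. 273.] minrect [array([150.7, 259.7]), array([19.4, 19.2]), np.float64(35.5)] w0 [629. 327.]
side eraser 0.67 [266. 247. 279. 270.] minrect [array([273.5, 256.5]), array([21.5, 12.3]), np.float64(85.2)] w0 [367. 148.]
```

View pics/top_c1.png

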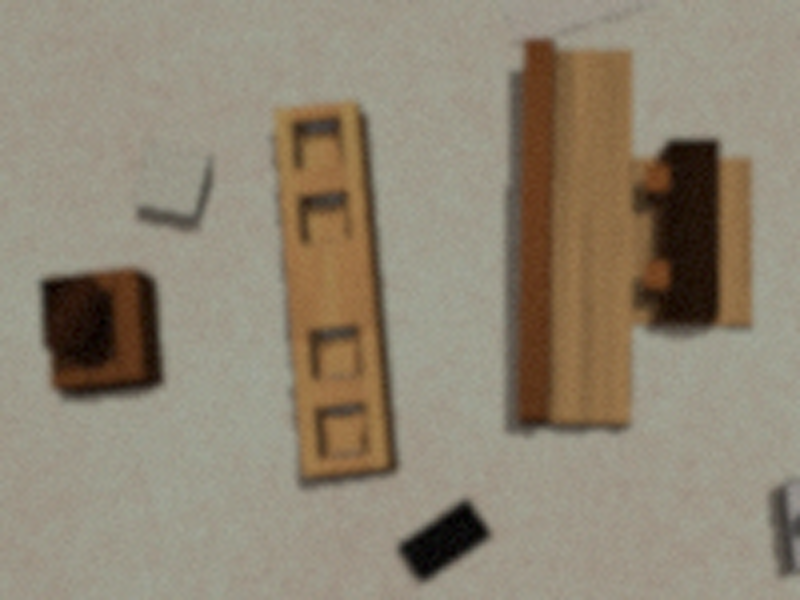

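View pics/top_c2.png

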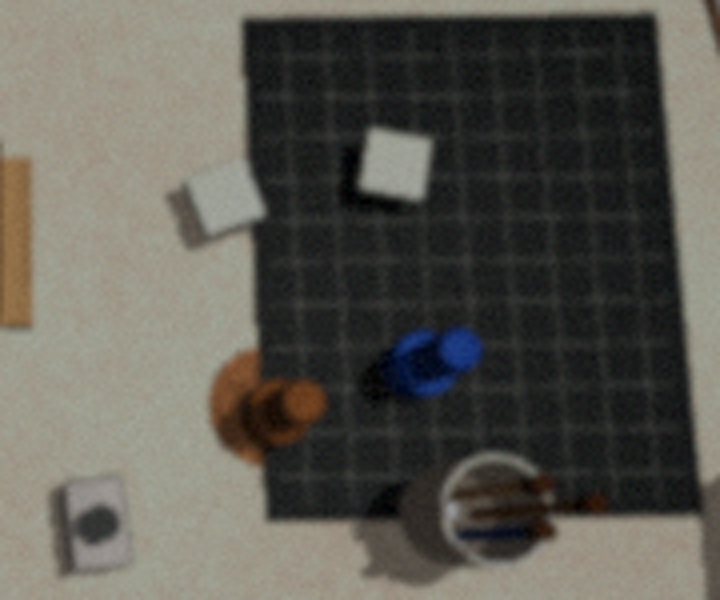

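```bash
cat >> h.py <<'E'
def go(x,y,z,yawdeg,prev=None):
    """rows numbers from current measured pose"""
    s=ctrl.read_state(); R0=R.from_euler('xyz',s['tool_rot']); R1=R.from_euler('xyz',[np.pi,0,np.radians(yawdeg)])
    sh=R0.inv().apply(np.array([x,y,z])-s['eef_pos'])/40; rv=np.degrees((R0.inv()*R1).as_rotvec())
    print('rows:',' '.join('%.3f'%a for a in sh),' '.join('%.2f'%a for a in rv),'| rows needed',max(np.linalg.norm(sh)*40/41.7,np.linalg.norm(rv)/7.16).round(1))
E
python3 - <<'E'
from h import *
go(480,120,380,90)
d=cam('side'); save(d,'side_c',4,(90,130,290,280)) if 0 else save(d,'side_c',4,(110,160,300,310))
E
```

```text
rows: -14.294 -12.212 -3.716 -0.00 -0.00 -156.86 | rows needed 21.9
```

View pics/side_c.png

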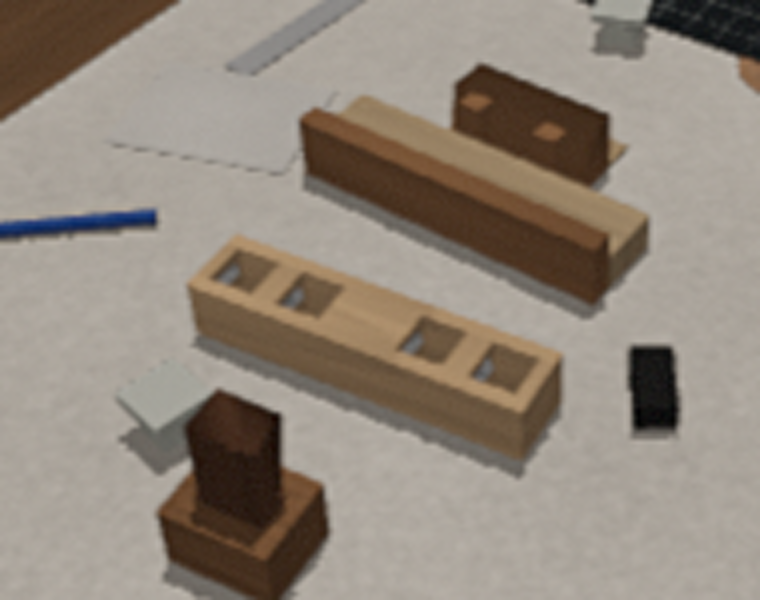

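```bash
python3 -m creep '0 0 -3.7 0 0 0 0;0 0 -3.7 0 0 0 0;0 0 -3.7 0 0 0 0;0 0 -3.7 0 0 0 0;-2 -2 -3.7 0 0 -25 0;-4 -3 -3.7 0 0 -40 0;-6 -5 -3.7 0 0 -60 0;-8 -7 -3.7 0 0 -80 0;-10 -9 -3.7 0 0 -100 0;-12 -10 -3.7 0 0 -120 0'; python3 -c "
from h import *
go(480,120,380,90)"
```

```text
clock: 2.18
eef_pos: [330.6, -357.6, 379.6]
tool_rot: [3.141, -0.001, -0.411]
force: [0.6, -0.4, 0.9]
width: 85.4
rows: -1.344 -12.437 -0.017 0.06 -0.01 -113.53 | rows needed 15.9
```

```bash
python3 -m creep '-1.3 -12.4 0 0 0 -113.5 0;-1.3 -12.4 0 0 0 -113.5 0;-1.3 -12.4 0 0 0 -113.5 0;-1.3 -12.4 0 0 0 -113.5 0;-1.3 -12.4 0 0 0 -113.5 0;-1.3 -12.4 0 0 0 -113.5 0;-1.3 -12.4 0 0 0 -113.5 0;-1.3 -12.4 0 0 0 -113.5 0;-1.3 -12.4 0 0 0 -113.5 0;-1.3 -12.4 0 0 0 -113.5 0'; python3 -c "
from h import *
go(480,120,380,90)"
```

```text
clock: 3.02
eef_pos: [458.4, 38.7, 379.8]
tool_rot: [3.14, -0.0, 0.839]
force: [0.9, -1.2, 0.1]
width: 85.2
rows: 1.871 -0.957 -0.006 0.08 0.01 -41.95 | rows needed 5.9
```

```bash
python3 -m creep '1.87 -0.96 0 0 0 -42 0;1.87 -0.96 0 0 0 -42 0;1.87 -0.96 0 0 0 -42 0;1.87 -0.96 0 0 0 -42 0;1.87 -0.96 0 0 0 -42 0;1.87 -0.96 0 0 0 -42 0;1.87 -0.96 0 0 0 -42 0;1.87 -0.96 0 0 0 -42 0'; python3 - <<'E'
from h import *
d=cam('wrist');print(d['s']['eef_pos']); save(d,'w1',1.5)
np.save('w1.npy',d,allow_pickle=True)
E
```

```text
clock: 3.68
eef_pos: [480.2, 117.9, 379.3]
tool_rot: [-3.142, -0.0, 1.563]
force: [-0.2, 0.1, 0.3]
width: 85.4
[480.18345219 117.90348568 379.30400906]
```

View pics/w1.png

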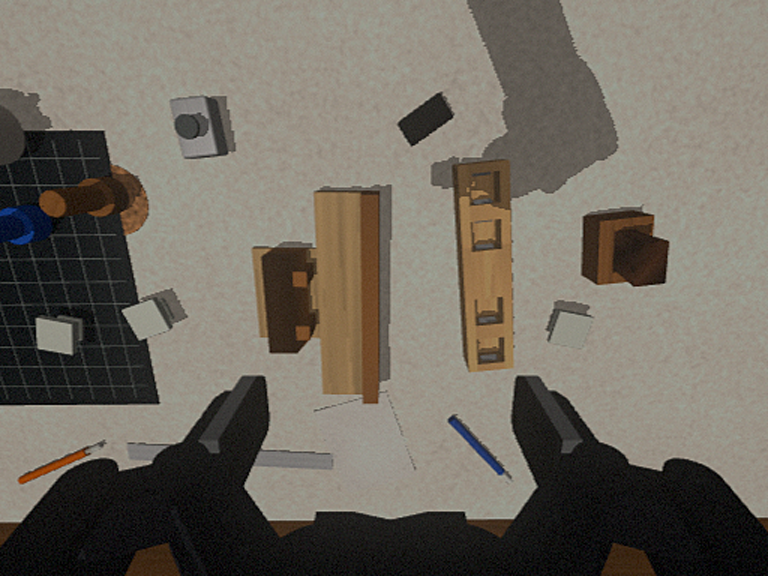

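```bash
python3 - <<'E'
from h import *
d=np.load('w1.npy',allow_pickle=True).item()
save(d,'w1a',4.4,(160,115,340,275)); save(d,'w1b',4.4,(295,95,475,255))
E
```

```text
(no output)
```

View pics/w1a.png

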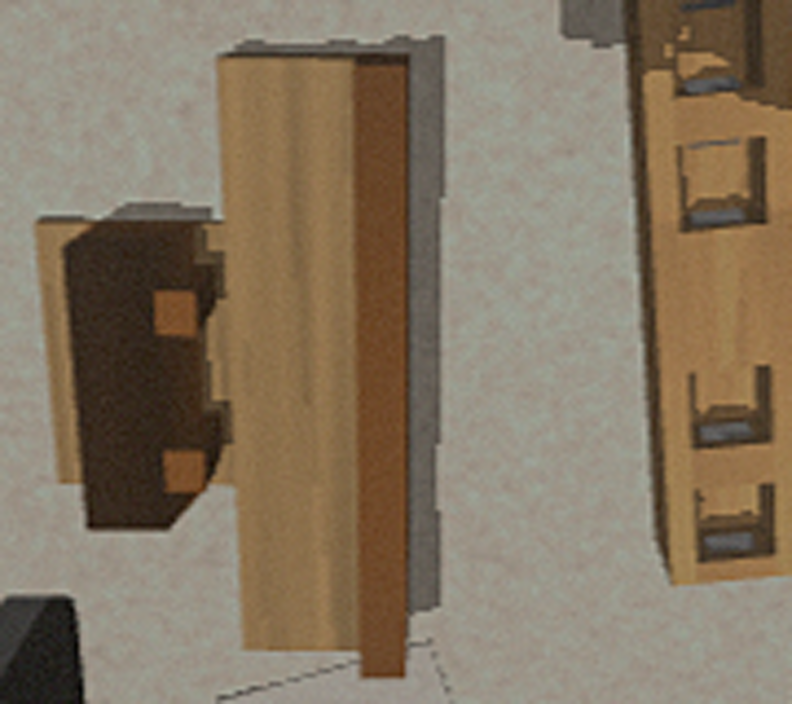

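View pics/w1b.png

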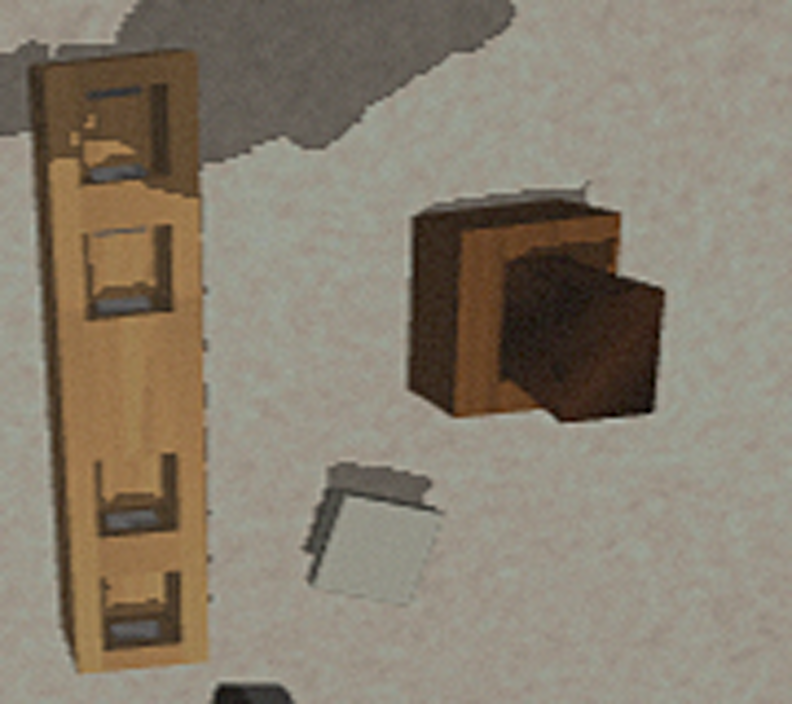

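```bash
cat >> h.py <<'E'
from scipy.optimize import least_squares
def fit(d,pts,px,g):
    pts=np.array(pts,float);px=np.array(px,float)
    def w(p):
        c,s=np.cos(p[2]),np.sin(p[2]); return np.c_[p[0]+c*pts[:,0]-s*pts[:,1],p[1]+s*pts[:,0]+c*pts[:,1],pts[:,2]]
    r=least_squares(lambda p:(proj(d,w(p))-px).ravel(),g)
    print('fit',r.x[:2].round(1),'yaw deg',np.degrees(r.x[2]).round(2),'res px',(proj(d,w(r.x))-px).round(1).tolist()); return r.x
def cr(p,o,s): return [( (a+.5)/s-.5+o[0],(b+.5)/s-.5+o[1]) for a,b in p]
E
python3 - <<'E'
from h import *
d=np.load('w1.npy',allow_pickle=True).item()
fit(d,[(-130,-28,30),(130,-28,30),(-130,28,52),(130,28,52)],cr([(218,57),(243,650),(354,57),(362,677)],(160,115),4.4),[573,26,0])
fit(d,[(-125,-28,45),(-125,28,45),(125,28,45),(125,-28,45)],cr([(48,63),(198,49),(208,660),(80,672)],(295,95),4.4),[535,235,0])
fit(d,[(-37.5,-30,45),(-37.5,30,45),(37.5,-30,45)],cr([(462,230),(620,213),(458,415)],(295,95),4.4),[508,390,0])
im=d['img'][140:200,385:450,::-1].astype(float); im=np.clip(im*2.5,0,255).astype(np.uint8)
cv2.imwrite('pics/w1c.png',cv2.resize(im,None,fx=9,fy=9,interpolation=cv2.INTER_CUBIC))
E
```

```text
fit [567.2  57.3] yaw deg -1.01 res px [[-0.8, -0.5], [-0.2, -0.4], [0.6, 0.9], [0.4, -0.2]]
fit [530.7 231.7] yaw deg 5.5 res px [[-0.4, 0.3], [0.5, -0.3], [0.3, -0.0], [-0.4, -0.0]]
fit [504.5 386.7] yaw deg 6.61 res px [[-0.1, 0.1], [0.4, -0.5], [-0.4, 0.5]]
```

View pics/w1c.png

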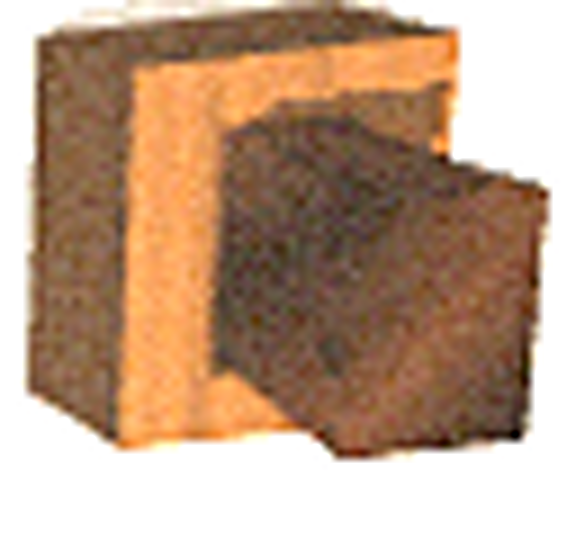

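```bash
python3 - <<'E'
from h import *
d=np.load('w1.npy',allow_pickle=True).item()
x,y,w=504.5,386.7,np.radians(6.61)
for a in (0,np.pi):
    for (y0,y1,z) in ((-13.3,8,45),(-24,8,105)):
        p=proj(d,box(x,y,w+a,-22,22,y0,y1,z)); print(a,z,((p-[385,140]+.5)*9).round().tolist())
E
```

```text
0 45 [[223.0, 138.0], [214.0, 363.0], [326.0, 350.0], [338.0, 124.0]]
0 105 [[339.0, 209.0], [325.0, 461.0], [515.0, 439.0], [535.0, 185.0]]
3.141592653589793 45 [[354.0, 347.0], [367.0, 121.0], [252.0, 135.0], [242.0, 360.0]]
3.141592653589793 105 [[611.0, 428.0], [634.0, 174.0], [437.0, 197.0], [420.0, 450.0]]
```

```bash
python3 - <<'E'
from h import *
go(530.7,231.7,120,95.5)
d=cam('top')
for b in [box(567.2,57.3,np.radians(-1.01),-130,130,-28,28,30),box(530.7,231.7,np.radians(5.5),-125,125,-28,28,45)]:
    print(proj(d,b).round(1).tolist())
E
```

```text
rows: 2.856 1.239 6.484 0.01 0.00 -5.97 | rows needed 6.9
[[246.9, 215.8], [247.3, 122.4], [227.1, 122.3], [226.0, 215.7]]
[[185.8, 226.8], [178.0, 135.1], [157.4, 137.3], [164.4, 229.2]]
```

```bash
python3 -m creep '2.86 1.24 6.48 0 0 -6 0;2.86 1.24 6.48 0 0 -6 0;2.86 1.24 6.48 0 0 -6 0;2.86 1.24 6.48 0 0 -6 0;2.86 1.24 6.48 0 0 -6 0;2.86 1.24 6.48 0 0 -6 0;2.86 1.24 6.48 0 0 -6 0;2.86 1.24 6.48 0 0 -6 0;2.86 1.24 6.48 0 0 -6 0;2.86 1.24 6.48 0 0 -6 0'; python3 - <<'E'
from h import *
d=cam('wrist'); save(d,'w2',1.5); go(530.7,231.7,23,95.5)
E
```

```text
clock: 4.62
eef_pos: [530.7, 232.1, 121.2]
tool_rot: [3.14, 0.0, 1.67]
force: [0.6, -0.8, -1.0]
width: 85.3
rows: -0.005 -0.022 2.475 0.16 -0.01 0.14 | rows needed 2.4
```

View pics/w2.png

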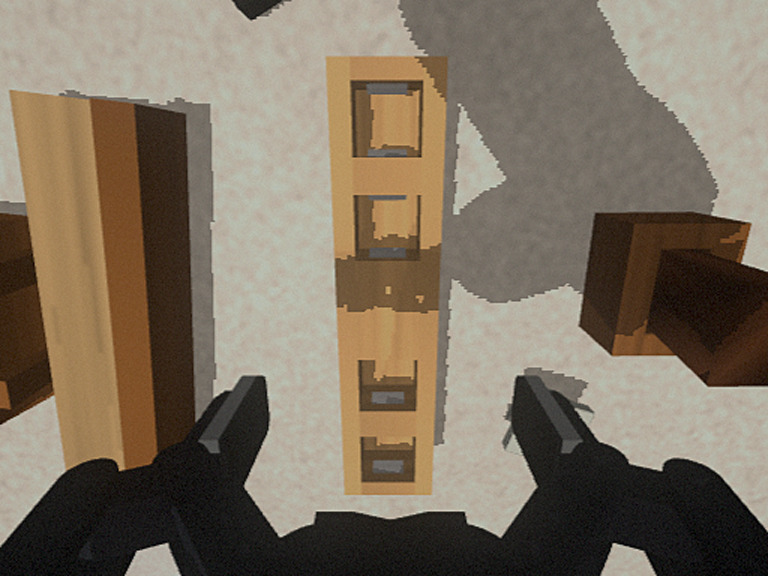

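```bash
python3 -m creep '0 0 1.5 0 0 0 0;0 0 2.3 0 0 0 0;0 0 2.47 0 0 0 0;0 0 2.47 0 0 0 0;0 0 2.47 0 0 0 1;0 0 2.47 0 0 0 1;0 0 2.47 0 0 0 1;0 0 2.47 0 0 0 1;0 0 2.47 0 0 0 1;0 0 2.47 0 0 0 1'; python3 -m creep '0 0 0 0 0 0 1;0 0 0 0 0 0 1;0 0 0 0 0 0 1;0 0 -0.5 0 0 0 1;0 0 -1 0 0 0 1;0 0 -2 0 0 0 1;0 0 -3 0 0 0 1;0 0 -3 0 0 0 1'
python3 - <<'E'
from h import *
d=cam('wrist'); save(d,'w3',1.5); print(d['s']['eef_pos'],d['s']['force'])
# place target : jig y -3mm, x 0
w=np.radians(-1.01); x,y=567.2,57.3
print(x-np.sin(w)*-3,y+np.cos(w)*-3)
go(567.2,54.3,130,89)
E
```

```text
clock: 5.5
eef_pos: [532.3, 232.3, 24.4]
tool_rot: [3.137, -0.0, 1.67]
force: [-0.9, -2.3, 6.4]
width: 54.4
clock: 6.17
eef_pos: [534.4, 235.5, 149.9]
tool_rot: [3.128, -0.006, 1.671]
force: [1.5, 1.9, -3.3]
width: 54.7
[534.39099155 235.53938825 149.92892264] [ 1.51597247  1.91274758 -3.34885558]
567.1471192624593 54.30046609827507
rows: -4.562 0.394 0.404 0.56 -0.26 6.69 | rows needed 4.4
```

View pics/w3.png

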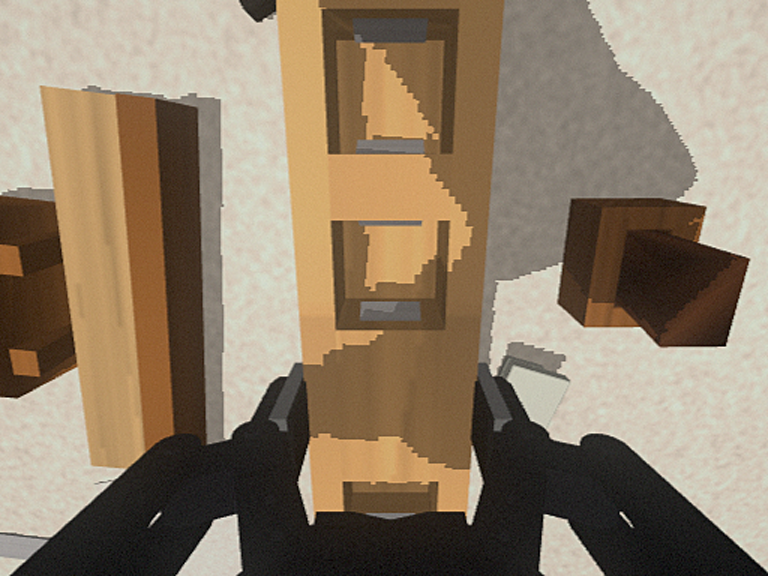

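```bash
python3 -m creep '-1.5 0.1 0.2 0 0 2 1;-2.5 0.2 0.4 0 0 4 1;-3.5 0.3 0.4 0 0 6.7 1;-4.3 0.39 0.4 0.5 0 6.7 1;-4.56 0.39 0.4 0.5 0 6.7 1;-4.56 0.39 0.4 0.5 0 6.7 1;-4.56 0.39 0.4 0.5 0 6.7 1'
python3 - <<'E'
from h import *
d=cam('wrist'); save(d,'w4',1.5); print(d['s']['eef_pos'],d['s']['force'])
go(567.2,54.3,100,89)
E
```

```text
clock: 6.8
eef_pos: [563.2, 49.7, 124.3]
tool_rot: [-3.131, 0.002, 1.55]
force: [-0.4, 0.4, -4.6]
width: 54.1
[563.21907266  49.67286315 124.28388586] [-0.41497733  0.37232907 -4.58441488]
rows: 0.058 0.105 0.617 -0.58 0.00 -0.03 | rows needed 0.6
```

View pics/w4.png

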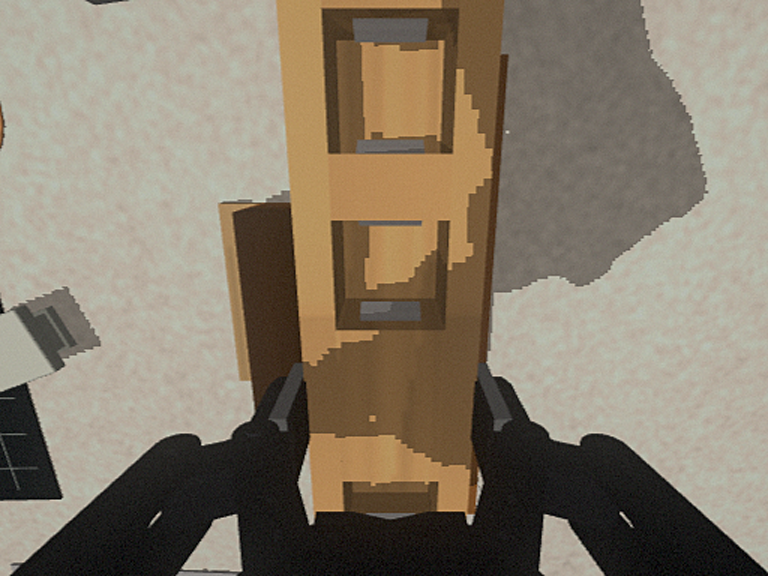

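```bash
python3 -m creep '0.05 0.1 0.6 -0.5 0 0 1;0.05 0.1 0.6 -0.5 0 0 1;0.05 0.1 0.6 -0.5 0 0 1;0.05 0.1 0.6 -0.5 0 0 1;0.05 0.1 0.6 -0.5 0 0 1'
python3 - <<'E'
from h import *
d=cam('wrist'); save(d,'w5',1.5); print(d['s']['eef_pos'],d['s']['force'])
go(567.5,54.3,58,89)
d=cam('side'); save(d,'s5',4,(140,150,320,290))
E
```

```text
clock: 7.27
eef_pos: [568.1, 55.2, 102.1]
tool_rot: [3.141, 0.0, 1.555]
force: [0.4, 0.8, -4.8]
width: 54.6
[568.08482826  55.21869319 102.06132182] [ 0.36300957  0.82012501 -4.81568783]
rows: -0.016 -0.018 1.103 0.06 0.01 0.08 | rows needed 1.1
```

View pics/s5.png

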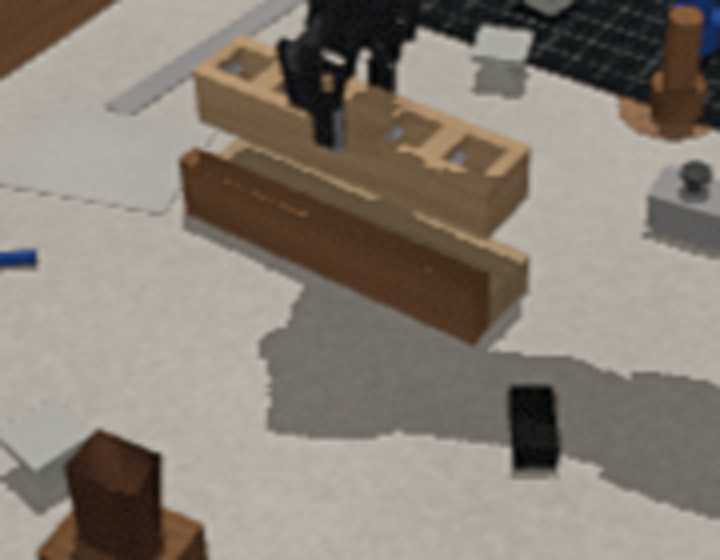

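```bash
python3 -m creep '-0.03 -0.02 0.4 0 0 0 1;-0.03 -0.02 0.7 0 0 0 1;-0.03 -0.02 0.9 0 0 0 1;-0.03 -0.02 1.0 0 0 0 1;-0.03 -0.02 1.0 0 0 0 1;-0.03 -0.02 1.0 0 0 0 1'
python3 -m creep '0 0 0.05 0 0 0 1;0 0 0.1 0 0 0 1;0 0 0.15 0 0 0 1;0 0 0.15 0 0 0 1;0 0 0.15 0 0 0 1'
python3 - <<'E'
from h import *
d=cam('wrist'); save(d,'w6',1.5); print(d['s']['eef_pos'],d['s']['force'])
d=cam('side'); save(d,'s6',4,(140,150,320,290))
E
```

```text
clock: 7.87
eef_pos: [567.1, 53.3, 61.2]
tool_rot: [-3.141, 0.0, 1.554]
force: [0.7, 0.4, -5.1]
width: 54.7
clock: 8.28
eef_pos: [567.0, 53.0, 55.3]
tool_rot: [3.142, 0.001, 1.554]
force: [-0.0, 0.2, -4.9]
width: 54.7
[567.03272554  53.01424836  55.29869127] [-0.0098057   0.21873176 -4.91870551]
```

View pics/s6.png

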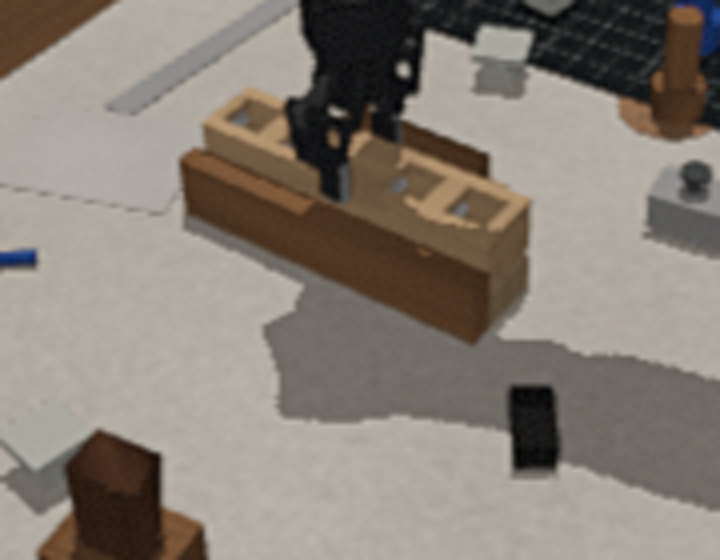

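View pics/w6.png

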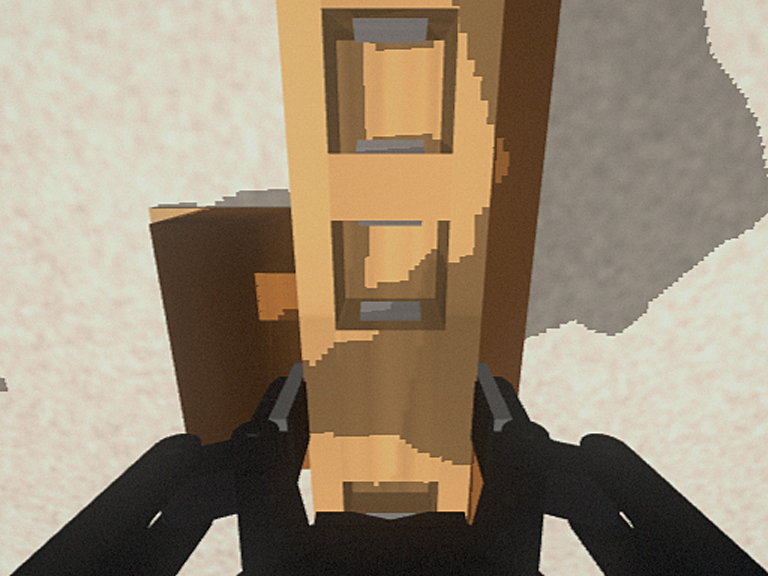

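```bash
python3 -m creep '0 0 0.03 0 0 0 1;0 0 0.05 0 0 0 1;0 0 0.05 0 0 0 1;0 0 0.05 0 0 0 1'; python3 -m creep '0.03 0 0 0 0 0 1;0.05 0 0 0 0 0 1;0.05 0 0 0 0 0 1;0.05 0 0 0 0 0 1';python3 -m creep '0.03 0 0 0 0 0 1;0.05 0 0 0 0 0 1;0.05 0 0 0 0 0 1;0.05 0 0 0 0 0 1'
```

```text
clock: 8.72
eef_pos: [567.3, 53.1, 54.4]
tool_rot: [3.141, 0.001, 1.554]
force: [-3.0, -0.8, 5.0]
width: 54.7
clock: 9.05
eef_pos: [567.3, 53.2, 54.5]
tool_rot: [3.141, 0.004, 1.553]
force: [-3.1, -4.3, 6.9]
width: 54.6
clock: 9.38
eef_pos: [567.6, 54.3, 54.5]
tool_rot: [3.141, 0.005, 1.552]
force: [-1.4, -5.8, 7.7]
width: 54.7
```

```bash
python3 -m creep '0.03 0 -0.02 0 0 0 1;0.06 0 -0.02 0 0 0 1;0.06 0 -0.02 0 0 0 1;0.06 0 -0.02 0 0 0 1';python3 -m creep '0.03 0 0 0 0 0 1;0.05 0 0 0 0 0 1;0.05 0 0 0 0 0 1;0.05 0 0 0 0 0 1'
```

```text
clock: 9.72
eef_pos: [567.6, 55.3, 54.6]
tool_rot: [3.141, 0.007, 1.552]
force: [-0.5, -8.2, 3.5]
width: 54.3
clock: 10.05
eef_pos: [567.6, 55.3, 54.7]
tool_rot: [-3.142, 0.01, 1.551]
force: [-0.0, -12.5, 5.2]
width: 54.6
```

```bash
python3 -m creep '0 0 0 0 0 0 0.3;0 0 0 0 0 0 0;0 0 0 0 0 0 0;0 0 0 0 0 0 0;0 0 -1 0 0 0 0;0 0 -2 0 0 0 0;0 0 -3 0 0 0 0;0 0 -4 0 0 0 0;0 0 -4 0 0 0 0'
python3 - <<'E'
from h import *
d=cam('wrist'); save(d,'w7',1.5);print(d['s']['eef_pos'])
E
```

```text
clock: 10.8
eef_pos: [571.6, 64.7, 222.0]
tool_rot: [3.128, -0.004, 1.555]
force: [1.2, 1.2, -0.6]
width: 85.2
[571.60017779  64.70914592 222.01507632]
```

View pics/w7.png

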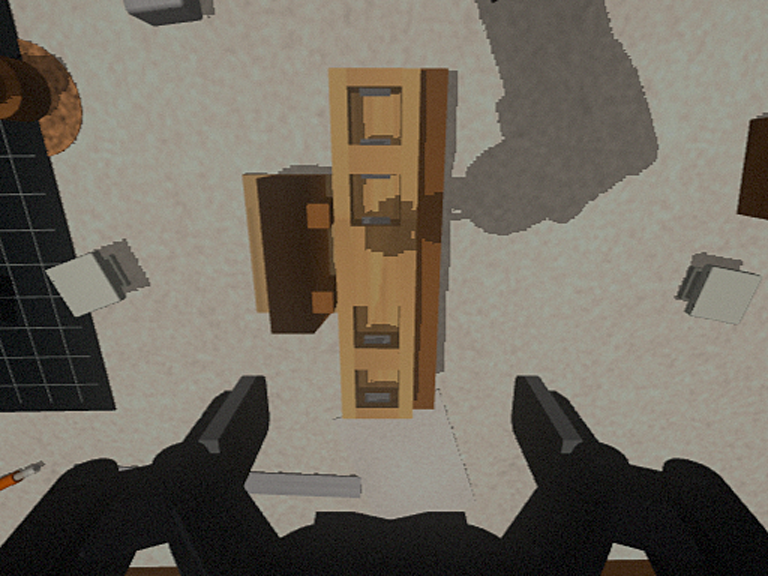

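```bash
python3 -m creep '0 0 0 0 0 0 0;0 0 0 0 0 0 0;0 0 0 0 0 0 0;0 0 0 0 0 0 0'
python3 - <<'E'
from h import *
d=cam('wrist'); print(d['s']['eef_pos'],d['s']['tool_rot'])
np.save('w8.npy',d,allow_pickle=True); save(d,'w8a',4,(150,30,340,180)); save(d,'w8b',4,(150,140,340,290))
E
```

```text
clock: 11.18
eef_pos: [566.4, 61.4, 212.6]
tool_rot: [-3.139, 0.001, 1.554]
force: [-0.6, -0.4, -0.7]
width: 85.1
[566.36196953  61.43226543 212.64175172] [-3.13891094e+00  6.62606074e-04  1.55413735e+00]
```

View pics/w8a.png

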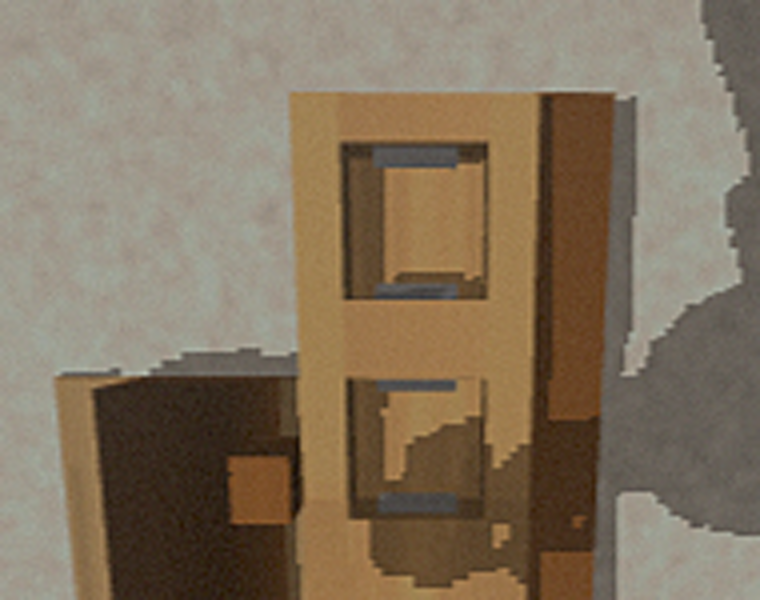

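View pics/w8b.png

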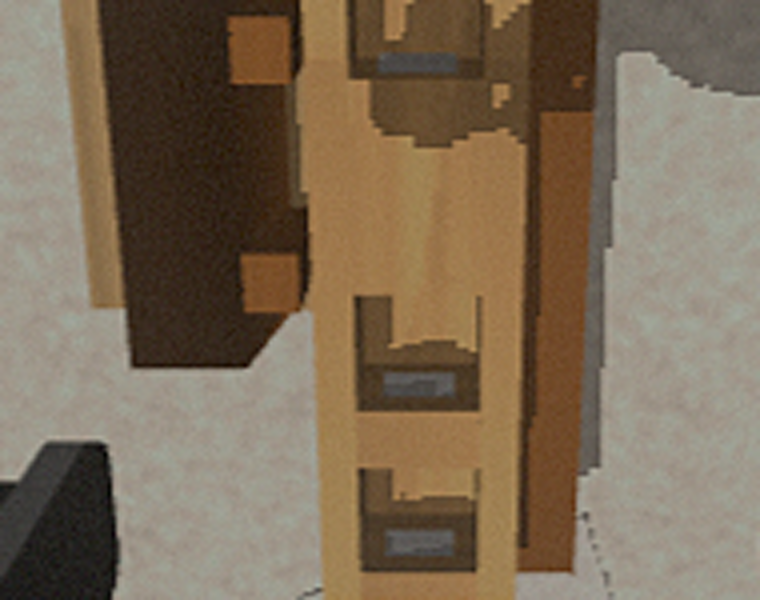

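```bash
python3 - <<'E'
from h import *
d=np.load('w8.npy',allow_pickle=True).item()
A=cr([(290,92),(540,93),(341,143),(488,143),(490,299),(342,299)],(150,30),4)+cr([(355,296),(480,296),(480,411),(357,411),(360,571),(477,571)],(150,140),4)
P=[(-125,-28),(-125,28),(-115,-17),(-115,17),(-81,17),(-81,-17),(29,-17),(29,17),(63,17),(63,-17),(115,-17),(115,17)]
P=[(a,b,75) for a,b in P]
fit(d,P,A,[567,56,0])
# jig: rail outer top edge y=28+t; block corners z52 : x±60? two-tone
A=cr([(614,93)],(150,30),4)+cr([(575,571)],(150,140),4)
print(up(d,*A[0],52),up(d,*A[1],52))
# block tan part
for p,o in [((55,375),(150,30)),((97,385),(150,30))]: print(up(d,*cr([p],o,4)[0],52))
for p in [((92,307)),((130,367)),(250,367)]: print(up(d,*cr([p],(150,140),4)[0],52))
E
```

```text
fit [567.   55.8] yaw deg -1.1 res px [[-0.1, 0.2], [0.0, 0.1], [-0.3, -0.3], [0.5, -0.2], [-0.5, 0.3], [0.4, 0.2], [-0.3, -0.3], [0.4, -0.2], [-0.0, -0.1], [-0.2, -0.2], [0.0, 0.3], [0.1, 0.3]]
[439.31807752 105.95772699  52.        ] [698.44583778 101.6475554   52.        ]
[503.0748325  -37.39722694  52.        ]
[505.78483736 -26.74887949  52.        ]
[607.23321398 -39.49201693  52.        ]
[626.36353972 -30.4571086   52.        ]
[626.93519095   4.81142893  52.        ]
```

```bash
python3 - <<'E'
from h import *
d=np.load('w8.npy',allow_pickle=True).item()
for z in (45,52,60):
  a=up(d,*cr([(260,523)],(150,30),4)[0],z); b=up(d,*cr([(270,253)],(150,140),4)[0],z); print(z,a[:2],b[:2],(a+b)[:2]/2)
# wedge in stand
print(d['s']['eef_pos'])
go(505,380,200,6.6)
go(505,380,200,-173.4)
E
```

```text
45 [544.1211292   12.19081117] [594.01250079  11.77952128] [569.06681499  11.98516622]
52 [542.80483854  13.35326811] [591.57240563  12.95124254] [567.18862209  13.15225533]
60 [541.30050636  14.68179034] [588.78372545  14.29035255] [565.04211591  14.48607144]
[566.36196953  61.43226543 212.64175172]
rows: 7.936 -1.670 0.321 -0.09 0.12 82.44 | rows needed 11.5
rows: 7.936 -1.670 0.321 -0.12 -0.09 -97.56 | rows needed 13.6
```

```bash
python3 -m creep '2 -0.4 0 0 0 20 0;4 -0.8 0 0 0 40 0;6 -1.2 0 0 0 60 0;7.9 -1.67 0.3 0 0 82.4 0;7.9 -1.67 0.3 0 0 82.4 0;7.9 -1.67 0.3 0 0 82.4 0;7.9 -1.67 0.3 0 0 82.4 0;7.9 -1.67 0.3 0 0 82.4 0;7.9 -1.67 0.3 0 0 82.4 0;7.9 -1.67 0.3 0 0 82.4 0';python3 -c "
from h import *
go(505.3,379.5,200,6.6)"
```

```text
clock: 12.07
eef_pos: [503.3, 382.1, 200.7]
tool_rot: [-3.141, 0.002, 0.304]
force: [-0.4, -1.1, -0.2]
width: 85.6
rows: 0.027 0.078 0.019 -0.04 0.12 10.79 | rows needed 1.5
```

```bash
python3 -m creep '0.03 0.08 0 0 0 10.8 0;0.03 0.08 0 0 0 10.8 0;0.03 0.08 0 0 0 10.8 0;0.03 0.08 0 0 0 10.8 0;0.03 0.08 0 0 0 10.8 0;0.03 0.08 0 0 0 10.8 0'
python3 - <<'E'
from h import *
d=cam('wrist'); print(d['s']['eef_pos'],d['s']['tool_rot'])
np.save('w9.npy',d,allow_pickle=True)
d['img']=np.clip(d['img']*1.8,0,255).astype(np.uint8); save(d,'w9',1.5)
E
```

```text
clock: 12.57
eef_pos: [507.7, 375.9, 201.6]
tool_rot: [3.141, 0.001, 0.117]
force: [-0.3, -0.3, -0.6]
width: 85.3
[507.70400436 375.89219505 201.64138332] [3.14111895e+00 6.14808228e-04 1.16614868e-01]
```

View pics/w9.png

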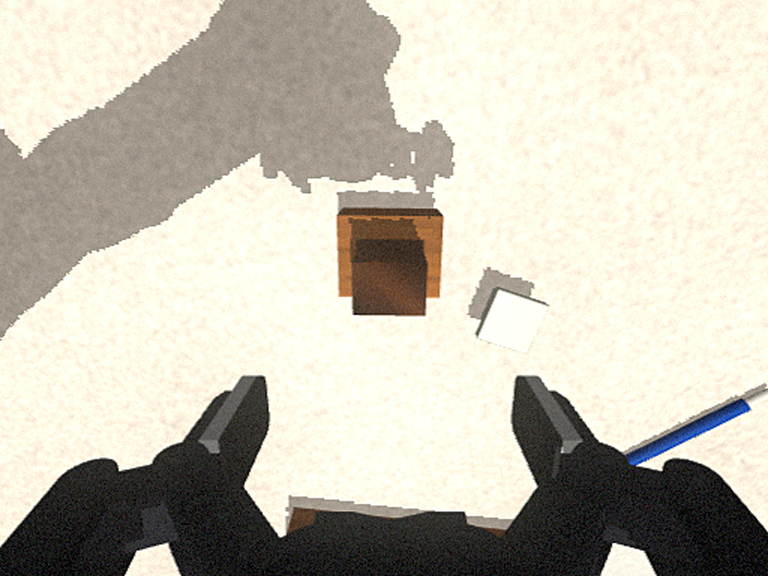

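```bash
python3 - <<'E'
from h import *
d=np.load('w9.npy',allow_pickle=True).item()
fit(d,[(-22,8,105),(22,8,105),(22,-24,105),(-22,-24,105)],cr([(352,262),(427,262),(426,316),(353,315)],(0,0),1.5),[505,386,.1])
im=np.clip(d['img'][150:225,215:305,::-1]*2.,0,255).astype(np.uint8)
cv2.imwrite('pics/w9b.png',cv2.resize(im,None,fx=8,fy=8,interpolation=cv2.INTER_CUBIC))
E
```

```text
fit [505.1 389.5] yaw deg 6.43 res px [[-0.3, 0.5], [0.4, 0.7], [-0.1, -0.9], [-0.1, -0.4]]
```

View pics/w9b.png

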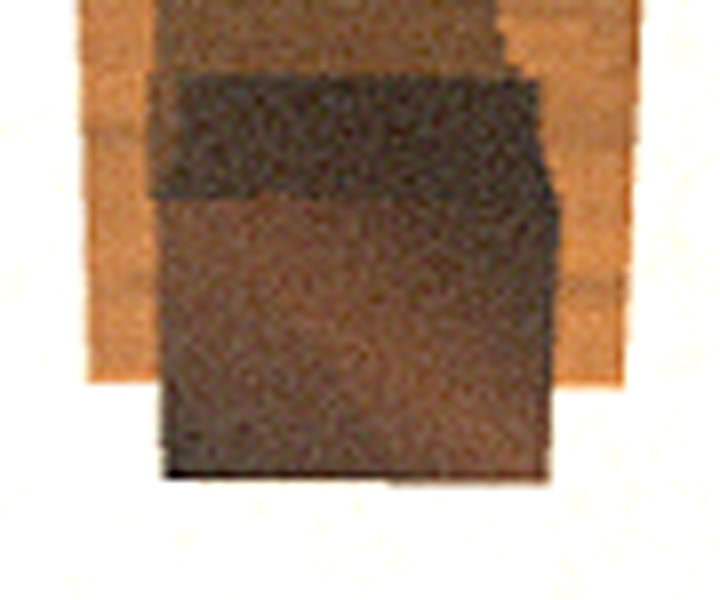

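```bash
python3 -c "
from h import *
go(505.6,381,140,6.5)"
```

```text
rows: -0.039 -0.135 1.543 0.02 0.02 0.16 | rows needed 1.5
```

```bash
python3 -m creep '-0.04 -0.13 1 0 0 0 0;-0.04 -0.13 1.54 0 0 0 0;-0.04 -0.13 1.54 0 0 0 0;-0.04 -0.13 1.54 0 0 0 0;-0.04 -0.13 1.54 0 0 0 0;-0.04 -0.13 1.54 0 0 0 0'; python3 - <<'E'
from h import *
d=cam('wrist'); go(505.6,381,80,6.5)
d['img']=np.clip(d['img']*1.8,0,255).astype(np.uint8); save(d,'w10',1.5)
E
```

```text
clock: 13.12
eef_pos: [506.9, 381.6, 142.2]
tool_rot: [-3.14, -0.003, 0.115]
force: [-0.3, -0.6, 0.3]
width: 85.7
rows: -0.035 0.013 1.554 -0.07 -0.16 0.09 | rows needed 1.5
```

View pics/w10.png

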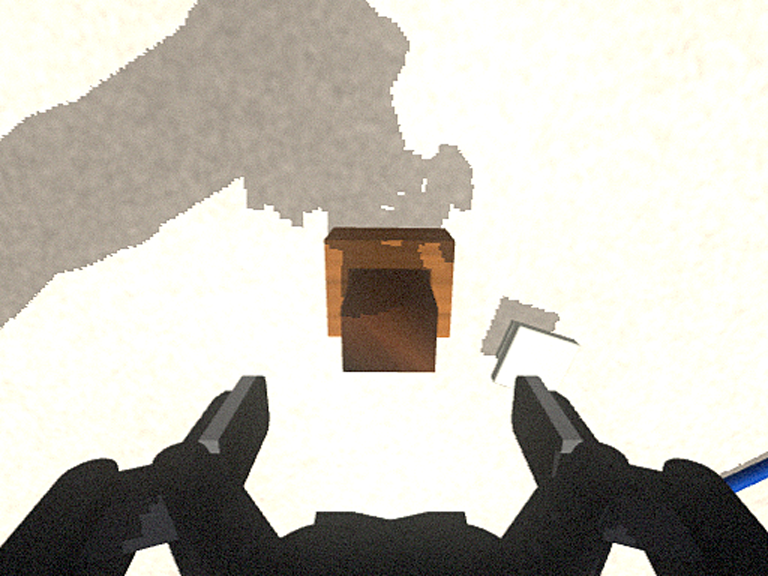

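```bash
python3 -m creep '-0.03 0 0.8 0 0 0 0;-0.03 0 1.4 0 0 0 0;-0.03 0 1.55 0 0 0 0;-0.03 0 1.55 0 0 0 0;-0.03 0 1.55 0 0 0 0;-0.03 0 1.55 0 0 0 1;-0.03 0 1.55 0 0 0 1;-0.03 0 1.55 0 0 0 1;-0.03 0 1.55 0 0 0 1;-0.03 0 1.55 0 0 0 1'; python3 -m creep '0 0 0 0 0 0 1;0 0 0 0 0 0 1;0 0 0 0 0 0 1;0 0 0 0 0 0 1'; python3 - <<'E'
from h import *
d=cam('wrist'); print(d['s']['eef_pos'])
d['img']=np.clip(d['img']*1.8,0,255).astype(np.uint8); save(d,'w11',1.5)
E
```

```text
clock: 14.0
eef_pos: [505.3, 381.2, 79.7]
tool_rot: [-3.141, -0.002, 0.115]
force: [-0.4, -0.8, 5.7]
width: 42.8
clock: 14.33
eef_pos: [505.3, 381.2, 79.7]
tool_rot: [-3.141, -0.002, 0.115]
force: [-0.6, -0.8, 5.9]
width: 42.9
[505.25839111 381.22968828  79.66115931]
```

View pics/w11.png

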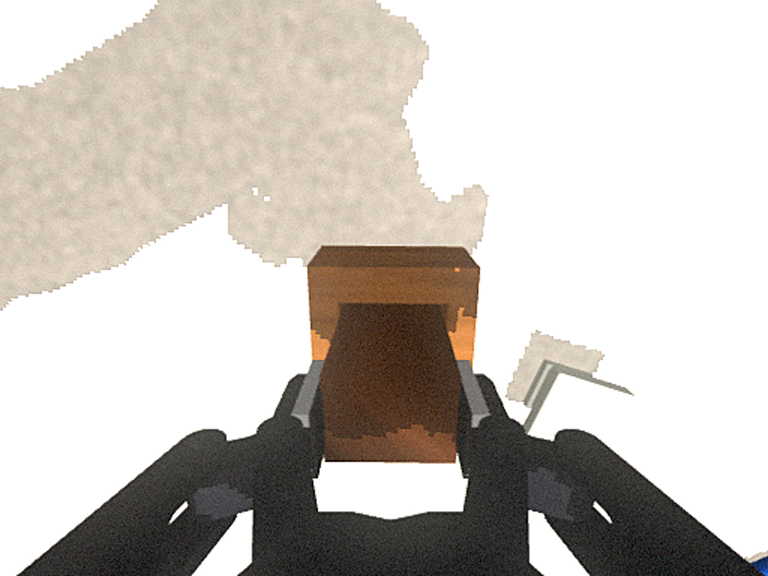

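```bash
python3 -m creep '0 0 -0.5 0 0 0 1;0 0 -1 0 0 0 1;0 0 -2 0 0 0 1;0 0 -3 0 0 0 1;0 0 -3 0 0 0 1;0 0 -3 0 0 0 1;0 0 -3 0 0 0 1'; python3 - <<'E'
from h import *
d=cam('wrist'); print(d['s']['eef_pos'],d['s']['force'])
for u in ((325,462),(455,462)):
    r=np.array([(u[0]/1.5-d['cx'])/d['f'],-(u[1]/1.5-d['cy'])/d['f'],-1.]); T=d['tool_from_camera']
    rr=T[:3,:3]@r;o=T[:3,3]; t=(-25.3-o[2])/rr[2]; print('tool',o+t*rr)
d['img']=np.clip(d['img']*2.2,0,255).astype(np.uint8); save(d,'w12',1.5)
d=cam('side'); save(d,'s12',4,(110,150,300,300))
E
```

```text
clock: 14.97
eef_pos: [504.1, 380.1, 197.9]
tool_rot: [3.14, 0.001, 0.115]
force: [-0.3, -0.4, -1.5]
width: 43.0
[504.10025738 380.14881903 197.94907603] [-0.2999776  -0.35271986 -1.53996493]
tool [-22.28603418  16.43023651 -25.3       ]
tool [ 21.27607899  16.41839659 -25.3       ]
```

View pics/w12.png

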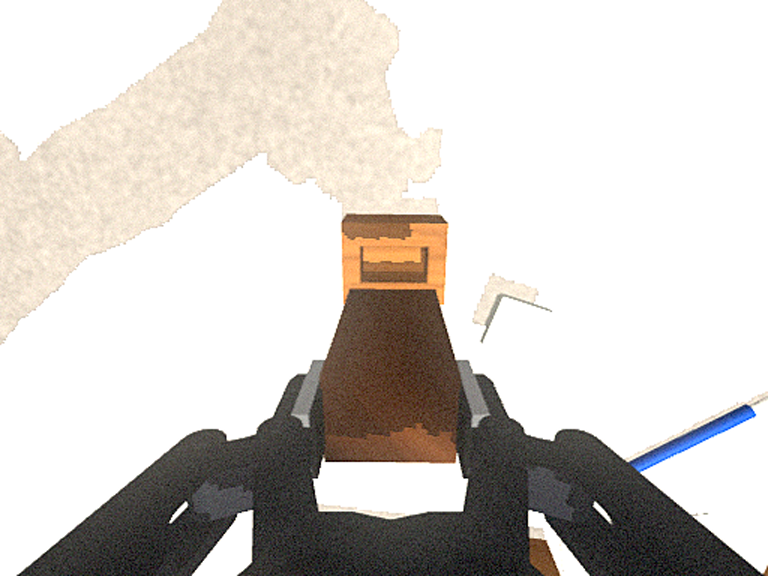

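View pics/s12.png

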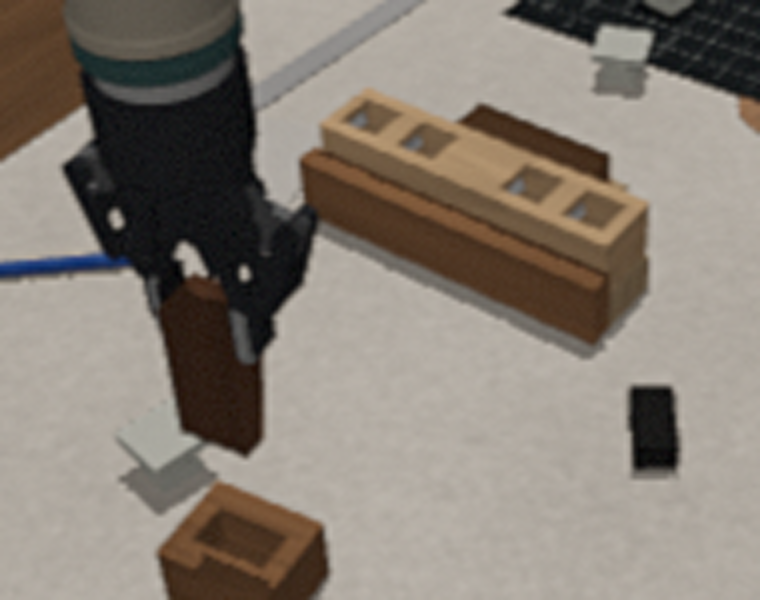

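```bash
python3 - <<'E'
from h import *
d=cam('wrist'); T=d['tool_from_camera']
for u in ((347,291),(436,291)):
    r=np.array([(u[0]/1.5-d['cx'])/d['f'],-(u[1]/1.5-d['cy'])/d['f'],-1.])
    rr=T[:3,:3]@r;o=T[:3,3]; t=(64.7-o[2])/rr[2]; print('tool',o+t*rr)
go(567.4,8,175,-1.1)
E
```

```text
tool [-22.57981942 -14.87070825  64.7       ]
tool [ 23.07630942 -14.86766883  64.7       ]
rows: 0.516 9.417 0.558 0.15 0.16 7.71 | rows needed 9.1
```

```bash
python3 -m creep '0.1 2 0 0 0 3 1;0.2 3 0 0 0 6 1;0.3 4 0.3 0 0 7.7 1;0.4 5 0.56 0 0 7.7 1;0.5 6 0.56 0 0 7.7 1;0.52 7 0.56 0 0 7.7 1;0.52 8 0.56 0 0 7.7 1;0.52 8.8 0.56 0 0 7.7 1;0.52 9.2 0.56 0 0 7.7 1;0.52 9.42 0.56 0 0 7.7 1'; python3 -m creep '0 0 0 0 0 0 1;0 0 0 0 0 0 1;0 0 0 0 0 0 1;0 0 0 0 0 0 1';  python3 - <<'E'
from h import *
d=cam('wrist'); print(d['s']['eef_pos'],d['s']['force'])
np.save('w13.npy',d,allow_pickle=True)
d['img']=np.clip(d['img']*1.6,0,255).astype(np.uint8); save(d,'w13',1.5)
d=cam('side'); save(d,'s13',4,(140,120,320,270));d=cam('top'); save(d,'t13',5,(200,110,320,230))
E
```

```text
clock: 15.95
eef_pos: [567.9, -0.6, 174.4]
tool_rot: [3.135, 0.003, -0.029]
force: [0.3, -1.0, -1.0]
width: 42.9
clock: 16.28
eef_pos: [568.2, 11.3, 175.8]
tool_rot: [-3.141, 0.001, -0.016]
force: [1.0, 0.2, -0.9]
width: 43.3
[568.18303573  11.3298507  175.8253067 ] [ 1.00739503  0.16287408 -0.90804882]
```

View pics/w13.png

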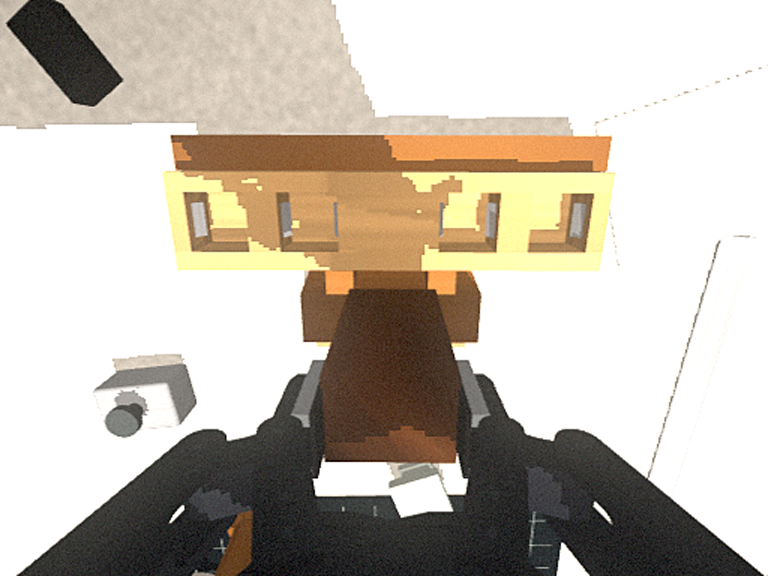

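View pics/s13.png

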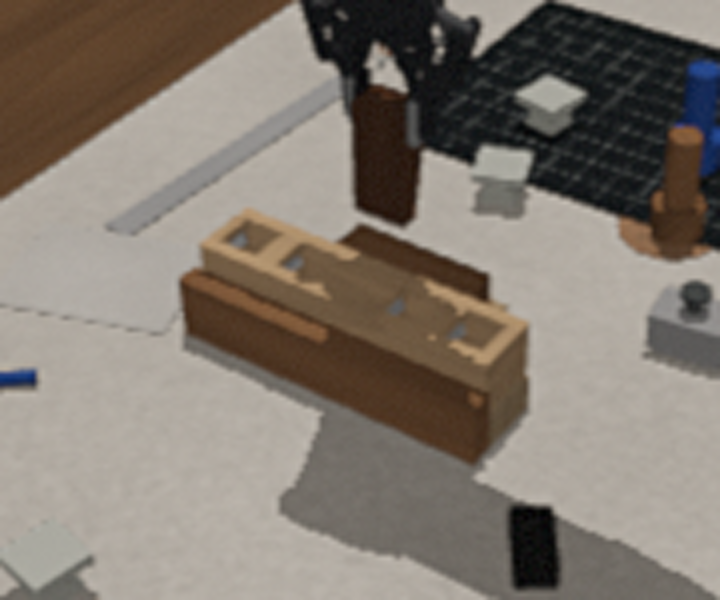

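```bash
python3 - <<'E'
from h import *
d=np.load('w13.npy',allow_pickle=True).item()
im=np.clip(d['img'][85:235,100:420,::-1]*1.6,0,255).astype(np.uint8)
cv2.imwrite('pics/w13b.png',cv2.resize(im[90:,90:230],None,fx=5.5,fy=5.5,interpolation=cv2.INTER_CUBIC))
A=cr([(176,269),(602,268),(612,171),(165,172)],(0,0),1.5)
fit(d,[(-125,-28,75),(125,-28,75),(125,28,75),(-125,28,75)],A,[567,56,0])
E
```

```text
fit [567.2  56.2] yaw deg -0.77 res px [[1.2, 0.6], [-1.4, 0.6], [2.3, -0.4], [-2.2, -0.3]]
```

View pics/w13b.png

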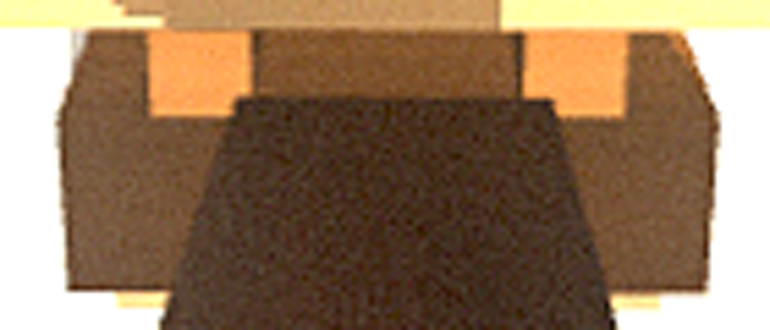

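```bash
python3 -c "
from h import *
go(567.6,10.1,130,-1.0)"
```

```text
rows: -0.019 0.009 1.153 0.00 0.00 0.05 | rows needed 1.1
```

```bash
python3 -m creep '-0.02 0.01 0.5 0 0 0 1;-0.02 0.01 0.9 0 0 0 1;-0.02 0.01 1.15 0 0 0 1;-0.02 0.01 1.15 0 0 0 1;-0.02 0.01 1.15 0 0 0 1;-0.02 0.01 1.15 0 0 0 1';python3 - <<'E'
from h import *
d=cam('wrist'); print(d['s']['eef_pos'],d['s']['force'])
im=np.clip(d['img'][150:240,180:340,::-1]*1.6,0,255).astype(np.uint8)
cv2.imwrite('pics/w14.png',cv2.resize(im,None,fx=5,fy=5,interpolation=cv2.INTER_CUBIC))
go(567.6,10.1,100,-1.0)
E
```

```text
clock: 16.93
eef_pos: [568.3, 8.8, 130.8]
tool_rot: [3.141, -0.001, -0.019]
force: [0.3, -1.0, -1.6]
width: 43.1
[568.34493102   8.79357983 130.80653803] [ 0.29938083 -0.96281446 -1.57587245]
rows: -0.024 -0.035 0.774 0.02 -0.10 -0.08 | rows needed 0.7
```

View pics/w14.png

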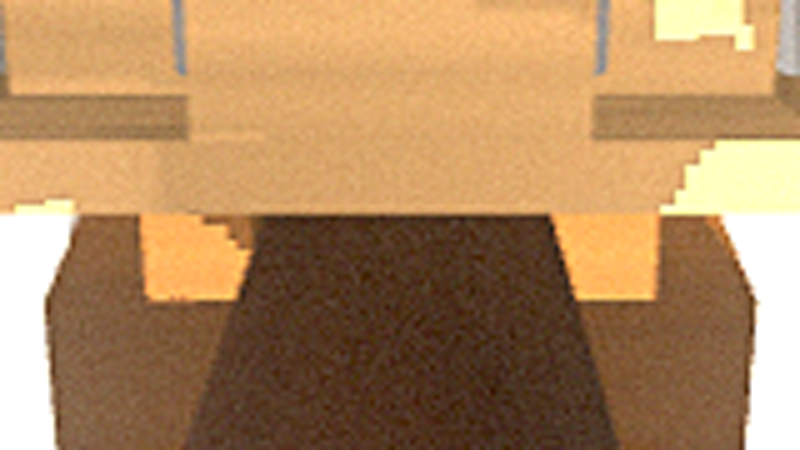

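```bash
python3 -m creep '-0.02 -0.03 0.2 0 0 0 1;-0.02 -0.03 0.4 0 0 0 1;-0.02 -0.03 0.6 0 0 0 1;-0.02 -0.03 0.7 0 0 0 1;-0.02 -0.03 0.77 0 0 0 1;-0.02 -0.03 0.77 0 0 0 1;-0.02 -0.03 0.77 0 0 0 1'
```

```text
clock: 17.57
eef_pos: [566.9, 9.7, 99.1]
tool_rot: [3.141, 0.0, -0.019]
force: [-0.0, -0.7, -1.4]
width: 42.6
```

```bash
python3 -m creep '0 -0.04 0.05 0 0 0 1;0 -0.05 0.1 0 0 0 1;0 -0.06 0.15 0 0 0 1;0 -0.06 0.15 0 0 0 1;0 -0.06 0.15 0 0 0 1'
```

```text
clock: 17.98
eef_pos: [566.9, 11.6, 93.2]
tool_rot: [3.141, 0.0, -0.019]
force: [0.5, -1.7, -1.7]
width: 43.0
```

```bash
python3 -m creep '0 -0.01 0.05 0 0 0 1;0 -0.02 0.1 0 0 0 1;0 -0.02 0.15 0 0 0 1;0 -0.02 0.15 0 0 0 1;0 -0.02 0.15 0 0 0 1'
```

```text
clock: 18.4
eef_pos: [566.9, 11.8, 87.0]
tool_rot: [3.14, 0.0, -0.02]
force: [0.3, -4.3, -1.7]
width: 42.8
```

```bash
python3 -m creep '0 0.01 0.03 0 0 0 1;0 0.01 0.06 0 0 0 1;0 0.01 0.08 0 0 0 1;0 0.01 0.08 0 0 0 1;0 0.01 0.08 0 0 0 1'; python3 -m creep '0 0 0.03 0 0 0 1;0 0 0.05 0 0 0 1;0 0 0.05 0 0 0 1;0 0 0.05 0 0 0 1'
```

```text
clock: 18.82
eef_pos: [566.9, 11.7, 84.0]
tool_rot: [3.14, 0.0, -0.019]
force: [-0.2, -4.7, 0.7]
width: 42.7
clock: 19.15
eef_pos: [566.9, 11.7, 82.1]
tool_rot: [3.14, 0.0, -0.019]
force: [-0.0, -4.3, 0.3]
width: 43.3
```

```bash
python3 -m creep '0 0 0.03 0 0 0 1;0 0 0.04 0 0 0 1;0 0 0.04 0 0 0 1;0 0 0.04 0 0 0 1'; python3 -m creep '0 0 0 0 0 0 0.2;0 0 0 0 0 0 0;0 0 0 0 0 0 0;0 0 0 0 0 0 0;0 0 -0.5 0 0 0 0;0 0 -1.5 0 0 0 0;0 0 -2.2 0 0 0 0;0 0 -2.2 0 0 0 0;0 0 -2.2 0 0 0 0;0 0 -2.2 0 0 0 0';python3 - <<'E'
from h import *
d=cam('wrist'); print(d['s']['eef_pos'],d['s']['force'])
np.save('w15.npy',d,allow_pickle=True)
d['img']=np.clip(d['img']*1.6,0,255).astype(np.uint8); save(d,'w15',1.5)
d=cam('side'); save(d,'s15',4,(140,120,320,270))
E
```

```text
clock: 19.48
eef_pos: [566.9, 11.7, 80.5]
tool_rot: [3.14, 0.0, -0.019]
force: [0.4, -6.1, -0.1]
width: 42.9
clock: 20.32
eef_pos: [566.4, 12.7, 168.1]
tool_rot: [3.141, 0.001, -0.019]
force: [-0.8, 1.0, -0.6]
width: 85.6
[566.44056508  12.69663232 168.13037592] [-0.76869176  0.99024171 -0.63344188]
```

View pics/w15.png

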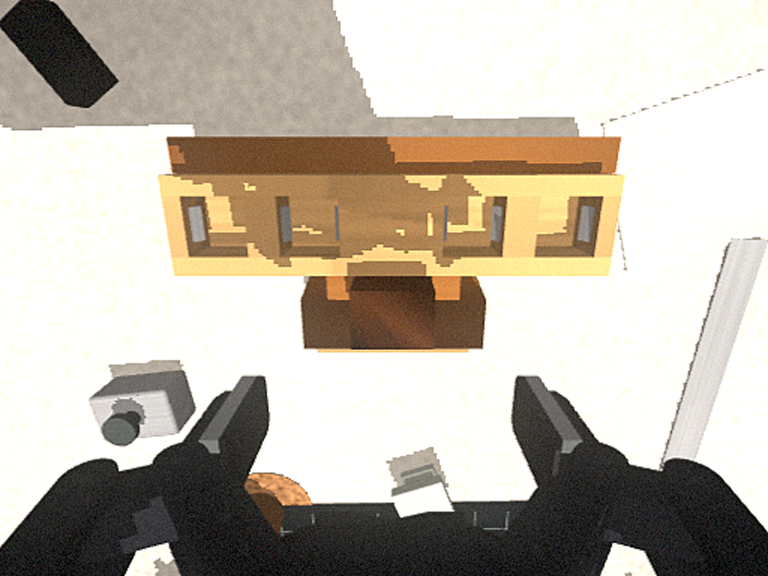

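View pics/s15.png

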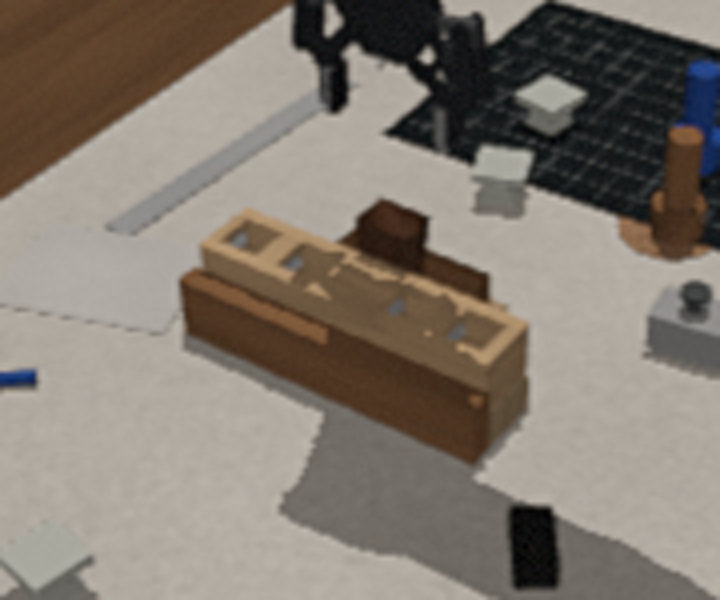

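```bash
python3 - <<'E'
from h import *
d=cam('top')
print(up(d,338,211.5,0), up(d,270+302/4,110+402/4,95))
for r in ctrl.cut_out('top','jar')[:2]: print(r['score'],r['rect'])
print('blue top',up(d,270+462/4,110+350/4,95), 'jar rim',up(d,270+495/4,110+507/4,180))
print('retainers',[up(d,*p,33).round(0).tolist() for p in ((90+175/4,110+180/4),(270+225/4,110+197/4),(270+397/4,110+165/4))])
d=cam('side')
print(up(d,311,176,0))
go(470,-180,230,0)
E
```

```text
[ 447.32506417 -220.26781651    0.        ] [ 440.26195771 -216.58406343   95.        ]
0.51 [218.7, 119.6, 263.9, 216.6]
blue top [ 471.68672741 -319.74725839   95.        ] jar rim [ 370.48922448 -300.72896872  180.        ]
retainers [[607.0, 338.0, 33.0], [588.0, -187.0, 33.0], [609.0, -307.0, 33.0]]
[ 440.71643803 -228.83368692    0.        ]
rows: -2.319 4.858 -1.558 0.03 0.12 -1.08 | rows needed 5.4
```

```bash
python3 -c "
from h import *
go(445,-212,230,-40)"
```

```text
rows: -2.929 5.670 -1.556 0.07 0.10 38.92 | rows needed 6.3
```

```bash
python3 -m creep '0 0 -0.8 0 0 0 0;-0.5 1 -1.5 0 0 7 0;-1 2 -1.55 0 0 14 0;-1.5 3 -1.55 0 0 21 0;-2 4 -1.55 0 0 28 0;-2.5 5 -1.55 0 0 35 0;-2.93 5.67 -1.55 0 0 38.9 0;-2.93 5.67 -1.55 0 0 38.9 0;-2.93 5.67 -1.55 0 0 38.9 0;-2.93 5.67 -1.55 0 0 38.9 0'; python3 -m creep '0 0 0 0 0 0 0;0 0 0 0 0 0 0;0 0 0 0 0 0 0';python3 - <<'E'
from h import *
d=cam('wrist'); print(d['s']['eef_pos'],d['s']['tool_rot'])
np.save('w16.npy',d,allow_pickle=True)
d['img']=np.clip(d['img']*1.6,0,255).astype(np.uint8); save(d,'w16',1.5)
E
```

```text
clock: 21.4
eef_pos: [445.1, -212.3, 230.3]
tool_rot: [3.141, 0.0, -0.7]
force: [0.4, 0.6, 0.5]
width: 85.4
clock: 21.65
eef_pos: [446.3, -210.5, 230.4]
tool_rot: [-3.141, 0.0, -0.695]
force: [0.2, 0.3, -0.2]
width: 85.4
[ 446.28315548 -210.5471603   230.44883436] [-3.14132748e+00  1.21323448e-05 -6.95063100e-01]
```

View pics/w16.png

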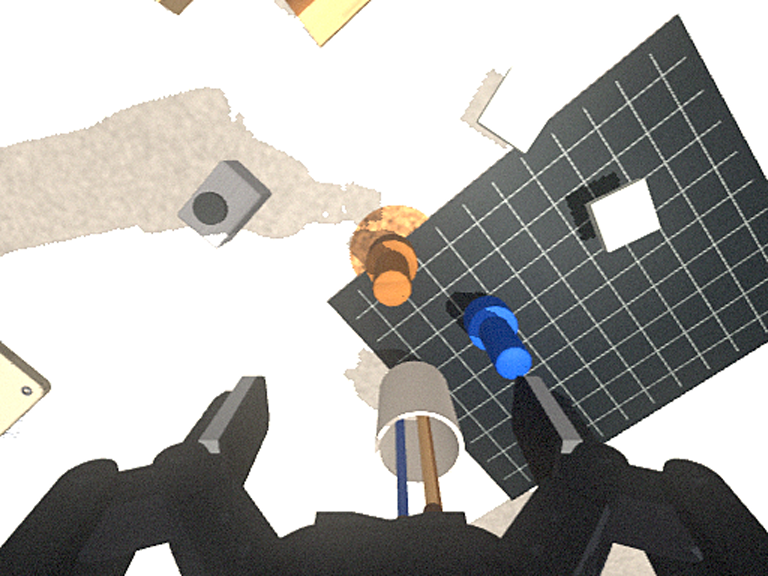

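```bash
python3 - <<'E'
from h import *
d=np.load('w16.npy',allow_pickle=True).item()
f=lambda u,v,z:up(d,u/1.5,v/1.5,z).round(1)[:2]
print('handle',f(392,287,95),'shoulder/foot',f(391,258,30),'blue',f(514,361,95),'jar rim',f(420,447,180))
im=np.clip(d['img'][130:210,220:300,::-1]*1.3,0,255).astype(np.uint8)
cv2.imwrite('pics/w16b.png',cv2.resize(im,None,fx=8,fy=8,interpolation=cv2.INTER_CUBIC))
E
```

```text
handle [ 443.  -215.2] shoulder/foot [ 445.8 -211.1] blue [ 475.1 -315.4] jar rim [ 413.1 -274.4]
```

View pics/w16b.png

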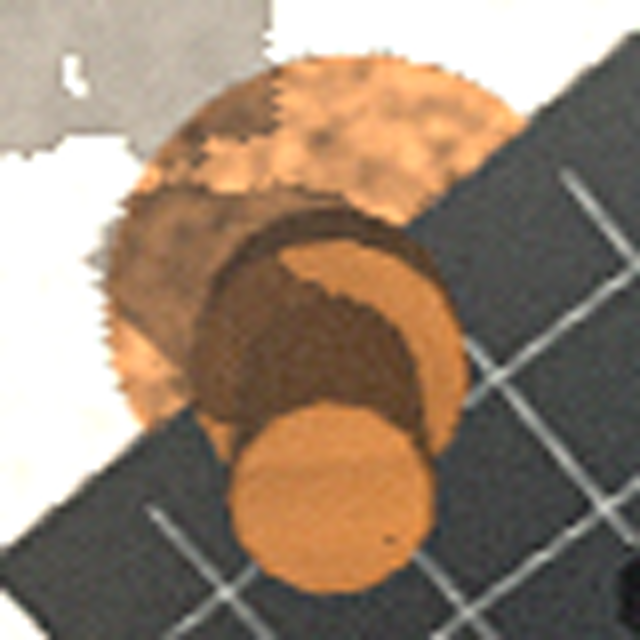

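```bash
python3 - <<'E'
from h import *
d=np.load('w16.npy',allow_pickle=True).item()
t=cam('top')
for z in (80,100,120,140): print(z,up(d,420/1.5,447/1.5,z)[:2].round(0),up(t,270+495/4,110+507/4,z)[:2].round(0))
print('pad',up(d,220+360/8,130+300/8,0).round(1),'foot',up(d,220+337/8,130+372/8,30).round(1), 'handletop',up(d,220+333/8,130+497/8,95).round(1))
E
```

```text
80 [ 370. -340.] [ 373. -339.]
100 [ 378. -327.] [ 373. -331.]
120 [ 387. -314.] [ 372. -324.]
140 [ 396. -301.] [ 372. -316.]
pad [ 449.7 -215.6    0. ] foot [ 443.5 -216.6   30. ] handletop [ 442.7 -216.    95. ]
```

```bash
python3 -c "
from h import *
go(443,-216,110,-40)"
```

```text
rows: 0.021 0.143 3.013 0.00 -0.01 0.13 | rows needed 2.9
```

```bash
python3 -m creep '0.02 0.14 1 0 0 0 0;0.02 0.14 2 0 0 0 0;0.02 0.14 3 0 0 0 0;0.02 0.14 3 0 0 0 0;0.02 0.14 3 0 0 0 0;0.02 0.14 3 0 0 0 0;0.02 0.14 3 0 0 0 0';python3 - <<'E'
from h import *
d=cam('wrist'); print(d['s']['eef_pos'],d['s']['tool_rot'])
d['img']=np.clip(d['img']*1.6,0,255).astype(np.uint8); save(d,'w17',1.5)
go(443,-216,52,-40)
E
```

```text
clock: 22.33
eef_pos: [444.5, -217.5, 113.2]
tool_rot: [-3.14, -0.005, -0.698]
force: [0.4, -0.2, 0.3]
width: 85.1
[ 444.49952036 -217.52265333  113.238188  ] [-3.14043539 -0.005333   -0.69770993]
rows: -0.061 -0.007 1.532 -0.07 -0.32 0.02 | rows needed 1.5
```

View pics/w17.png

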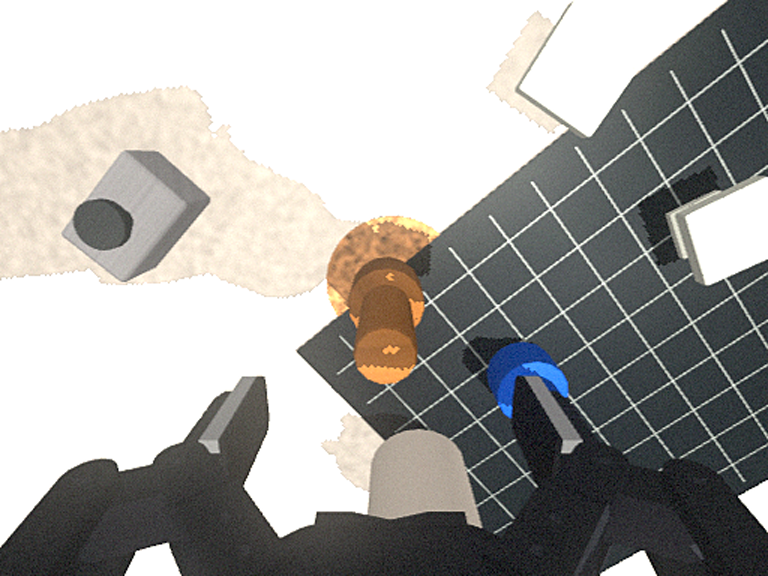

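```bash
python3 -m creep '-0.03 0 0.7 0 0 0 0;-0.03 0 1.3 0 0 0 0;-0.03 0 1.53 0 0 0 0;-0.03 0 1.53 0 0 0 0;-0.03 0 1.53 0 0 0 0;-0.03 0 1.53 0 0 0 1;-0.03 0 1.53 0 0 0 1;-0.03 0 1.53 0 0 0 1;-0.03 0 1.53 0 0 0 1;-0.03 0 1.53 0 0 0 1'; python3 -m creep '0 0 0 0 0 0 1;0 0 0 0 0 0 1;0 0 0 0 0 0 1;0 0 0 0 0 0 1;0 0 0 0 0 0 1;0 0 0 0 0 0 1'; python3 - <<'E'
from h import *
d=cam('wrist'); print(d['s']['eef_pos'])
d['img']=np.clip(d['img']*1.6,0,255).astype(np.uint8); save(d,'w18',1.5)
E
```

```text
clock: 23.22
eef_pos: [442.0, -216.4, 50.0]
tool_rot: [3.142, -0.002, -0.698]
force: [-0.5, 0.4, 7.3]
width: 26.7
clock: 23.72
eef_pos: [442.0, -216.4, 50.0]
tool_rot: [3.141, -0.001, -0.698]
force: [-0.7, 0.3, 5.8]
width: 27.0
[ 442.0051942  -216.44668265   49.99786209]
```

View pics/w18.png

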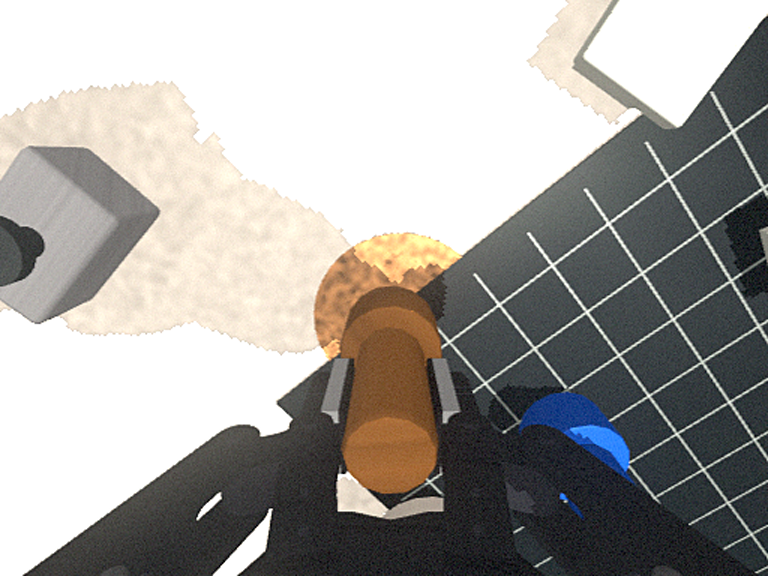

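```bash
python3 -m creep '0 0 -0.5 0 0 0 1;0 0 -1.5 0 0 0 1;0 0 -2.5 0 0 0 1;0 0 -3.5 0 0 0 1;0 0 -4 0 0 0 1;0 0 -4 0 0 0 1;0 0 -4 0 0 0 1;0 0 -4 0 0 0 1';python3 -c "
from h import *
go(566.8,11.8,185,-40)
d=cam('wrist'); save(d,'w19',1.5)"
```

```text
clock: 24.43
eef_pos: [440.2, -215.6, 208.1]
tool_rot: [3.14, 0.003, -0.698]
force: [-0.6, 0.1, -3.9]
width: 26.7
rows: -1.228 -6.390 0.572 0.08 0.15 0.01 | rows needed 6.3
```

View pics/w19.png

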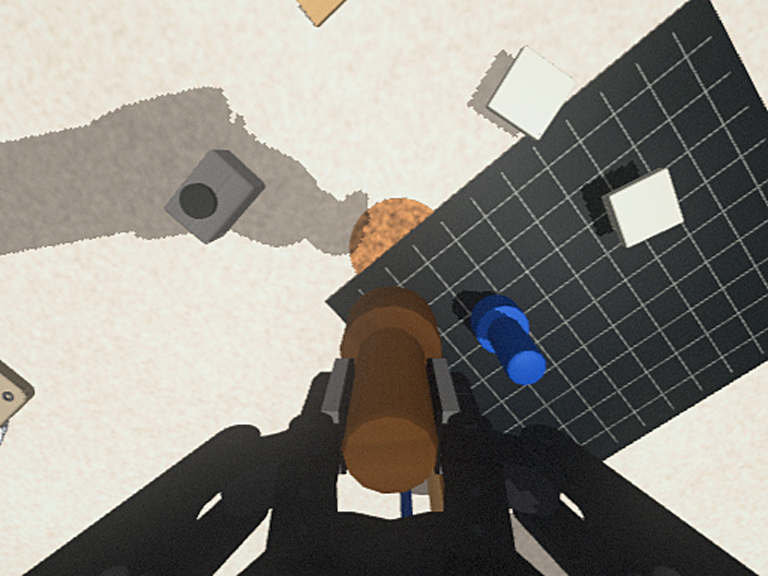

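```bash
python3 - <<'E'
from h import *
d=cam('wrist'); im=d['img'].astype(int)
hsv=cv2.cvtColor(d['img'],cv2.COLOR_RGB2HSV)
m=((hsv[...,0]<20)&(hsv[...,1]>90)); m[:125]=0; m[185:]=0; m[:,:225]=0; m[:,295:]=0
m=cv2.morphologyEx(m.astype(np.uint8),cv2.MORPH_OPEN,np.ones((3,3)))
# boundary pts -> world; keep those on convex side (-mat)
cs,_=cv2.findContours(m,cv2.RETR_EXTERNAL,cv2.CHAIN_APPROX_NONE); c=max(cs,key=cv2.contourArea)[:,0]
W=np.array([up(d,u,v,0)[:2] for u,v in c])
# ransac circle radius 42
best=None
rng=np.random.default_rng(0)
gx,gy=np.meshgrid(np.arange(425,475,.5),np.arange(-240,-190,.5))
D=np.abs(np.hypot(W[:,0,None,None]-gx,W[:,1,None,None]-gy)-42)<1.2
n=D.sum(0); i=np.unravel_index(n.argmax(),n.shape); print(len(W),n.max(),gx[i],gy[i])
g=n>n.max()*.9; print(gx[g].mean(),gy[g].mean(), gx[g].std(),gy[g].std())
E
```

```text
136 86 448.0 -216.5
448.5 -216.5 0.408248290463863 0.408248290463863
```

```bash
python3 -m creep '-0.2 -1 0 0 0 0 1;-0.4 -2 0 0 0 0 1;-0.6 -3 0.2 0 0 0 1;-0.8 -4 0.4 0 0 0 1;-1 -5 0.5 0 0 0 1;-1.15 -5.8 0.57 0 0 0 1;-1.23 -6.39 0.57 0 0 0 1;-1.23 -6.39 0.57 0 0 0 1;-1.23 -6.39 0.57 0 0 0 1;-1.23 -6.39 0.57 0 0 0 1'; python3 -m creep '0 0 0 0 0 0 1;0 0 0 0 0 0 1;0 0 0 0 0 0 1';python3 - <<'E'
from h import *
d=cam('wrist'); print(d['s']['eef_pos'],d['s']['force']); save(d,'w20',1.5)
d=cam('side'); save(d,'s20',4,(140,100,320,250))
go(566.8,11.8,162,-40)
E
```

```text
clock: 25.37
eef_pos: [566.8, 10.5, 184.8]
tool_rot: [3.138, 0.002, -0.698]
force: [0.3, -0.2, -3.1]
width: 26.7
clock: 25.62
eef_pos: [567.7, 10.1, 186.4]
tool_rot: [3.141, -0.0, -0.7]
force: [-0.2, 0.4, -2.6]
width: 26.8
[567.70985305  10.0954778  186.41834681] [-0.15054049  0.42862571 -2.64628757]
rows: -0.043 -0.005 0.615 0.02 -0.03 -0.07 | rows needed 0.6
```

View pics/w20.png

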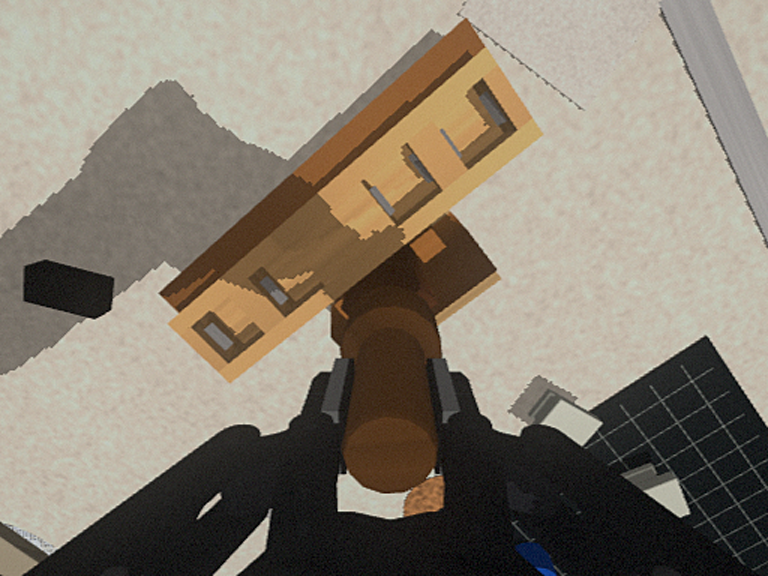

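View pics/s20.png

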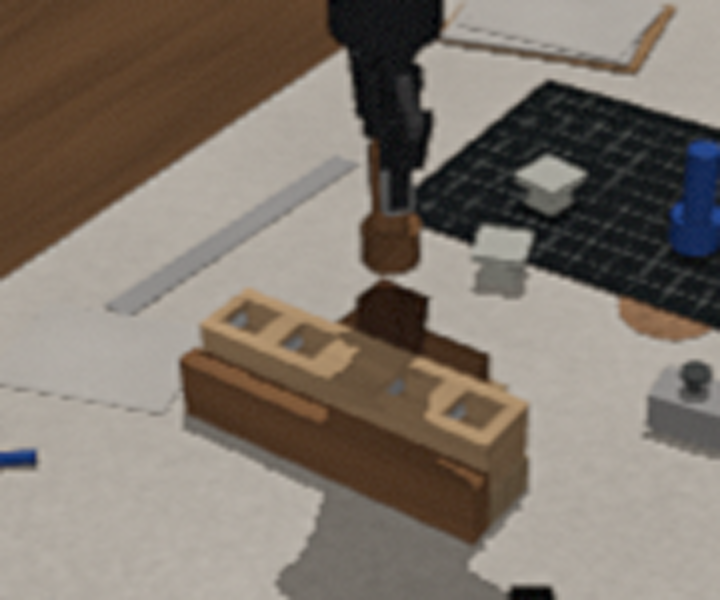

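```bash
python3 -m creep '-0.04 0 0.3 0 0 0 1;-0.04 0 0.55 0 0 0 1;-0.04 0 0.65 0 0 0 1;-0.04 0 0.65 0 0 0 1;-0.04 0 0.65 0 0 0 1'; python3 -m creep '0 0 0.05 0 0 0 1;0 0 0.1 0 0 0 1;0 0 0.1 0 0 0 1;0 0 0.1 0 0 0 1'
```

```text
clock: 26.13
eef_pos: [566.8, 12.3, 160.3]
tool_rot: [3.141, 0.0, -0.698]
force: [1.1, 0.7, -2.2]
width: 26.9
clock: 26.47
eef_pos: [567.4, 12.4, 157.0]
tool_rot: [-3.141, -0.001, -0.698]
force: [0.6, 0.6, 1.1]
width: 26.2
```

```bash
python3 -m creep '0 0 0.05 0 0 0 1;0 0 0.08 0 0 0 1;0 0 0.08 0 0 0 1;0 0 0.08 0 0 0 1'; python3 -m creep '0 0 0.05 0 0 0 1;0 0 0.05 0 0 0 1;0 0 0.05 0 0 0 1'
```

```text
clock: 26.8
eef_pos: [568.0, 12.6, 156.5]
tool_rot: [-3.14, -0.003, -0.698]
force: [-4.3, 0.1, 21.1]
width: 26.6
clock: 27.05
eef_pos: [569.0, 13.2, 155.8]
tool_rot: [-3.138, -0.004, -0.698]
force: [-5.2, 0.7, 28.1]
width: 26.6
```

```bash
python3 -m creep '0 0 -0.15 0 0 0 1;0 0 -0.3 0 0 0 1;0 0 -0.3 0 0 0 1;0 0 -0.3 0 0 0 1';python3 -m creep '0 0 0.1 0 0 0 1;0 0 0.2 0 0 0 1;0 0 0.25 0 0 0 1;0 0 0.25 0 0 0 1'
```

```text
clock: 27.38
eef_pos: [566.8, 12.3, 163.1]
tool_rot: [3.141, -0.0, -0.698]
force: [-0.4, -0.9, -2.0]
width: 26.8
clock: 27.72
eef_pos: [567.3, 12.6, 155.9]
tool_rot: [-3.141, -0.001, -0.698]
force: [-6.8, 0.8, 24.5]
width: 26.7
```

```bash
python3 -m creep '0 0 -0.25 0 0 0 1;0 0 -0.25 0 0 0 1;0 0 -0.1 0 0 0 1;0 0 -0.03 0 0 0 1;0 0 -0.03 0 0 0 1';python3 -m creep '0 0 -0.2 0 0 0 1;0 0 -0.25 0 0 0 1;0 0 -0.1 0 0 0 1;0 0 0.0 0 0 0 1;0 0 0.0 0 0 0 1';python3 -m creep '0 0 -0.2 0 0 0 1;0 0 -0.25 0 0 0 1;0 0 -0.1 0 0 0 1;0 0 0.0 0 0 0 1;0 0 0.0 0 0 0 1'
python3 -m creep '0 0 -0.3 0 0 0 1;0 0 -0.8 0 0 0 1;0 0 -0.8 0 0 0 1;0 0 -0.8 0 0 0 1;0 0 -0.8 0 0 0 1'
python3 - <<'E'
from h import *
d=cam('side'); save(d,'s21',4,(140,100,320,250)); print(ctrl.read_state()['eef_pos'])
d=cam('wrist'); save(d,'w21',1.5)
E
```

```text
clock: 28.13
eef_pos: [567.9, 12.5, 155.9]
tool_rot: [-3.141, -0.002, -0.698]
force: [-3.7, 0.4, 18.9]
width: 26.6
clock: 28.55
eef_pos: [567.6, 12.5, 155.9]
tool_rot: [-3.141, -0.001, -0.698]
force: [-3.5, -0.1, 19.1]
width: 26.6
clock: 28.97
eef_pos: [567.5, 12.5, 155.9]
tool_rot: [-3.141, -0.001, -0.698]
force: [-3.7, 0.3, 18.4]
width: 26.8
clock: 29.38
eef_pos: [566.0, 12.3, 184.9]
tool_rot: [3.14, 0.001, -0.698]
force: [0.3, -0.7, -2.8]
width: 27.1
[565.81810536  12.26129065 184.8075789 ]
```

View pics/s21.png

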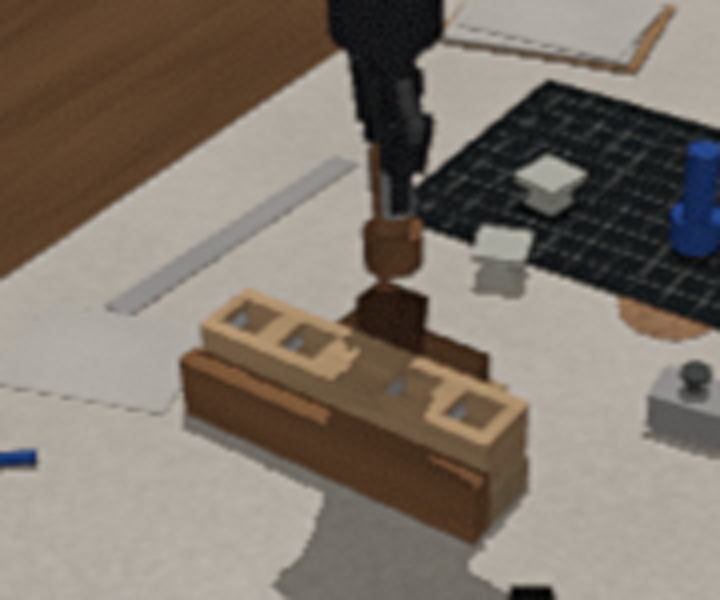

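View pics/w21.png

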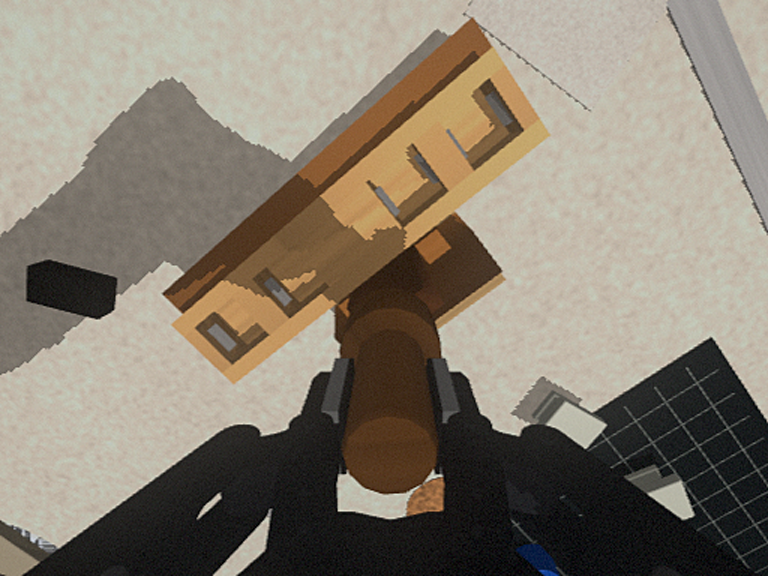

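```bash
python3 -c "
from h import *
go(447,-216.5,200,-40)"
```

```text
rows: 1.398 6.292 -0.366 0.13 0.10 0.00 | rows needed 6.2
```

```bash
python3 -m creep '0.2 0.6 -0.37 0 0 0 1;0.4 1.6 -0.37 0 0 0 1;0.6 2.6 -0.37 0 0 0 1;0.8 3.6 -0.37 0 0 0 1;1 4.6 -0.37 0 0 0 1;1.2 5.5 -0.37 0 0 0 1;1.4 6.29 -0.37 0 0 0 1;1.4 6.29 -0.37 0 0 0 1;1.4 6.29 -0.37 0 0 0 1;1.4 6.29 -0.37 0 0 0 1'; python3 -m creep '0 0 0 0 0 0 1;0 0 0 0 0 0 1;0 0 0 0 0 0 1';python3 - <<'E'
from h import *
d=cam('wrist'); save(d,'w22',1.5)
go(447,-216.5,58,-40)
E
```

```text
clock: 30.32
eef_pos: [448.1, -215.8, 200.8]
tool_rot: [-3.141, 0.001, -0.698]
force: [-0.2, 0.7, -1.9]
width: 26.5
clock: 30.57
eef_pos: [448.7, -215.1, 201.3]
tool_rot: [3.142, -0.0, -0.696]
force: [0.2, 0.8, -2.8]
width: 26.4
rows: -0.012 0.047 3.583 0.01 -0.01 0.13 | rows needed 3.4
```

View pics/w22.png

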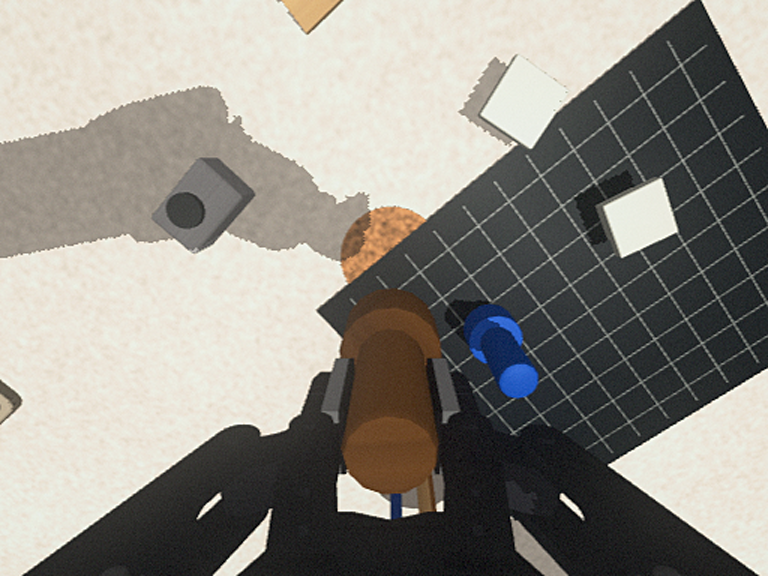

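```bash
python3 -m creep '0 0.05 1 0 0 0 1;0 0.05 2 0 0 0 1;0 0.05 3 0 0 0 1;0 0.05 3.5 0 0 0 1;0 0.05 3.55 0 0 0 1;0 0.05 3.55 0 0 0 1;0 0.05 3.55 0 0 0 1'; python3 -m creep '0 0 0.1 0 0 0 1;0 0 0.15 0 0 0 1;0 0 0.15 0 0 0 1;0 0 0.15 0 0 0 1'
```

```text
clock: 31.2
eef_pos: [448.0, -218.1, 60.5]
tool_rot: [-3.141, -0.002, -0.698]
force: [-0.1, 0.3, -3.1]
width: 26.7
clock: 31.53
eef_pos: [447.2, -218.2, 54.1]
tool_rot: [3.142, -0.002, -0.698]
force: [-0.4, 0.2, -2.8]
width: 26.6
```

```bash
python3 -m creep '0 0 0.04 0 0 0 1;0 0 0.08 0 0 0 1;0 0 0.08 0 0 0 1;0 0 0.08 0 0 0 1'; python3 -m creep '0 0 0.03 0 0 0 1;0 0 0.03 0 0 0 1;0 0 0.03 0 0 0 1'
```

```text
clock: 31.87
eef_pos: [446.8, -217.9, 50.1]
tool_rot: [3.141, -0.0, -0.698]
force: [0.4, -0.6, -2.0]
width: 26.4
clock: 32.12
eef_pos: [446.8, -218.2, 49.8]
tool_rot: [3.141, -0.001, -0.698]
force: [-2.4, -0.0, 6.3]
width: 26.5
```

```bash
python3 -m creep '0 0 -0.02 0 0 0 0.6;0 0 -0.02 0 0 0 0.3;0 0 -0.02 0 0 0 0;0 0 -0.02 0 0 0 0;0 0 -0.02 0 0 0 0;0 0 -1 0 0 0 0;0 0 -2 0 0 0 0;0 0 -3 0 0 0 0;0 0 -4 0 0 0 0;0 0 -4.5 0 0 0 0'; python3 - <<'E'
from h import *
d=cam('wrist'); save(d,'w23',1.5); d=cam('top'); save(d,'t23',4,(190,90,390,240))
go(585,-180,230,0)
E
```

```text
clock: 32.95
eef_pos: [448.5, -218.5, 233.4]
tool_rot: [-3.14, -0.006, -0.698]
force: [0.4, -0.4, 0.1]
width: 85.3
rows: 1.973 -2.927 0.096 0.06 -0.51 -40.01 | rows needed 5.6
```

View pics/w23.png

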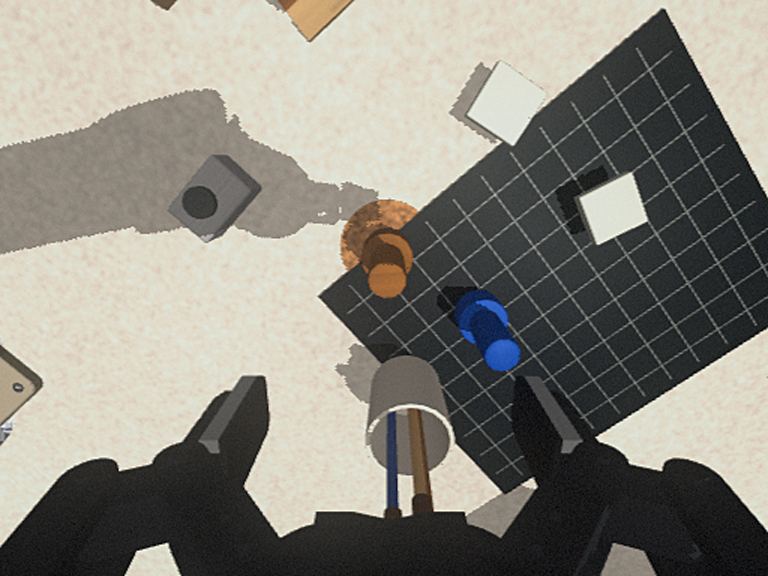

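View pics/t23.png

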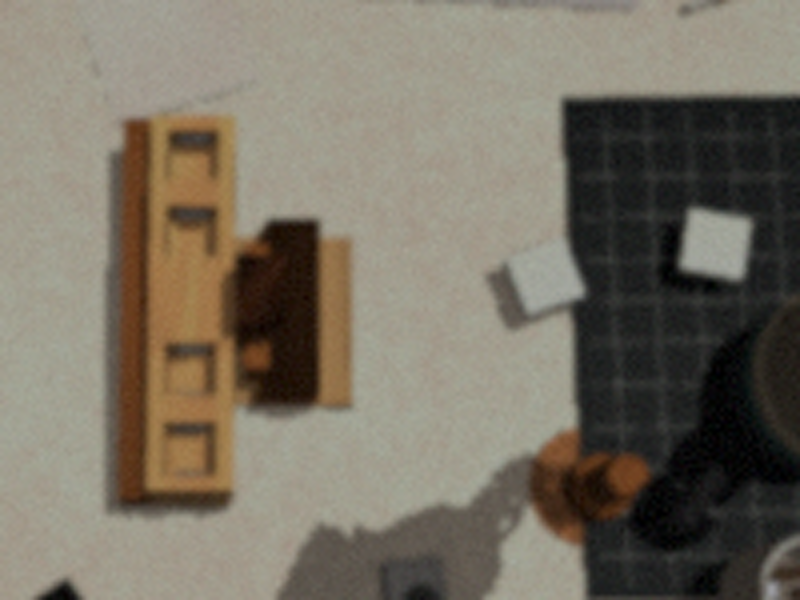

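```bash
python3 - <<'E'
from h import *
d=cam('wrist'); print(d['s']['eef_pos'])
q=[(-22,-22,33),(22,-22,33),(22,22,33),(-22,22,33)]
im=np.clip(d['img'][30:180,290:450,::-1]*1.,0,255).astype(np.uint8)
cv2.imwrite('pics/w24.png',cv2.resize(im,None,fx=5,fy=5,interpolation=cv2.INTER_CUBIC))
E
```

```text
[ 449.25278113 -218.93695433  232.92147148]
```

View pics/w24.png

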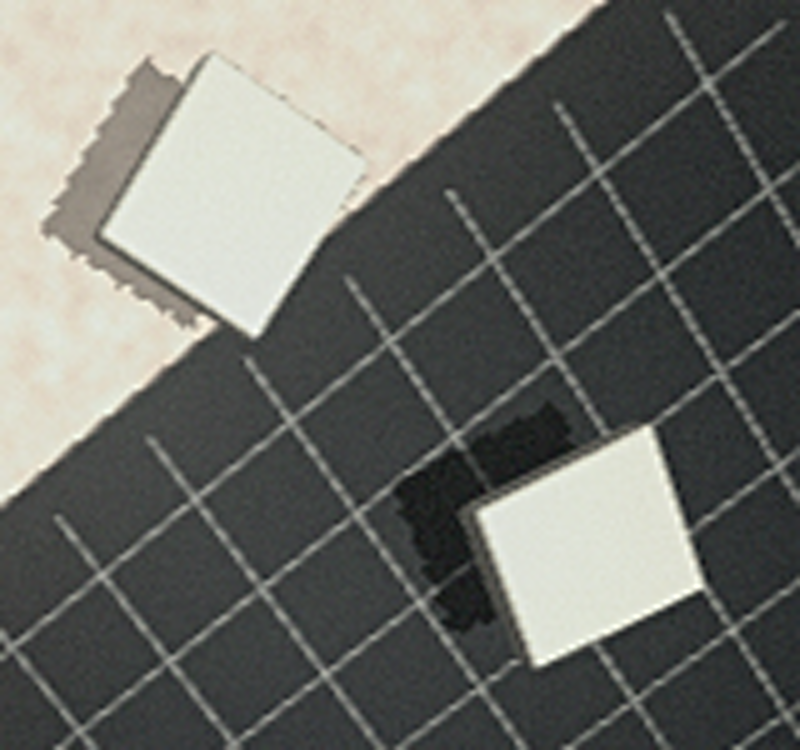

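```bash
python3 - <<'E'
from h import *
d=cam('wrist')
q=np.array([(-22,-22,33),(22,-22,33),(22,22,33),(-22,22,33)])
for c in ([(210,52),(365,160),(258,338),(100,235)],[(652,425),(705,588),(537,668),(475,510)]):
    px=cr(c,(290,30),5)
    W=np.array([up(d,*p,33)[:2] for p in px]); ctr=W.mean(0); e=W[1]-W[0]; a=np.arctan2(e[1],e[0]); print(W.round(1).tolist(),ctr)
    # order orientation
    x=fit(d,q if np.cross(W[1]-W[0],W[2]-W[1])>0 else q[::-1],px,[*ctr,a if np.cross(W[1]-W[0],W[2]-W[1])>0 else a+np.pi])
go(588,-185,150,70)
E
```

```text
[[599.6, -156.8], [613.4, -195.8], [574.3, -211.1], [559.8, -170.7]] [ 586.79606484 -183.59497602]
fit [ 586.7 -183.7] yaw deg -70.14 res px [[-0.5, -1.2], [1.6, -0.2], [-0.2, 1.0], [-1.0, 0.6]]
[[633.4, -285.5], [624.1, -326.8], [582.9, -317.6], [591.6, -275.6]] [ 607.99955934 -301.3919818 ]
fit [ 607.9 -301.5] yaw deg -102.56 res px [[0.3, -1.0], [0.8, 0.3], [-0.6, 0.9], [-0.4, -0.1]]
rows: 2.176 -2.901 1.980 0.06 -0.02 -110.00 | rows needed 15.4<stdin>:8: DeprecationWarning: Arrays of 2-dimensional vectors are deprecated. Use arrays of 3-dimensional vectors instead. (deprecated in NumPy 2.0)
```

```bash
python3 -c "
from h import *
go(586.7,-183.7,110,-70.1)"
```

```text
rows: 2.129 -2.905 2.980 -0.00 -0.06 30.10 | rows needed 4.5
```

```bash
python3 -m creep '0.5 -0.8 0.3 0 0 7 0;1 -1.6 0.6 0 0 14 0;1.5 -2.2 1.5 0 0 21 0;2.13 -2.9 2.5 0 0 28 0;2.13 -2.9 2.98 0 0 30.1 0;2.13 -2.9 2.98 0 0 30.1 0;2.13 -2.9 2.98 0 0 30.1 0;2.13 -2.9 2.98 0 0 30.1 0;2.13 -2.9 2.98 0 0 30.1 0'; python3 - <<'E'
from h import *
d=cam('wrist'); save(d,'w25',1.5);print(d['s']['eef_pos'])
go(586.7,-183.7,17,-70.1)
E
```

```text
clock: 33.9
eef_pos: [586.3, -184.9, 111.3]
tool_rot: [-3.141, -0.002, -1.224]
force: [-0.4, 0.0, -0.1]
width: 85.4
[ 586.34943335 -184.92716809  111.30678591]
rows: -0.035 -0.007 2.370 -0.10 -0.13 -0.05 | rows needed 2.3
```

View pics/w25.png

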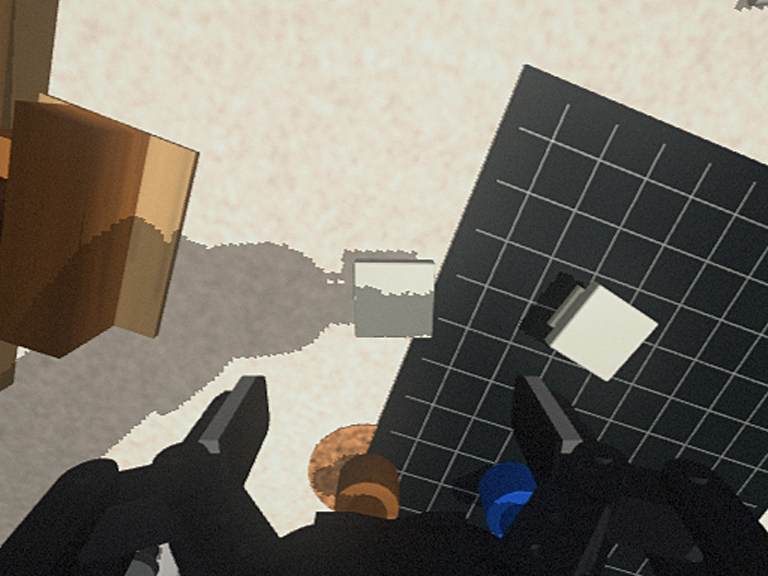

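```bash
python3 -m creep '-0.01 0 1 0 0 0 0;-0.01 0 2 0 0 0 0;-0.01 0 2.42 0 0 0 0;-0.01 0 2.42 0 0 0 0;-0.01 0 2.42 0 0 0 0;-0.01 0 2.42 0 0 0 1;-0.01 0 2.42 0 0 0 1;-0.01 0 2.42 0 0 0 1;-0.01 0 2.42 0 0 0 1;-0.01 0 2.42 0 0 0 1'; python3 -m creep '0 0 0 0 0 0 1;0 0 0 0 0 0 1;0 0 0 0 0 0 1';python3 - <<'E'
from h import *
d=cam('wrist'); save(d,'w26',1.5);print(d['s']['eef_pos'])
E
```

```text
clock: 34.78
eef_pos: [587.8, -184.0, 15.2]
tool_rot: [-3.139, -0.002, -1.223]
force: [-1.0, -0.1, 8.0]
width: 42.7
clock: 35.03
eef_pos: [587.8, -184.0, 15.1]
tool_rot: [-3.139, -0.002, -1.223]
force: [-0.5, 1.2, 7.8]
width: 42.5
[ 587.81667231 -184.01229219   15.14222287]
```

View pics/w26.png

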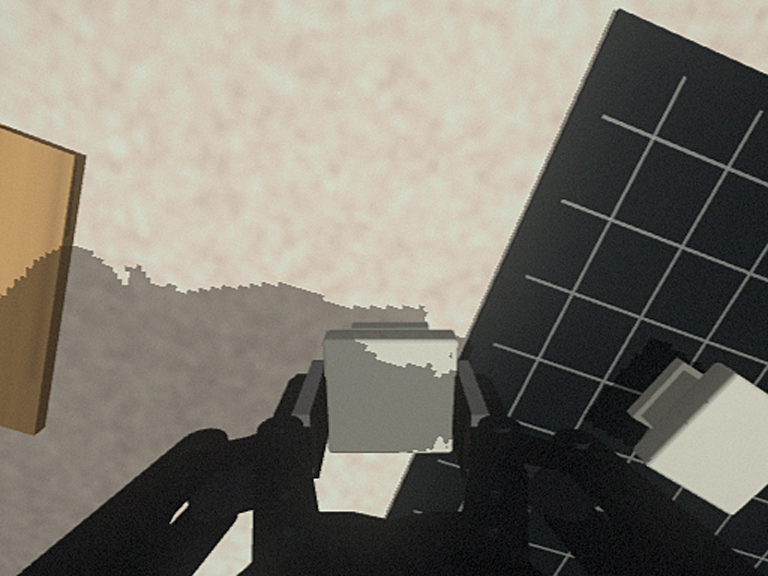

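```bash
cat >> h.py <<'E'
def tool(d,u,v,z):
    T=d['tool_from_camera']; r=T[:3,:3]@np.array([(u-d['cx'])/d['f'],-(v-d['cy'])/d['f'],-1.]); o=T[:3,3]
    return (o+r*(z-o[2])/r[2]).round(1)
E
python3 -m creep '0 0 -0.5 0 0 0 1;0 0 -1.5 0 0 0 1;0 0 -2.5 0 0 0 1;0 0 -3.5 0 0 0 1;0 0 -3.5 0 0 0 1;0 0 -3.5 0 0 0 1'; python3 - <<'E'
from h import *
d=cam('wrist')
for p in ((325,339),(457,339),(453,452),(327,452)): print(tool(d,p[0]/1.5,p[1]/1.5,-18))
print(d['s']['eef_pos'],d['s']['force'])
# pockets
w=np.radians(-1.0)
for bx in (-98,-46,46,98): print(bx,567+np.cos(w)*bx,55.9+np.sin(w)*bx)
im=d['img'];save(d,'w27',1.5)
go(469,57.6,150,-91)
E
```

```text
clock: 35.58
eef_pos: [588.5, -184.0, 156.5]
tool_rot: [-3.136, -0.004, -1.223]
force: [-0.5, 0.4, -1.3]
width: 42.6
[-21.8 -24.  -18. ]
[ 20.5 -24.  -18. ]
[ 21.3  19.5 -18. ]
[-23.2  19.4 -18. ]
[ 588.52076282 -183.98775034  156.54285319] [-0.47402482  0.35468597 -1.32695376]
-98 469.0149258746736 57.610335830853785
-46 521.007006022806 56.70281069611504
46 612.992993977194 55.09718930388496
98 664.9850741253264 54.18966416914621
rows: -6.670 0.718 0.095 -0.11 -0.08 20.92 | rows needed 6.4
```

View pics/w27.png

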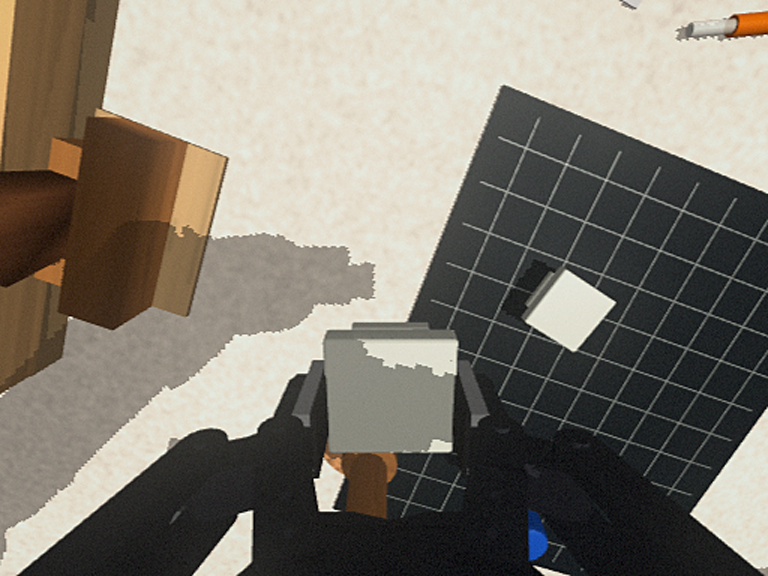

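```bash
python3 -c "
from h import *
go(466.8,57.6,150,-91)"; python3 -m creep '-0.6 0 0 0 0 3 1;-1.6 0.1 0 0 0 7 1;-2.6 0.2 0 0 0 14 1;-3.6 0.3 0 0 0 20.9 1;-4.6 0.5 0.1 0 0 20.9 1;-5.6 0.6 0.1 0 0 20.9 1;-6.67 0.72 0.1 0 0 20.9 1;-6.67 0.72 0.1 0 0 20.9 1;-6.67 0.72 0.1 0 0 20.9 1;-6.67 0.72 0.1 0 0 20.9 1'; python3 -m creep '0 0 0 0 0 0 1;0 0 0 0 0 0 1;0 0 0 0 0 0 1'; python3 - <<'E'
from h import *
go(466.8,57.6,130,-91)
d=cam('wrist'); save(d,'w28',1.5);print(d['s']['eef_pos'])
E
```

```text
rows: -6.689 0.769 0.095 -0.11 -0.08 20.92 | rows needed 6.5
clock: 36.47
eef_pos: [468.1, 57.3, 148.0]
tool_rot: [3.14, -0.002, -1.587]
force: [-0.6, 0.4, -0.7]
width: 42.7
clock: 36.72
eef_pos: [469.0, 56.1, 148.7]
tool_rot: [3.142, -0.001, -1.591]
force: [-0.4, 0.4, -0.2]
width: 42.5
rows: -0.037 0.055 0.467 0.00 -0.06 -0.16 | rows needed 0.5
[468.9817444   56.09228996 148.67221839]
```

View pics/w28.png

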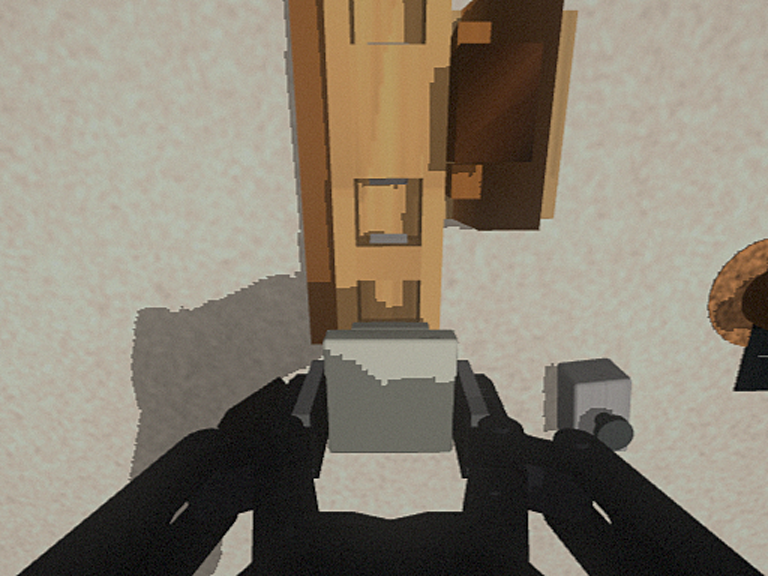

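```bash
python3 - <<'E'
from h import *
d=cam('wrist'); print(d['s']['eef_pos'])
A=cr([(356,179),(421,179),(420,245),(356,245),(350,43),(425,43),(358,280),(420,280)],(0,0),1.5)
P=[(-29,17,75),(-29,-17,75),(-63,-17,75),(-63,17,75),(29,17,75),(29,-17,75),(-81,17,75),(-81,-17,75)]
x=fit(d,P,A,[567,56,0])
for bx in (-98,-46,46,98): print(bx,x[0]+np.cos(x[2])*bx,x[1]+np.sin(x[2])*bx)
# held foot corner check
for p in ((351,323),(427,323)): print(tool(d,p[0]/1.5,p[1]/1.5,9))
E
```

```text
[468.92548076  56.31772426 148.72473798]
fit [567.  56.] yaw deg -0.97 res px [[-1.6, -0.8], [1.2, -0.9], [0.9, 0.5], [-0.2, 0.7], [-0.2, 0.7], [0.3, 0.5], [-0.9, -0.4], [0.5, -0.5]]
-98 469.03564241825615 57.69207246741105
-46 521.0281730691205 56.81073455325071
46 613.0149580668034 55.25144439742857
98 665.0074887176677 54.37010648326823
[-15.7 -18.3   9. ]
[ 13.5 -18.3   9. ]
```

```bash
python3 -c "
from h import *
go(466.3,57.2,110,-91)"
```

```text
rows: -0.015 0.064 0.969 -0.00 -0.04 -0.11 | rows needed 0.9
```

```bash
python3 -m creep '-0.01 0.06 0.5 0 0 0 1;-0.01 0.06 0.97 0 0 0 1;-0.01 0.06 0.97 0 0 0 1;-0.01 0.06 0.97 0 0 0 1;-0.01 0.06 0.97 0 0 0 1;-0.01 0.06 0.97 0 0 0 1'; python3 - <<'E'
from h import *
d=cam('wrist'); save(d,'w29',1.5);print(d['s']['eef_pos'])
go(466.3,57.2,95,-91)
d=cam('side'); save(d,'s29',4,(140,130,320,280))
E
```

```text
clock: 37.32
eef_pos: [467.0, 58.0, 110.9]
tool_rot: [-3.14, -0.0, -1.588]
force: [-0.7, 0.1, 0.1]
width: 42.5
[467.01085136  57.95151831 110.9485693 ]
rows: 0.021 0.018 0.400 -0.11 -0.01 -0.01 | rows needed 0.4
```

View pics/w29.png

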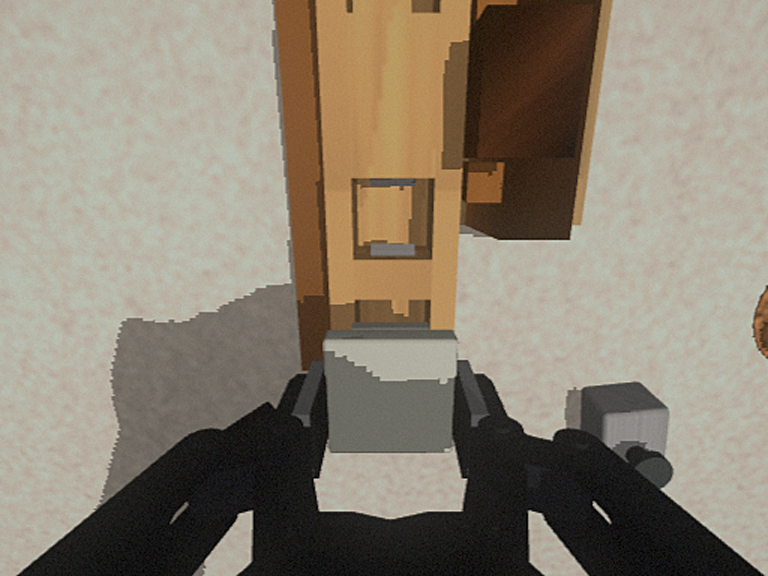

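View pics/s29.png

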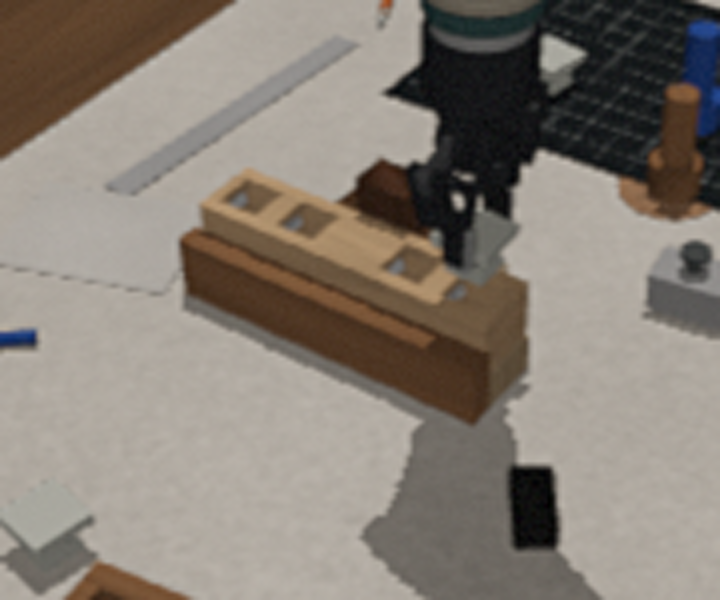

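```bash
python3 -m creep '0.02 0.02 0.2 0 0 0 1;0.02 0.02 0.4 0 0 0 1;0.02 0.02 0.4 0 0 0 1;0.02 0.02 0.4 0 0 0 1;0.02 0.02 0.4 0 0 0 1'; python3 -c "
from h import *
go(466.3,57.2,84,-91)"
```

```text
clock: 37.83
eef_pos: [465.2, 57.2, 93.8]
tool_rot: [3.141, -0.001, -1.588]
force: [0.5, -0.1, -0.6]
width: 42.6
rows: -0.001 -0.027 0.245 0.03 -0.04 0.00 | rows needed 0.2
```

```bash
python3 -m creep '0 -0.03 0.05 0 0 0 1;0 -0.03 0.15 0 0 0 1;0 -0.03 0.25 0 0 0 1;0 -0.03 0.25 0 0 0 1;0 -0.03 0.25 0 0 0 1'; python3 -m creep '0 0 0.08 0 0 0 1;0 0 0.12 0 0 0 1;0 0 0.12 0 0 0 1;0 0 0.12 0 0 0 1'
```

```text
clock: 38.25
eef_pos: [466.3, 57.2, 83.7]
tool_rot: [3.141, -0.001, -1.588]
force: [0.4, -0.2, -0.8]
width: 42.7
clock: 38.58
eef_pos: [466.8, 57.2, 79.3]
tool_rot: [-3.141, -0.0, -1.588]
force: [0.7, 0.5, -0.1]
width: 43.0
```

```bash
python3 -m creep '0 0 0.02 0 0 0 1;0 0 0.03 0 0 0 1;0 0 0.03 0 0 0 1'; python3 -m creep '0 0 0 0 0 0 0.4;0 0 0 0 0 0 0.2;0 0 0 0 0 0 0;0 0 0 0 0 0 0;0 0 0 0 0 0 0;0 0 -0.5 0 0 0 0;0 0 -1 0 0 0 0;0 0 -2 0 0 0 0;0 0 -3 0 0 0 0;0 0 -3 0 0 0 0';python3 - <<'E'
from h import *
d=cam('wrist'); save(d,'w30',1.5);print(d['s']['eef_pos'])
go(608,-301.5,200,-102.6)
d=cam('side'); save(d,'s30',4,(140,130,320,280))
E
```

```text
clock: 38.83
eef_pos: [467.2, 57.2, 78.3]
tool_rot: [-3.14, -0.0, -1.588]
force: [1.6, 0.3, 0.4]
width: 42.4
clock: 39.67
eef_pos: [470.6, 57.6, 204.1]
tool_rot: [-3.13, 0.002, -1.589]
force: [0.6, 0.1, -1.0]
width: 85.9
[470.64424522  57.5568765  204.14016688]
rows: 8.917 -3.626 0.057 -0.45 0.12 11.61 | rows needed 9.2
```

View pics/s30.png

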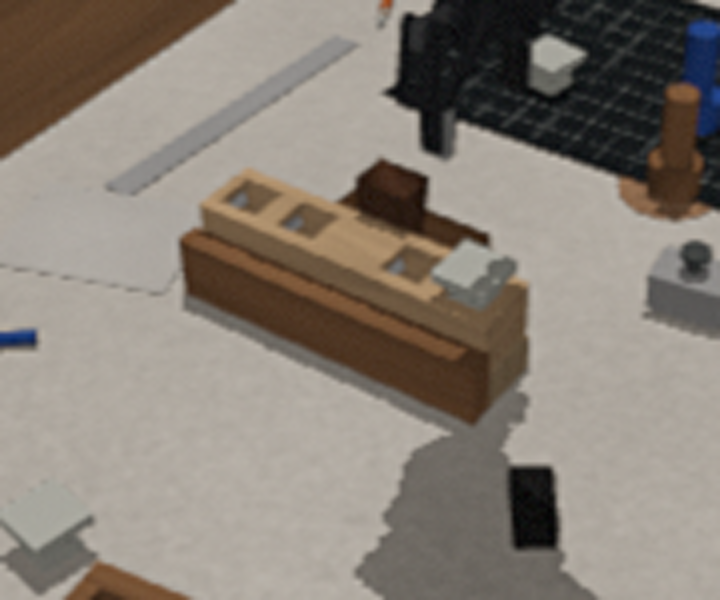

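View pics/w30.png

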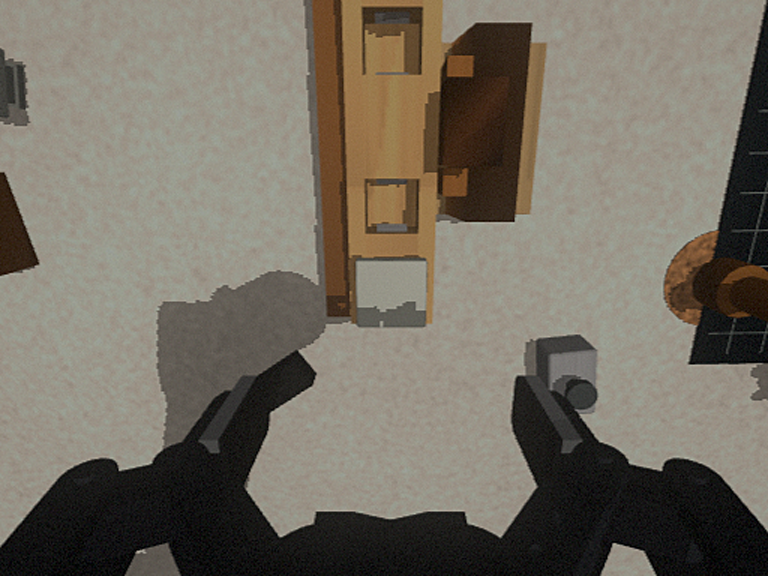

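```bash
python3 -m creep '1 -0.4 0 0 0 3 0;2 -0.8 0 0 0 6 0;3 -1.2 0 0 0 9 0;4 -1.6 0 0 0 11.6 0;5 -2 0 0 0 11.6 0;6 -2.4 0 0 0 11.6 0;7 -2.8 0.5 0 0 11.6 0;8 -3.2 1 0 0 11.6 0;8.9 -3.6 2 0 0 11.6 0;8.9 -3.6 2 0 0 11.6 0'; python3 -m creep '0 0 0 0 0 0 0;0 0 0 0 0 0 0;0 0 0 0 0 0 0'; python3 - <<'E'
from h import *
d=cam('wrist'); save(d,'w31',1.5);print(d['s']['eef_pos'])
np.save('w31.npy',d,allow_pickle=True)
go(608,-301.5,15,-102.6)
E
```

```text
clock: 40.6
eef_pos: [603.1, -304.1, 114.6]
tool_rot: [3.139, -0.001, -1.793]
force: [0.6, 0.6, -0.1]
width: 85.4
clock: 40.85
eef_pos: [603.6, -299.8, 116.9]
tool_rot: [3.139, 0.001, -1.79]
force: [-0.3, 1.4, -0.2]
width: 85.9
[ 603.6013525  -299.83778361  116.85572165]
rows: 0.034 -0.104 2.573 0.05 0.06 0.09 | rows needed 2.5
```

View pics/w31.png

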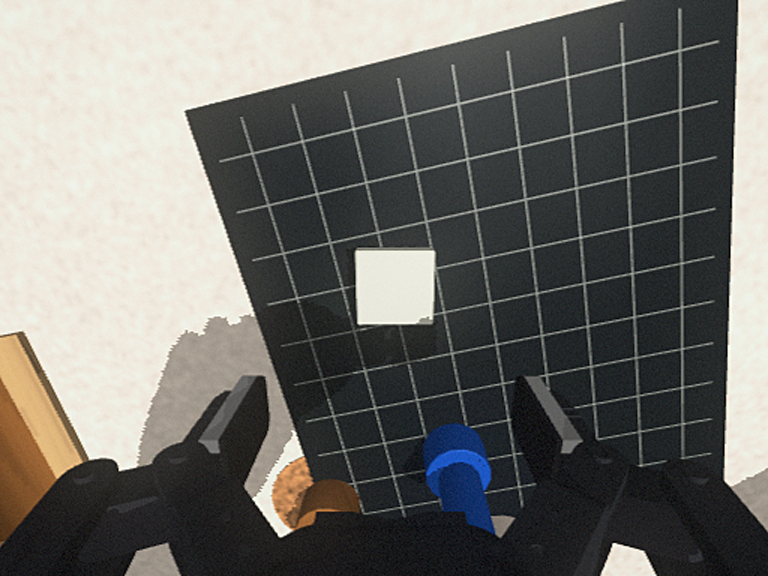

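```bash
python3 - <<'E'
from h import *
d=np.load('w31.npy',allow_pickle=True).item()
c=np.mean([up(d,a/1.5,b/1.5,33) for a,b in ((356,249),(436,248),(434,325),(356,324))],0); print(c)
go(c[0],c[1],15,-102.6)
E
```

```text
[ 611.68989311 -304.18996412   33.        ]
rows: 0.080 -0.208 2.573 0.05 0.06 0.09 | rows needed 2.5
```

```bash
python3 -m creep '0.07 -0.19 1 0 0 0 0;0.07 -0.19 2 0 0 0 0;0.07 -0.19 2.57 0 0 0 0;0.07 -0.19 2.57 0 0 0 0;0.07 -0.19 2.57 0 0 0 0;0.07 -0.19 2.57 0 0 0 1;0.07 -0.19 2.57 0 0 0 1;0.07 -0.19 2.57 0 0 0 1;0.07 -0.19 2.57 0 0 0 1;0.07 -0.19 2.57 0 0 0 1'; python3 -m creep '0 0 0 0 0 0 1;0 0 0 0 0 0 1;0 0 0 0 0 0 1';python3 - <<'E'
from h import *
d=cam('wrist'); save(d,'w32',1.5);print(d['s']['eef_pos'])
E
```

```text
clock: 41.73
eef_pos: [612.8, -306.3, 18.0]
tool_rot: [-3.138, -0.001, -1.791]
force: [-1.2, -0.6, 5.6]
width: 42.1
clock: 41.98
eef_pos: [612.8, -306.3, 18.0]
tool_rot: [-3.138, -0.001, -1.791]
force: [0.4, -0.4, 7.3]
width: 42.3
[ 612.8080404  -306.27997482   18.02467436]
```

View pics/w32.png

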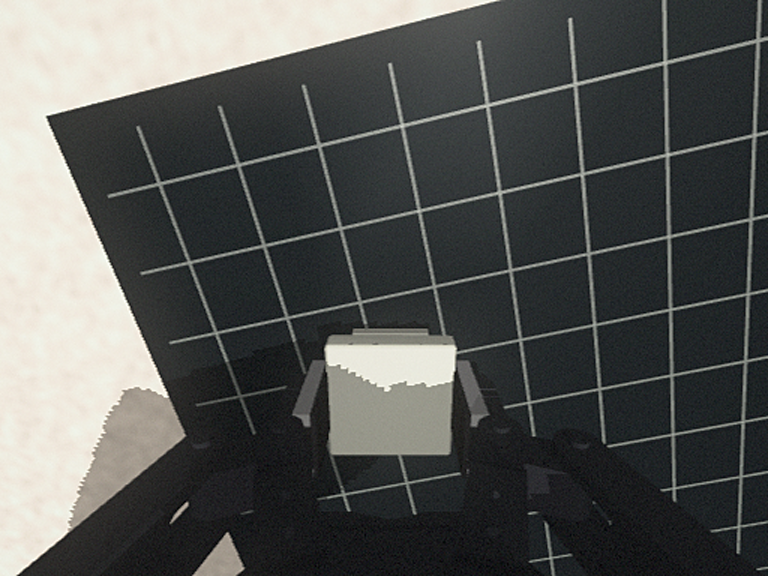

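```bash
python3 -m creep '0 0 -0.5 0 0 0 1;0 0 -1.5 0 0 0 1;0 0 -2.5 0 0 0 1;0 0 -3.5 0 0 0 1;0 0 -3.5 0 0 0 1;0 0 -3.5 0 0 0 1'; python3 - <<'E'
from h import *
d=cam('wrist')
for p in ((326,346),(457,346),(451,455),(329,455)): print(tool(d,p[0]/1.5,p[1]/1.5,-15))
for p in ((353,328),(428,328)): print(tool(d,p[0]/1.5,p[1]/1.5,12))
save(d,'w33',1.5)
go(663,54,155,-91)
E
```

```text
clock: 42.53
eef_pos: [613.2, -306.8, 159.8]
tool_rot: [-3.134, -0.002, -1.791]
force: [-1.0, -0.3, -1.4]
width: 42.4
[-21.7 -19.7 -15. ]
[ 21.5 -19.7 -15. ]
[ 21.5  23.6 -15. ]
[-22.7  23.6 -15. ]
[-15.2 -14.8  12. ]
[ 14.4 -14.8  12. ]
rows: -9.057 0.709 0.046 -0.16 -0.06 -11.59 | rows needed 8.7
```

View pics/w33.png

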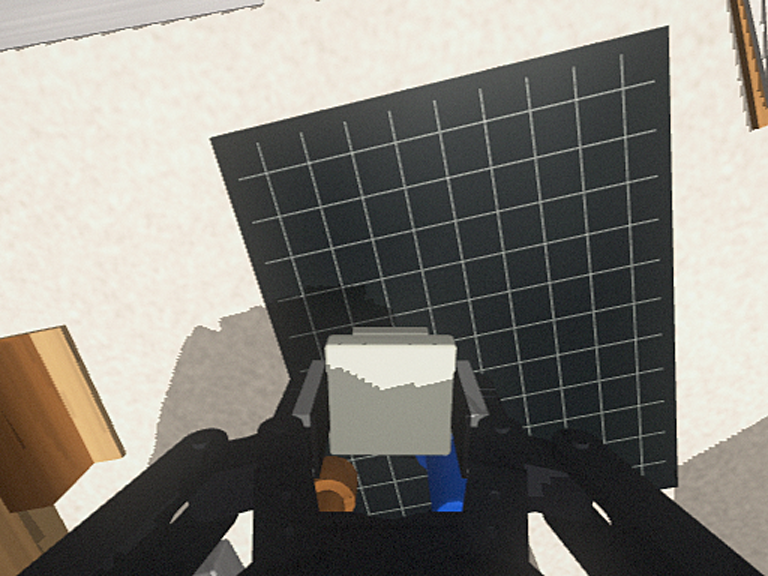

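```bash
python3 -m creep '-0.6 0.05 0 0 0 -3 1;-1.6 0.1 0 0 0 -6 1;-2.6 0.2 0 0 0 -9 1;-3.6 0.3 0 0 0 -11.6 1;-4.6 0.35 0 0 0 -11.6 1;-5.6 0.45 0 0 0 -11.6 1;-6.6 0.5 0 0 0 -11.6 1;-7.6 0.6 0 0 0 -11.6 1;-8.5 0.67 0 0 0 -11.6 1;-9.06 0.67 0 0 0 -11.6 1'; python3 -m creep '0 0 0 0 0 0 1;0 0 0 0 0 0 1;0 0 0 0 0 0 1;0 0 0 0 0 0 1'; python3 - <<'E'
from h import *
go(665.7,54.1,115,-91)
E
```

```text
clock: 43.42
eef_pos: [662.4, 60.5, 153.2]
tool_rot: [3.138, 0.003, -1.583]
force: [-0.1, 0.2, -0.8]
width: 42.7
clock: 43.75
eef_pos: [663.4, 51.4, 154.5]
tool_rot: [3.14, -0.002, -1.591]
force: [-0.8, -0.2, 0.0]
width: 42.8
rows: -0.070 -0.059 0.988 0.09 -0.13 -0.16 | rows needed 1.0
```

```bash
python3 -m creep '-0.07 -0.06 0.5 0 0 0 1;-0.07 -0.06 0.98 0 0 0 1;-0.07 -0.06 0.98 0 0 0 1;-0.07 -0.06 0.98 0 0 0 1;-0.07 -0.06 0.98 0 0 0 1;-0.07 -0.06 0.98 0 0 0 1;-0.07 -0.06 0.98 0 0 0 1'; python3 - <<'E'
from h import *
d=cam('wrist'); save(d,'w34',1.5);print(d['s']['eef_pos'],d['s']['tool_rot'])
go(665.7,54.1,97,-91)
d=cam('side'); save(d,'s34',4,(140,130,320,280))
E
```

```text
clock: 44.33
eef_pos: [667.3, 56.3, 117.4]
tool_rot: [-3.14, -0.0, -1.589]
force: [-1.4, 0.2, 0.6]
width: 42.3
[667.29695284  56.3038714  117.3862487 ] [-3.13950031e+00 -3.75410249e-04 -1.58865793e+00]
rows: 0.061 0.036 0.506 -0.10 -0.02 -0.01 | rows needed 0.5
```

View pics/w34.png

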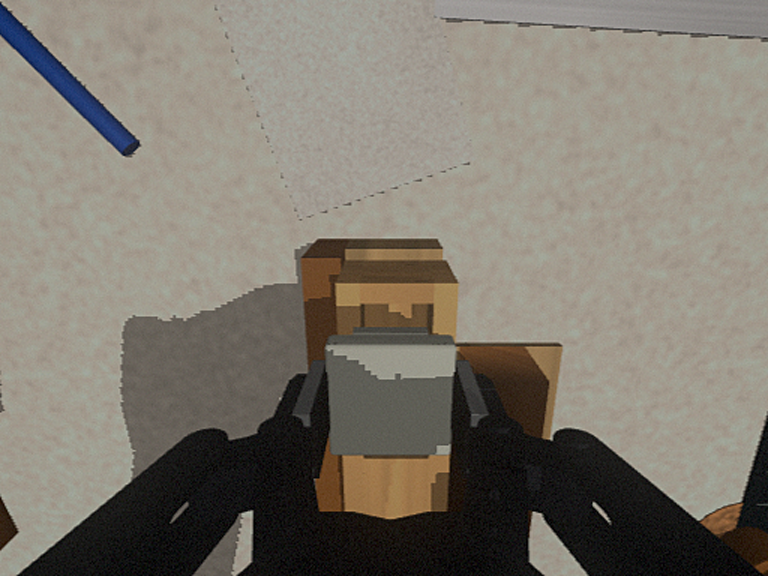

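View pics/s34.png

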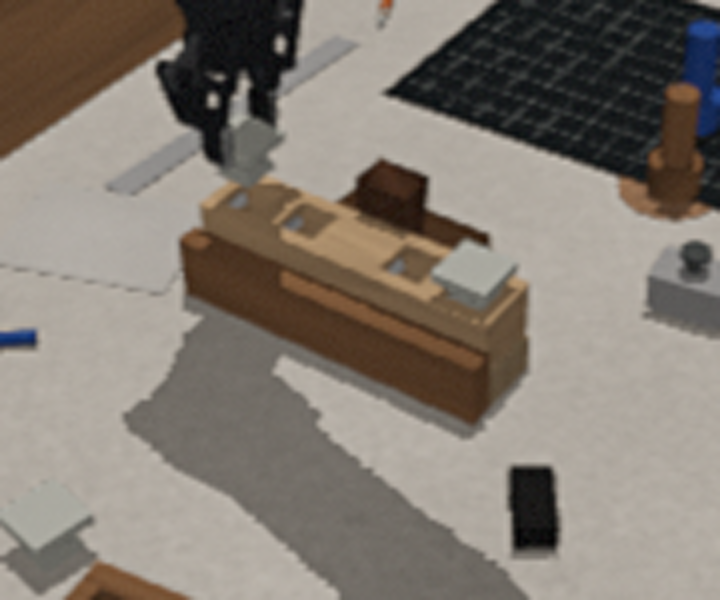

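```bash
python3 - <<'E'
from h import *
d=cam('wrist'); print(d['s']['eef_pos'], up(d,396.5/1.5,304.5/1.5,75), up(d,395/1.5,281/1.5,75))
E
python3 -m creep '0.06 0.03 0.2 0 0 0 1;0.06 0.03 0.4 0 0 0 1;0.06 0.03 0.5 0 0 0 1;0.06 0.03 0.5 0 0 0 1;0.06 0.03 0.5 0 0 0 1'; python3 -c "
from h import *
go(665.7,54.1,88,-91)"
```

```text
[667.0148811   56.59930569 117.04989045] [681.08757471  54.02646997  75.        ] [692.40442568  54.56136446  75.        ]
clock: 44.9
eef_pos: [664.8, 54.3, 95.3]
tool_rot: [3.14, -0.001, -1.588]
force: [0.9, 0.4, -1.0]
width: 42.6
rows: 0.004 -0.022 0.183 0.07 -0.04 0.01 | rows needed 0.2
```

```bash
python3 -m creep '0 -0.01 0.05 0 0 0 1;0 -0.01 0.12 0 0 0 1;0 -0.01 0.18 0 0 0 1;0 -0.01 0.18 0 0 0 1;0 -0.01 0.18 0 0 0 1'; python3 -m creep '0 0 0.08 0 0 0 1;0 0 0.13 0 0 0 1;0 0 0.13 0 0 0 1;0 0 0.13 0 0 0 1'
```

```text
clock: 45.32
eef_pos: [665.6, 54.3, 88.7]
tool_rot: [3.141, -0.001, -1.588]
force: [0.3, -0.8, -0.1]
width: 42.1
clock: 45.65
eef_pos: [665.6, 54.3, 83.5]
tool_rot: [3.141, -0.001, -1.588]
force: [-0.9, 0.5, -0.6]
width: 42.2
```

In the pocket without contact. Down to 81.5, then release.

```bash
python3 -m creep '0 0 0.03 0 0 0 1;0 0 0.05 0 0 0 1;0 0 0.05 0 0 0 1;0 0 0.05 0 0 0 1'; python3 -m creep '0 0 0 0 0 0 0.4;0 0 0 0 0 0 0.2;0 0 0 0 0 0 0;0 0 0 0 0 0 0;0 0 0 0 0 0 0;0 0 -0.5 0 0 0 0;0 0 -1 0 0 0 0;0 0 -2 0 0 0 0;0 0 -3 0 0 0 0;0 0 -3 0 0 0 0';python3 - <<'E'
from h import *
d=cam('wrist'); save(d,'w35',1.5);print(d['s']['eef_pos'])
d=cam('side'); save(d,'s35',4,(110,130,310,280))
E
```

```text
clock: 45.98
eef_pos: [666.2, 54.3, 81.9]
tool_rot: [-3.14, -0.0, -1.588]
force: [1.0, -0.3, -0.1]
width: 42.4
clock: 46.82
eef_pos: [670.8, 54.2, 210.4]
tool_rot: [-3.127, 0.001, -1.588]
force: [1.8, 0.9, 0.9]
width: 85.3
[670.77332991  54.2179002  210.35680008]
```

View pics/w35.png

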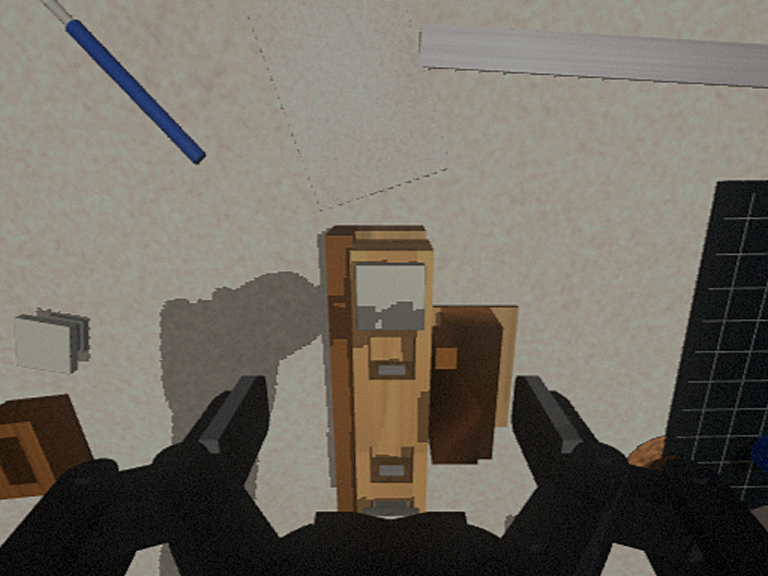

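View pics/s35.png

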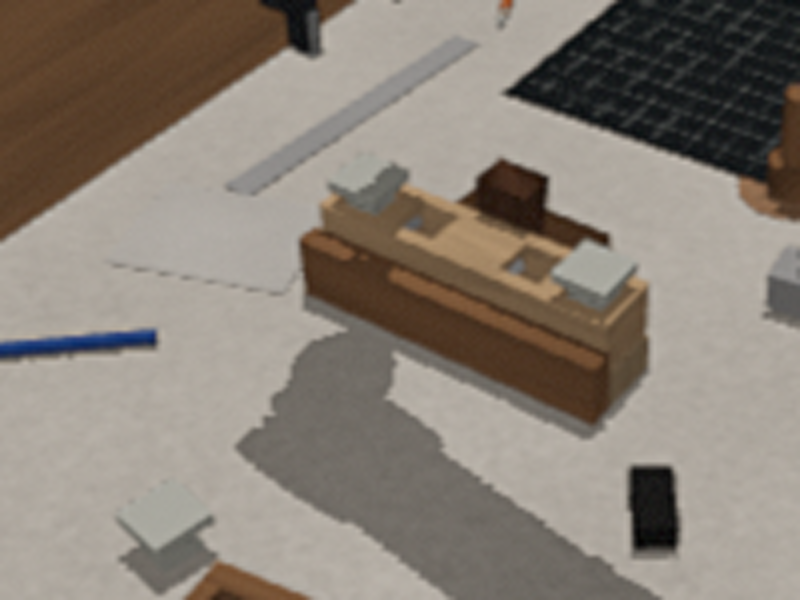

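```bash
python3 - <<'E'
from h import *
d=np.load('w1.npy',allow_pickle=True).item()
px=cr([(345,489),(442,513),(408,606),(315,582)],(295,95),4.4)
W=np.array([up(d,*p,33)[:2] for p in px]); print(W.round(1).tolist(),W.mean(0))
print([np.degrees(np.arctan2(*(W[(i+1)%4]-W[i])[::-1])) for i in range(4)])
go(600,330,160,-70)
E
```

```text
[[579.7, 325.4], [590.8, 367.4], [633.6, 358.8], [622.0, 317.5]] [606.54515696 342.27256651]
[np.float64(75.22426287018473), np.float64(-11.351388521279908), np.float64(-105.71996474325265), np.float64(169.41589250280222)]
rows: -6.861 1.797 1.093 -0.25 -0.04 -20.99 | rows needed 6.9
```

```bash
python3 -c "
from h import *
go(605,340.5,120,-103)"
```

```text
rows: -7.125 1.681 2.093 -0.25 0.03 12.01 | rows needed 7.3
```

```bash
python3 -m creep '-1 0.2 0 0 0 3 0;-2 0.4 0 0 0 6 0;-3 0.7 0 0 0 9 0;-4 0.9 0 0 0 12 0;-5 1.2 0.5 0 0 12 0;-6 1.4 1 0 0 12 0;-7 1.65 1.7 0 0 12 0;-7.13 1.68 2.1 0 0 12 0;-7.13 1.68 2.1 0 0 12 0;-7.13 1.68 2.1 0 0 12 0'; python3 -m creep '0 0 0 0 0 0 0;0 0 0 0 0 0 0;0 0 0 0 0 0 0;0 0 0 0 0 0 0'; python3 - <<'E'
from h import *
d=cam('wrist'); save(d,'w36',1.5);print(d['s']['eef_pos'],d['s']['tool_rot'])
np.save('w36.npy',d,allow_pickle=True)
E
```

```text
clock: 47.75
eef_pos: [600.2, 341.3, 113.7]
tool_rot: [3.136, -0.005, -1.794]
force: [-0.9, -0.9, 0.2]
width: 85.0
clock: 48.08
eef_pos: [604.6, 339.3, 118.7]
tool_rot: [-3.14, 0.0, -1.8]
force: [-0.1, 0.2, 0.3]
width: 85.2
[604.646779   339.32374088 118.67586001] [-3.13984823e+00  2.98364725e-04 -1.79971275e+00]
```

View pics/w36.png

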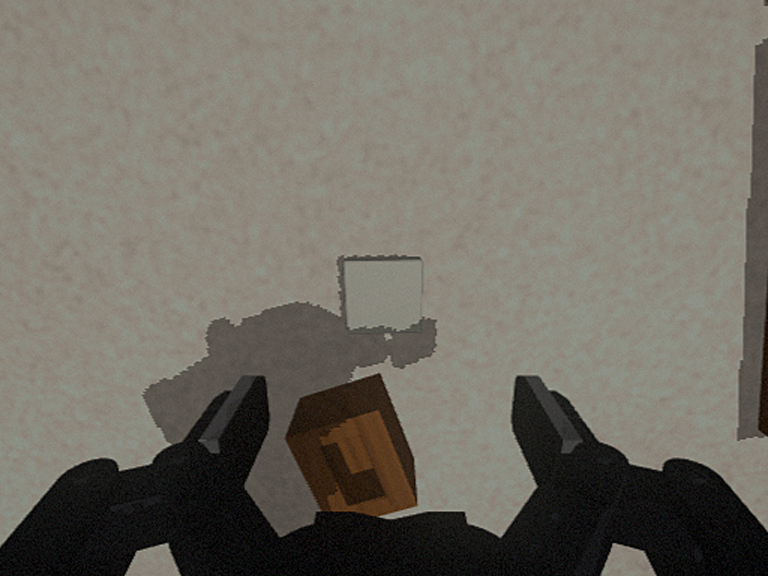

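```bash
python3 - <<'E'
from h import *
d=np.load('w36.npy',allow_pickle=True).item()
W=np.array([up(d,a/1.5,b/1.5,33)[:2] for a,b in ((344,259),(422,258),(423,331),(347,332))]); c=W.mean(0); print(c,W.round(1).tolist())
go(c[0],c[1],15.5,-103)
E
```

```text
[609.07772361 342.28183538] [[635.0, 358.8], [625.8, 316.8], [583.0, 325.1], [592.5, 368.4]]
rows: -0.089 -0.097 2.576 -0.08 0.02 -0.09 | rows needed 2.5
```

```bash
python3 -m creep '-0.08 -0.09 1 0 0 0 0;-0.08 -0.09 2 0 0 0 0;-0.08 -0.09 2.58 0 0 0 0;-0.08 -0.09 2.58 0 0 0 0;-0.08 -0.09 2.58 0 0 0 0;-0.08 -0.09 2.58 0 0 0 1;-0.08 -0.09 2.58 0 0 0 1;-0.08 -0.09 2.58 0 0 0 1;-0.08 -0.09 2.58 0 0 0 1;-0.08 -0.09 2.58 0 0 0 1'; python3 -m creep '0 0 0 0 0 0 1;0 0 0 0 0 0 1;0 0 0 0 0 0 1';python3 - <<'E'
from h import *
d=cam('wrist'); save(d,'w37',1.5);print(d['s']['eef_pos'])
E
```

```text
clock: 48.97
eef_pos: [609.2, 343.7, 16.9]
tool_rot: [-3.139, 0.002, -1.798]
force: [-0.5, -0.8, 6.3]
width: 42.5
clock: 49.22
eef_pos: [609.2, 343.7, 16.8]
tool_rot: [-3.139, 0.002, -1.798]
force: [0.3, -0.0, 6.5]
width: 42.9
[609.17579803 343.66775687  16.83555662]
```

View pics/w37.png

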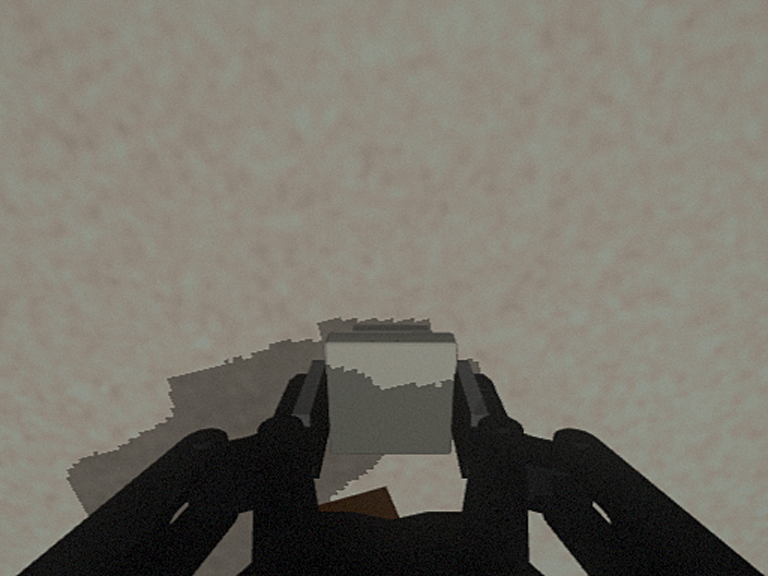

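```bash
python3 -m creep '0 0 -0.5 0 0 0 1;0 0 -1.5 0 0 0 1;0 0 -2.5 0 0 0 1;0 0 -3.5 0 0 0 1;0 0 -3.5 0 0 0 1;0 0 -3.5 0 0 0 1'; python3 - <<'E'
from h import *
d=cam('wrist')
for p in ((326,342),(457,342),(451,454),(329,454)): print(tool(d,p[0]/1.5,p[1]/1.5,-16.2))
for p in ((354,325),(429,325)): print(tool(d,p[0]/1.5,p[1]/1.5,10.8))
go(612,55,160,-91)
E
```

```text
clock: 49.77
eef_pos: [609.7, 344.0, 158.7]
tool_rot: [-3.136, 0.005, -1.798]
force: [0.3, 0.4, -1.0]
width: 42.5
[-21.5 -21.7 -16.2]
[ 21.2 -21.7 -16.2]
[ 21.2  22.2 -16.2]
[-22.5  22.2 -16.2]
[-14.6 -16.6  10.8]
[ 14.6 -16.5  10.8]
rows: 7.001 -1.718 -0.107 -0.11 0.08 -11.99 | rows needed 6.9
```

```bash
python3 -m creep '0.7 -0.2 -0.1 0 0 -3 1;1.7 -0.4 -0.1 0 0 -6 1;2.7 -0.7 -0.1 0 0 -9 1;3.7 -0.9 -0.1 0 0 -12 1;4.7 -1.2 -0.1 0 0 -12 1;5.6 -1.4 -0.1 0 0 -12 1;6.5 -1.6 -0.1 0 0 -12 1;7 -1.72 -0.1 0 0 -12 1;7 -1.72 -0.1 0 0 -12 1;7 -1.72 -0.1 0 0 -12 1'; python3 -m creep '0 0 0 0 0 0 1;0 0 0 0 0 0 1;0 0 0 0 0 0 1;0 0 0 0 0 0 1'; python3 - <<'E'
from h import *
go(612.3,55,115,-91)
E
```

```text
clock: 50.65
eef_pos: [610.6, 52.6, 157.1]
tool_rot: [3.139, -0.001, -1.592]
force: [0.5, 0.5, -0.4]
width: 42.8
clock: 50.98
eef_pos: [611.5, 56.2, 158.2]
tool_rot: [3.141, -0.0, -1.586]
force: [0.3, 0.8, -0.2]
width: 42.5
rows: 0.029 -0.020 1.080 0.02 -0.01 0.13 | rows needed 1.0
```

```bash
python3 -m creep '0.03 -0.02 0.5 0 0 0 1;0.03 -0.02 1.08 0 0 0 1;0.03 -0.02 1.08 0 0 0 1;0.03 -0.02 1.08 0 0 0 1;0.03 -0.02 1.08 0 0 0 1;0.03 -0.02 1.08 0 0 0 1;0.03 -0.02 1.08 0 0 0 1'; python3 - <<'E'
from h import *
d=cam('wrist'); save(d,'w38',1.5);print(d['s']['eef_pos'],d['s']['tool_rot'])
go(612.3,55,97,-91)
d=cam('side'); save(d,'s38',4,(140,130,320,280))
E
```

```text
clock: 51.57
eef_pos: [613.4, 53.6, 116.6]
tool_rot: [-3.139, -0.0, -1.588]
force: [0.7, -0.9, 0.2]
width: 42.3
[613.38301459  53.60626568 116.57960122] [-3.13933838e+00 -1.73742826e-04 -1.58796151e+00]
rows: -0.037 0.025 0.486 -0.11 -0.02 0.01 | rows needed 0.5
```

View pics/w38.png

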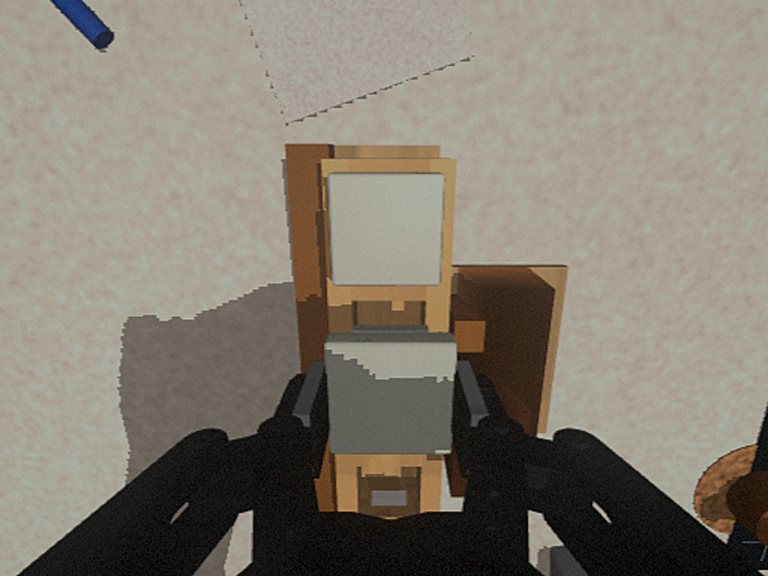

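View pics/s38.png

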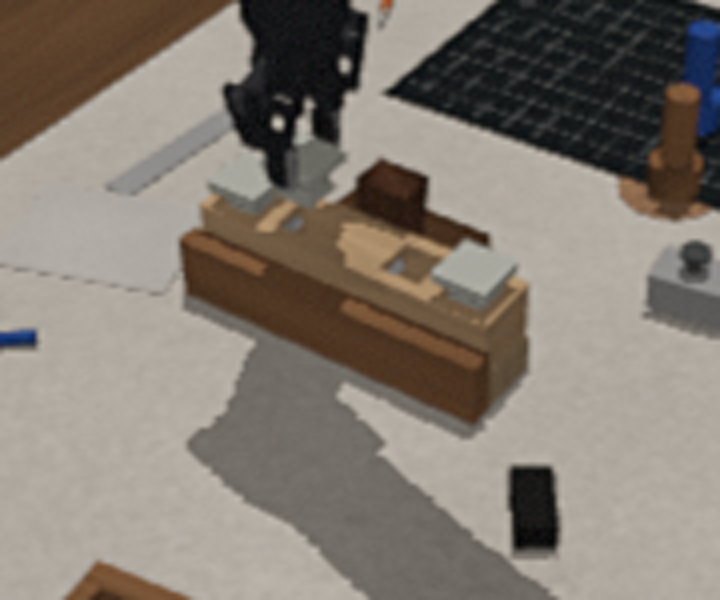

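```bash
python3 -m creep '-0.035 0.03 0.2 0 0 0 1;-0.035 0.03 0.4 0 0 0 1;-0.035 0.03 0.5 0 0 0 1;-0.035 0.03 0.5 0 0 0 1;-0.035 0.03 0.5 0 0 0 1'; python3 -c "
from h import *
go(612.3,55,86,-91)"
```

```text
clock: 52.08
eef_pos: [610.9, 54.7, 94.6]
tool_rot: [3.14, -0.001, -1.588]
force: [0.4, 0.3, -0.5]
width: 42.7
rows: -0.008 -0.036 0.214 0.07 -0.04 0.00 | rows needed 0.2
```

```bash
python3 -m creep '-0.01 -0.03 0 0 0 0 1;-0.01 -0.03 0.1 0 0 0 1;-0.01 -0.03 0.2 0 0 0 1;-0.01 -0.03 0.2 0 0 0 1;-0.01 -0.03 0.2 0 0 0 1'; python3 -m creep '0 0 0.08 0 0 0 1;0 0 0.13 0 0 0 1;0 0 0.13 0 0 0 1;0 0 0.13 0 0 0 1'
```

```text
clock: 52.5
eef_pos: [612.2, 55.2, 86.9]
tool_rot: [3.141, -0.001, -1.588]
force: [0.4, -0.3, 0.3]
width: 42.7
clock: 52.83
eef_pos: [612.5, 55.2, 82.0]
tool_rot: [3.141, -0.001, -1.588]
force: [-0.3, -0.1, 0.0]
width: 42.2
```

```bash
python3 -m creep '0 0 0.03 0 0 0 1;0 0 0.04 0 0 0 1;0 0 0.04 0 0 0 1;0 0 0.04 0 0 0 1'; python3 -m creep '0 0 0 0 0 0 0.4;0 0 0 0 0 0 0.2;0 0 0 0 0 0 0;0 0 0 0 0 0 0;0 0 0 0 0 0 0;0 0 -0.5 0 0 0 0;0 0 -1 0 0 0 0;0 0 -2 0 0 0 0;0 0 -3 0 0 0 0;0 0 -4 0 0 0 0';python3 - <<'E'
from h import *
d=cam('wrist'); save(d,'w39',1.5);print(d['s']['eef_pos'])
d=cam('side'); save(d,'s39',4,(140,130,340,280));d=cam('top'); save(d,'t39',4,(190,90,390,240))
E
```

```text
clock: 53.17
eef_pos: [612.8, 55.2, 80.6]
tool_rot: [-3.141, -0.0, -1.588]
force: [0.7, 0.7, -0.4]
width: 42.3
clock: 54.0
eef_pos: [612.0, 55.1, 241.9]
tool_rot: [3.141, -0.001, -1.588]
force: [1.0, 0.0, 0.2]
width: 85.5
[611.9690193   55.14178512 241.94908807]
```

View pics/s39.png

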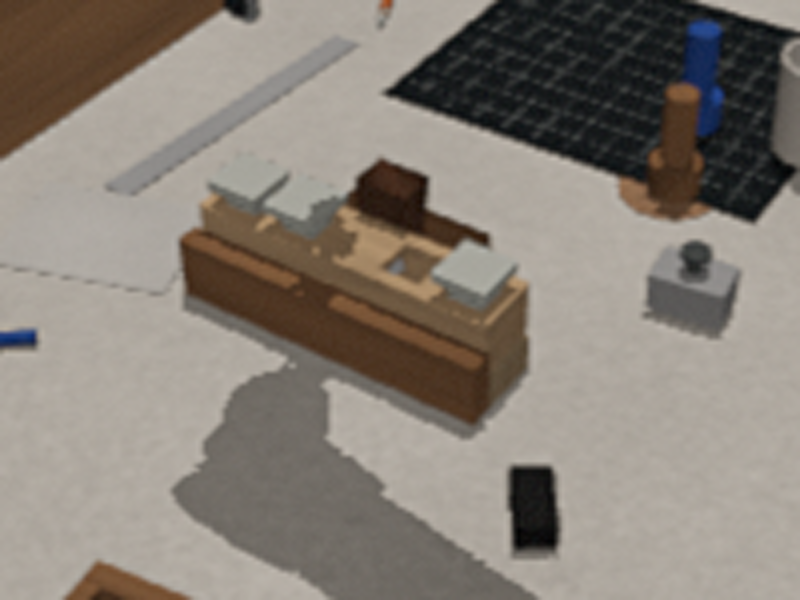

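View pics/t39.png

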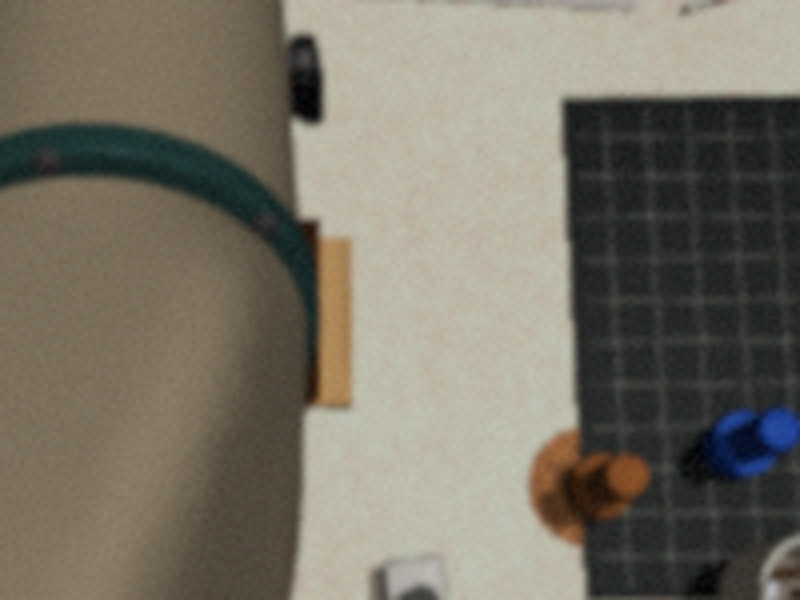

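```bash
python3 -c "
from h import *
go(448,-215,230,-40)"
```

```text
rows: 6.829 4.056 0.324 -0.44 -0.17 -50.99 | rows needed 7.6
```

```bash
python3 -m creep '0.9 0.5 0 0 0 -7 0;1.8 1 0 0 0 -14 0;2.7 1.5 0 0 0 -21 0;3.6 2 0 0 0 -28 0;4.5 2.6 0 0 0 -35 0;5.4 3.2 0 0 0 -42 0;6.2 3.7 0.3 0 0 -49 0;6.83 4.06 0.32 0 0 -51 0;6.83 4.06 0.32 0 0 -51 0;6.83 4.06 0.32 0 0 -51 0'; python3 -m creep '0 0 0 0 0 0 0;0 0 0 0 0 0 0;0 0 0 0 0 0 0;0 0 0 0 0 0 0';python3 - <<'E'
from h import *
d=cam('wrist'); print(d['s']['eef_pos'],d['s']['tool_rot'])
np.save('w40.npy',d,allow_pickle=True)
save(d,'w40',1.5)
im=d['img'][130:220,215:305,::-1]
cv2.imwrite('pics/w40b.png',cv2.resize(im,None,fx=6.5,fy=6.5,interpolation=cv2.INTER_CUBIC))
E
```

```text
clock: 54.98
eef_pos: [443.4, -216.6, 226.7]
tool_rot: [3.14, 0.002, -0.703]
force: [0.8, 1.0, -0.2]
width: 85.4
clock: 55.32
eef_pos: [446.1, -213.8, 227.7]
tool_rot: [3.142, -0.0, -0.696]
force: [-0.3, -0.2, -0.0]
width: 85.1
[ 446.12646923 -213.83557173  227.69922952] [ 3.14154284e+00 -1.77607389e-04 -6.95615448e-01]
```

View pics/w40.png

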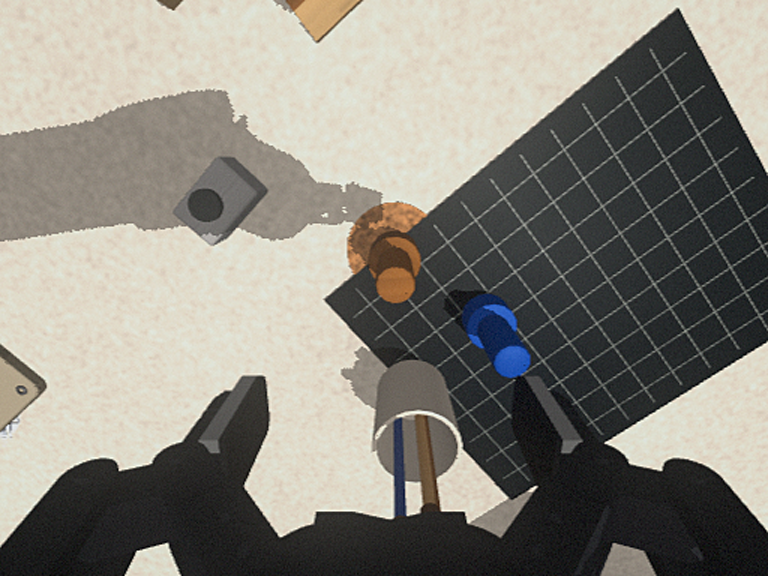

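View pics/w40b.png

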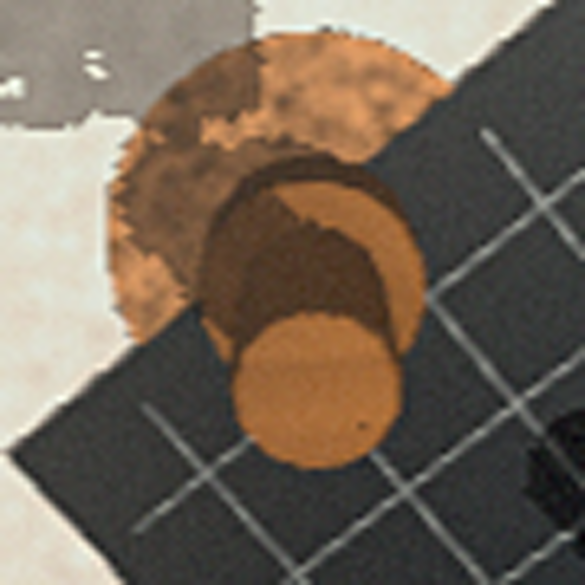

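```bash
python3 - <<'E'
from h import *
d=np.load('w40.npy',allow_pickle=True).item()
a=cr([(318,390),(313,292)],(215,130),6.5)
print(up(d,*a[0],95),up(d,*a[1],30))
go(445.5,-218,110,-40)
E
```

```text
[ 446.29576598 -217.82331288   95.        ] [ 445.98584636 -217.97931895   30.        ]
rows: 0.052 0.084 2.944 0.01 -0.02 0.12 | rows needed 2.8
```

```bash
python3 -m creep '0.07 0.07 1 0 0 0 0;0.07 0.07 2 0 0 0 0;0.07 0.07 2.9 0 0 0 0;0.07 0.07 2.9 0 0 0 0;0.07 0.07 2.9 0 0 0 0;0.07 0.07 2.9 0 0 0 0'; python3 - <<'E'
from h import *
go(446.5,-218,50,-40)
d=cam('wrist'); save(d,'w41',1.5)
E
```

```text
clock: 55.87
eef_pos: [447.0, -219.3, 113.3]
tool_rot: [-3.141, -0.002, -0.697]
force: [-0.1, -0.5, 0.6]
width: 85.3
rows: -0.034 -0.016 1.581 -0.02 -0.14 0.04 | rows needed 1.5
```

View pics/w41.png

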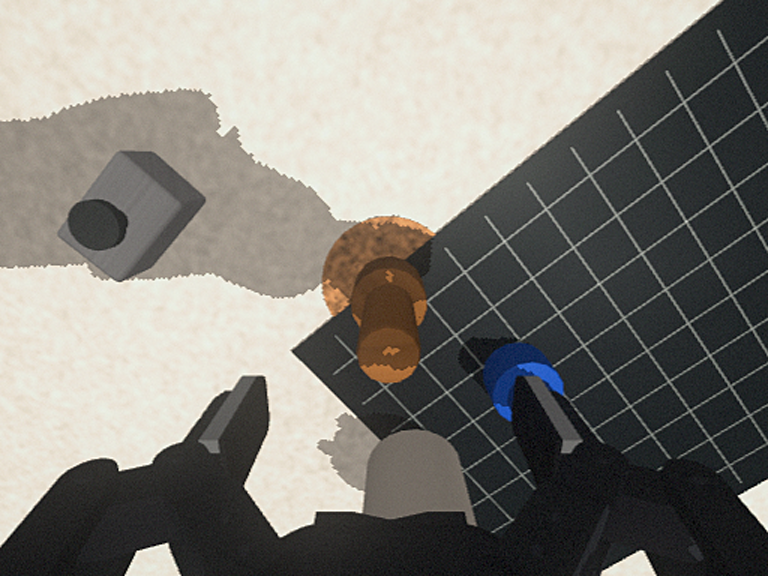

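```bash
python3 -m creep '-0.03 0 0.7 0 0 0 0;-0.03 0 1.3 0 0 0 0;-0.03 0 1.58 0 0 0 0;-0.03 0 1.58 0 0 0 0;-0.03 0 1.58 0 0 0 0;-0.03 0 1.58 0 0 0 1;-0.03 0 1.58 0 0 0 1;-0.03 0 1.58 0 0 0 1;-0.03 0 1.58 0 0 0 1;-0.03 0 1.58 0 0 0 1'; python3 -m creep '0 0 0 0 0 0 1;0 0 0 0 0 0 1;0 0 0 0 0 0 1;0 0 0 0 0 0 1;0 0 0 0 0 0 1;0 0 0 0 0 0 1'; python3 -m creep '0 0 -0.5 0 0 0 1;0 0 -1.5 0 0 0 1;0 0 -2.5 0 0 0 1;0 0 -3.5 0 0 0 1;0 0 -4 0 0 0 1;0 0 -4 0 0 0 1;0 0 -4 0 0 0 1;0 0 -4 0 0 0 1'; python3 - <<'E'
from h import *
d=cam('wrist'); save(d,'w42',1.5)
go(665,54.4,175,-40)
E
```

```text
clock: 56.75
eef_pos: [445.4, -218.6, 49.2]
tool_rot: [-3.142, -0.002, -0.698]
force: [0.2, 0.4, 7.1]
width: 27.0
clock: 57.25
eef_pos: [445.4, -218.6, 49.3]
tool_rot: [3.142, -0.002, -0.698]
force: [-0.7, 0.0, 6.2]
width: 26.7
clock: 57.92
eef_pos: [443.5, -217.7, 207.3]
tool_rot: [3.14, 0.003, -0.698]
force: [-0.9, -0.1, -3.0]
width: 26.5
rows: -0.122 -8.771 0.783 0.09 0.21 0.01 | rows needed 8.4
```

View pics/w42.png

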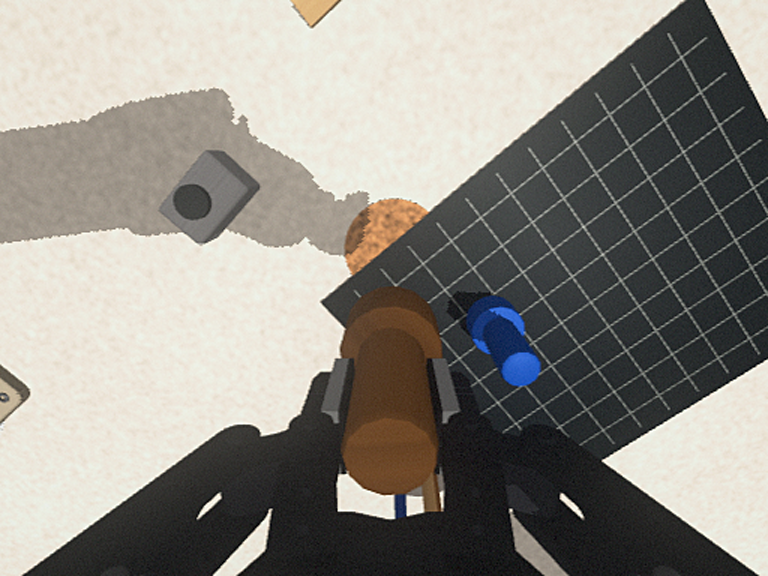

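```bash
python3 -m creep '0 -0.8 0 0 0 0 1;0 -1.8 0 0 0 0 1;0 -2.8 0 0 0 0 1;-0.05 -3.8 0 0 0 0 1;-0.05 -4.8 0 0 0 0 1;-0.1 -5.8 0.2 0 0 0 1;-0.1 -6.8 0.4 0 0 0 1;-0.12 -7.8 0.6 0 0 0 1;-0.12 -8.5 0.75 0 0 0 1;-0.12 -8.77 0.78 0 0 0 1'; python3 -m creep '0 0 0 0 0 0 1;0 0 0 0 0 0 1;0 0 0 0 0 0 1;0 0 0 0 0 0 1';python3 - <<'E'
from h import *
d=cam('wrist'); save(d,'w43',1.5); print(d['s']['eef_pos'])
d=cam('side'); save(d,'s43',4,(140,110,320,260))
go(665,54.4,150,-40)
E
```

```text
clock: 58.8
eef_pos: [666.8, 60.1, 172.7]
tool_rot: [3.141, 0.005, -0.692]
force: [-0.1, 0.7, -2.8]
width: 26.6
clock: 59.13
eef_pos: [665.7, 51.0, 177.0]
tool_rot: [3.139, -0.0, -0.701]
force: [-0.2, -0.2, -3.0]
width: 26.7
[665.72557518  51.03890963 176.98903493]
rows: -0.066 -0.031 0.690 0.06 -0.04 -0.12 | rows needed 0.7
```

View pics/w43.png

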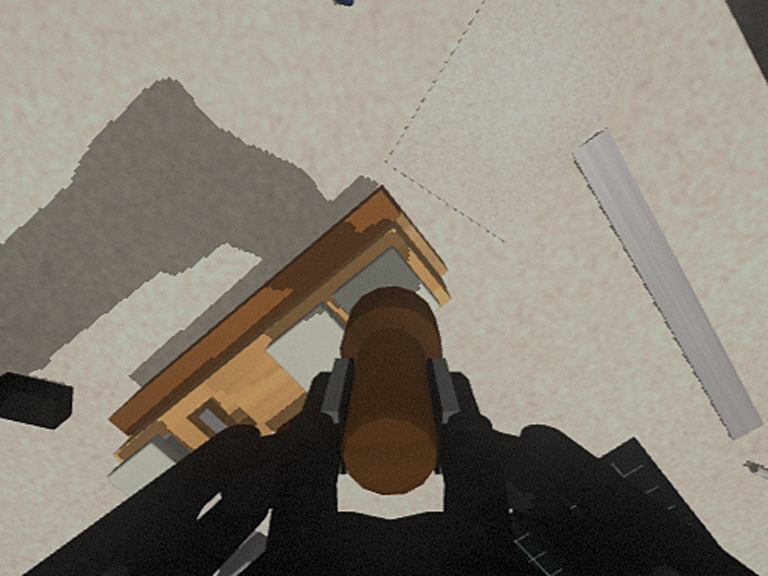

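View pics/s43.png

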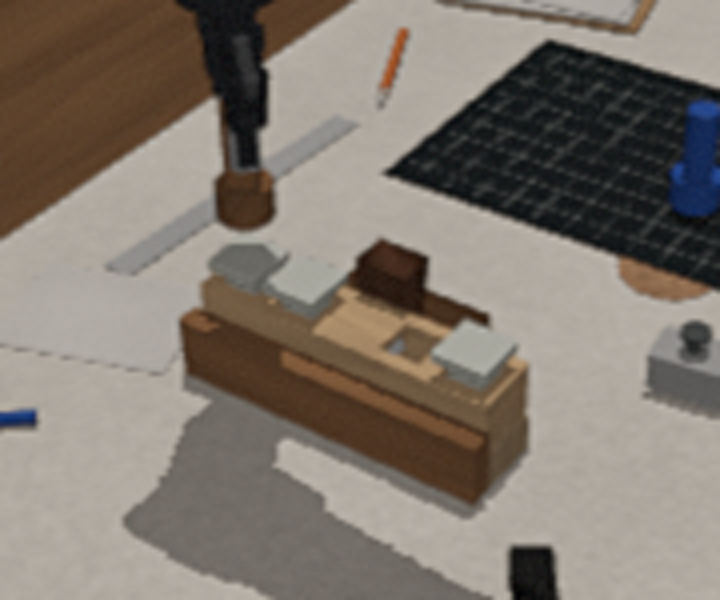

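```bash
python3 -m creep '-0.06 -0.03 0.3 0 0 0 1;-0.06 -0.03 0.68 0 0 0 1;-0.06 -0.03 0.68 0 0 0 1;-0.06 -0.03 0.68 0 0 0 1;-0.06 -0.03 0.68 0 0 0 1;-0.06 -0.03 0.68 0 0 0 1'; python3 -c "
from h import *
go(665,54.4,146,-40)"
```

```text
clock: 59.73
eef_pos: [666.3, 55.7, 151.3]
tool_rot: [-3.141, -0.002, -0.699]
force: [1.1, 0.4, -2.3]
width: 26.6
rows: -0.004 0.046 0.132 -0.05 -0.10 -0.02 | rows needed 0.1
```

```bash
python3 -m creep '0 0.045 0.05 0 0 0 1;0 0.045 0.12 0 0 0 1;0 0.045 0.12 0 0 0 1;0 0.045 0.12 0 0 0 1'; python3 -m creep '0 0 0.03 0 0 0 1;0 0 0.06 0 0 0 1;0 0 0.06 0 0 0 1'; python3 -m creep '0 0 0.02 0 0 0 1;0 0 0.04 0 0 0 1;0 0 0.04 0 0 0 1'
```

```text
clock: 60.07
eef_pos: [664.4, 54.6, 145.3]
tool_rot: [3.141, -0.0, -0.698]
force: [0.3, -0.8, -2.9]
width: 26.2
clock: 60.32
eef_pos: [664.8, 54.7, 143.4]
tool_rot: [-3.141, -0.001, -0.698]
force: [0.1, -0.2, 1.8]
width: 26.6
clock: 60.57
eef_pos: [664.8, 54.7, 141.8]
tool_rot: [-3.141, -0.001, -0.698]
force: [-0.7, 0.3, 4.8]
width: 26.6
```

```bash
python3 -m creep '0 0 0.03 0 0 0 1;0 0 0.05 0 0 0 1;0 0 0.05 0 0 0 1'; python3 -m creep '0 0 0.03 0 0 0 1;0 0 0.05 0 0 0 1;0 0 0.05 0 0 0 1';python3 -m creep '0 0 0.03 0 0 0 1;0 0 0.05 0 0 0 1;0 0 0.05 0 0 0 1'
```

```text
clock: 60.82
eef_pos: [664.2, 54.6, 138.5]
tool_rot: [3.141, 0.0, -0.698]
force: [0.7, -0.2, -1.8]
width: 26.9
clock: 61.07
eef_pos: [664.2, 54.6, 136.8]
tool_rot: [3.141, 0.0, -0.698]
force: [0.5, 0.1, -2.2]
width: 26.4
clock: 61.32
eef_pos: [663.8, 54.5, 134.6]
tool_rot: [3.14, 0.001, -0.698]
force: [-0.1, 0.4, -2.9]
width: 26.8
```

```bash
python3 -m creep '0 0 0.03 0 0 0 1;0 0 0.04 0 0 0 1;0 0 0.04 0 0 0 1'; python3 -m creep '0 0 0.02 0 0 0 1;0 0 0.03 0 0 0 1;0 0 0.03 0 0 0 1'
```

```text
clock: 61.57
eef_pos: [664.0, 54.5, 134.3]
tool_rot: [3.141, 0.0, -0.698]
force: [-2.6, -0.5, 4.8]
width: 26.9
clock: 61.82
eef_pos: [664.1, 54.6, 134.3]
tool_rot: [3.141, -0.0, -0.698]
force: [-4.0, 0.3, 10.4]
width: 26.9
```

```bash
python3 -m creep '0 0 -0.4 0 0 0 1;0 0 -0.8 0 0 0 1;0 0 -0.8 0 0 0 1;0 0 -0.8 0 0 0 1;0 0 -0.8 0 0 0 1'; python3 -c "
from h import *
go(613,55.2,160,-40)"
```

```text
clock: 62.23
eef_pos: [663.8, 54.6, 163.4]
tool_rot: [3.14, 0.001, -0.698]
force: [-0.5, 1.1, -3.4]
width: 26.8
rows: -0.982 0.804 0.086 0.08 0.04 0.01 | rows needed 1.2
```

```bash
python3 -m creep '-0.5 0.4 0 0 0 0 1;-0.98 0.8 0.05 0 0 0 1;-0.98 0.8 0.05 0 0 0 1;-0.98 0.8 0.05 0 0 0 1;-0.98 0.8 0.05 0 0 0 1;-0.98 0.8 0.05 0 0 0 1'; python3 - <<'E'
from h import *
d=cam('wrist'); save(d,'w44',1.5); print(d['s']['eef_pos'])
go(613,55.2,146,-40)
d=cam('side'); save(d,'s44',4,(140,110,320,260))
E
```

```text
clock: 62.73
eef_pos: [614.7, 55.3, 162.1]
tool_rot: [-3.141, -0.001, -0.698]
force: [0.5, -0.4, -3.0]
width: 27.0
[614.72743266  55.2863708  162.13134645]
rows: -0.032 0.029 0.405 -0.01 -0.05 -0.00 | rows needed 0.4
```

View pics/s44.png

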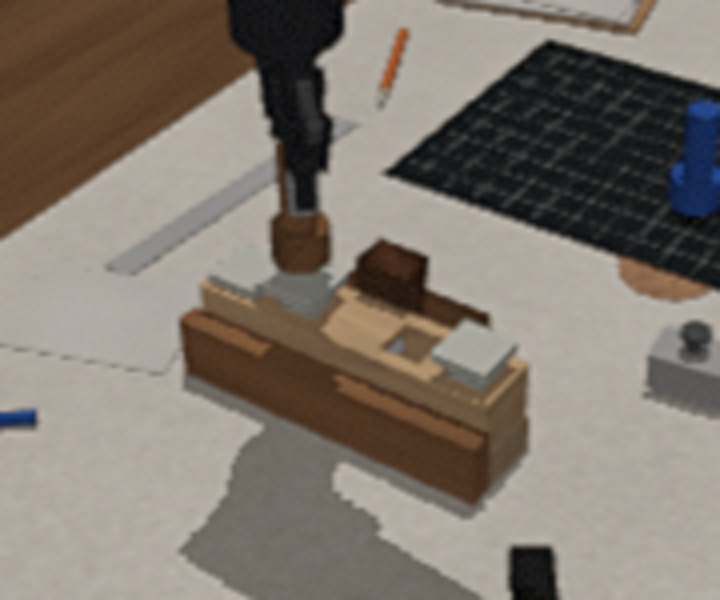

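First one flush (pocket3 at (240,270) in the crop lower). Press the second.

```bash
python3 -m creep '-0.03 0.03 0.2 0 0 0 1;-0.03 0.03 0.41 0 0 0 1;-0.03 0.03 0.41 0 0 0 1;-0.03 0.03 0.41 0 0 0 1;-0.03 0.03 0.41 0 0 0 1'; python3 -m creep '0 0 0.04 0 0 0 1;0 0 0.08 0 0 0 1;0 0 0.08 0 0 0 1'; python3 -m creep '0 0 0.03 0 0 0 1;0 0 0.05 0 0 0 1;0 0 0.05 0 0 0 1'
```

```text
clock: 63.25
eef_pos: [612.0, 55.1, 145.7]
tool_rot: [3.141, 0.0, -0.698]
force: [-0.3, 0.3, -2.5]
width: 26.8
clock: 63.5
eef_pos: [612.4, 55.2, 143.2]
tool_rot: [-3.141, -0.001, -0.698]
force: [0.0, 0.6, -1.6]
width: 26.6
clock: 63.75
eef_pos: [612.4, 55.2, 141.3]
tool_rot: [-3.141, -0.001, -0.698]
force: [0.5, -0.1, -2.2]
width: 26.5
```

```bash
python3 -m creep '0 0 0.03 0 0 0 1;0 0 0.05 0 0 0 1;0 0 0.05 0 0 0 1';python3 -m creep '0 0 0.02 0 0 0 1;0 0 0.04 0 0 0 1;0 0 0.04 0 0 0 1'; python3 - <<'E'
from h import *
d=cam('side'); save(d,'s45',4,(140,110,320,260))
d=cam('wrist'); save(d,'w45',1.5)
E
```

```text
clock: 64.0
eef_pos: [611.9, 55.1, 138.5]
tool_rot: [3.141, 0.0, -0.698]
force: [-0.1, 0.2, -0.7]
width: 26.6
clock: 64.25
eef_pos: [612.0, 55.1, 137.0]
tool_rot: [3.141, -0.0, -0.698]
force: [-0.7, 0.4, -1.5]
width: 27.0
```

View pics/s45.png

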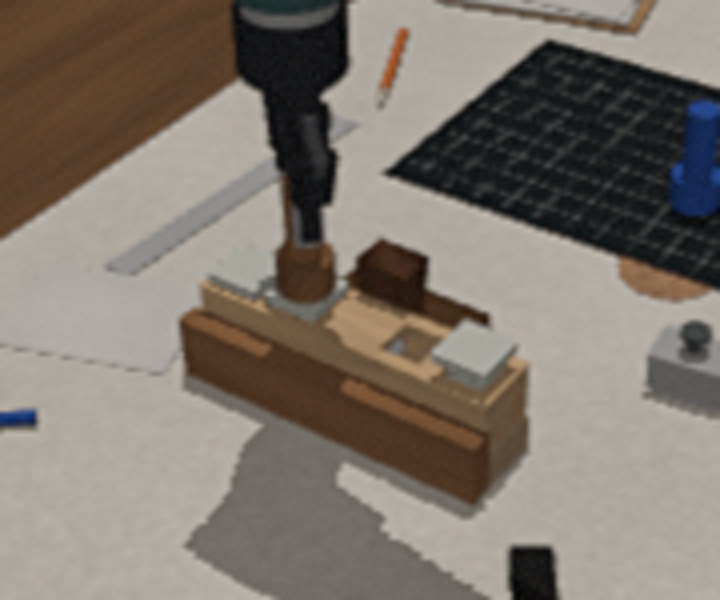

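View pics/w45.png

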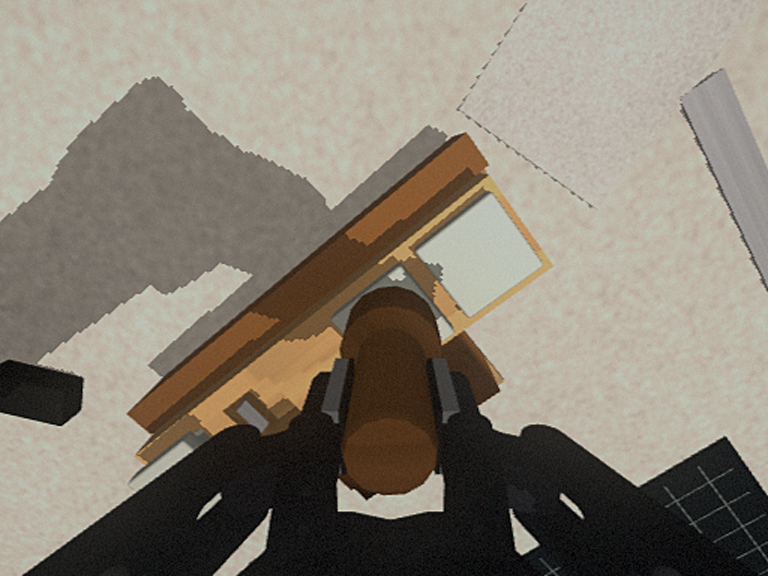

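```bash
python3 -m creep '0 0 0.03 0 0 0 1;0 0 0.06 0 0 0 1;0 0 0.06 0 0 0 1'; python3 -m creep '0 0 0.03 0 0 0 1;0 0 0.04 0 0 0 1;0 0 0.04 0 0 0 1'
```

```text
clock: 64.6
eef_pos: [611.9, 55.1, 134.5]
tool_rot: [3.141, -0.0, -0.698]
force: [0.1, 0.2, -1.2]
width: 26.9
clock: 64.85
eef_pos: [612.1, 55.1, 134.3]
tool_rot: [3.141, -0.0, -0.698]
force: [-2.0, -1.0, 6.4]
width: 26.8
```

```bash
python3 -m creep '0 0 0.03 0 0 0 1;0 0 0.03 0 0 0 1;0 0 0.03 0 0 0 1'; python3 -m creep '0 0 -0.4 0 0 0 1;0 0 -0.9 0 0 0 1;0 0 -0.9 0 0 0 1;0 0 -0.9 0 0 0 1;0 0 -0.9 0 0 0 1'; python3 -c "
from h import *
go(469,57.5,165,-40)
d=cam('side'); save(d,'s46',4,(140,110,320,260))"
```

```text
clock: 65.1
eef_pos: [612.2, 55.1, 134.2]
tool_rot: [-3.142, -0.001, -0.698]
force: [-4.3, -0.1, 13.1]
width: 26.9
clock: 65.52
eef_pos: [611.4, 55.1, 167.2]
tool_rot: [3.14, 0.001, -0.698]
force: [0.1, 0.4, -2.9]
width: 26.7
rows: -2.766 2.242 0.059 0.08 0.04 0.01 | rows needed 3.4
```

View pics/s46.png

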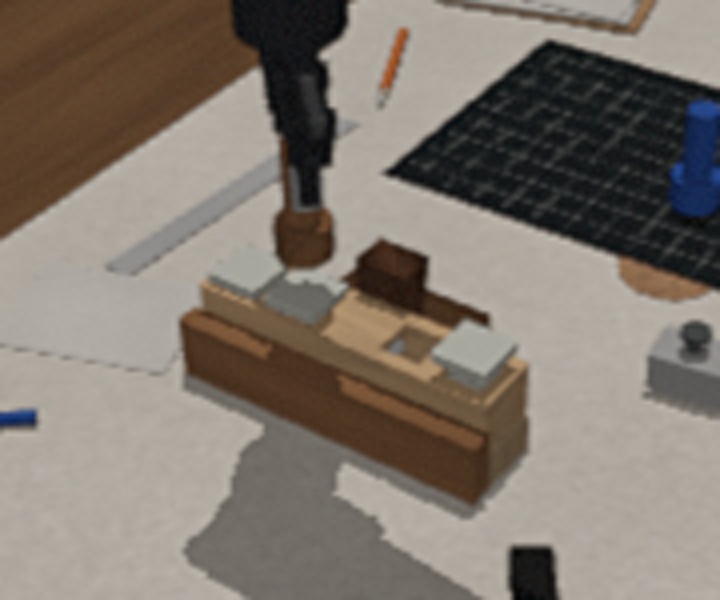

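```bash
python3 -m creep '-0.6 0.5 0 0 0 0 1;-1.2 1 0 0 0 0 1;-1.9 1.5 0 0 0 0 1;-2.5 2 0 0 0 0 1;-2.77 2.24 0 0 0 0 1;-2.77 2.24 0.05 0 0 0 1;-2.77 2.24 0.05 0 0 0 1;-2.77 2.24 0.05 0 0 0 1;-2.77 2.24 0.05 0 0 0 1'; python3 - <<'E'
from h import *
d=cam('wrist'); save(d,'w47',1.5); print(d['s']['eef_pos'])
go(469,57.5,147,-40)
E
```

```text
clock: 66.32
eef_pos: [470.9, 57.8, 165.8]
tool_rot: [-3.141, -0.001, -0.698]
force: [-0.5, -0.3, -3.0]
width: 26.6
[470.90522742  57.8026718  165.83785751]
rows: -0.030 0.034 0.471 -0.01 -0.05 -0.01 | rows needed 0.5
```

View pics/w47.png

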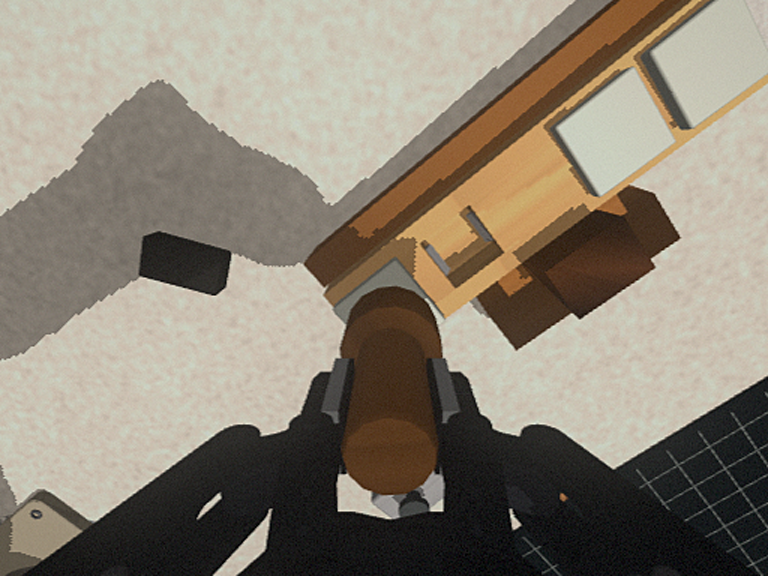

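```bash
python3 -m creep '-0.03 0.03 0.2 0 0 0 1;-0.03 0.03 0.4 0 0 0 1;-0.03 0.03 0.47 0 0 0 1;-0.03 0.03 0.47 0 0 0 1;-0.03 0.03 0.47 0 0 0 1'; python3 -m creep '0 0 0.04 0 0 0 1;0 0 0.08 0 0 0 1;0 0 0.08 0 0 0 1'; python3 -m creep '0 0 0.03 0 0 0 1;0 0 0.05 0 0 0 1;0 0 0.05 0 0 0 1';python3 -m creep '0 0 0.03 0 0 0 1;0 0 0.05 0 0 0 1;0 0 0.05 0 0 0 1'
```

```text
clock: 66.78
eef_pos: [467.7, 57.5, 146.8]
tool_rot: [3.14, 0.0, -0.698]
force: [0.2, 0.7, -3.0]
width: 26.5
clock: 67.03
eef_pos: [468.2, 57.7, 144.2]
tool_rot: [-3.141, -0.001, -0.698]
force: [0.7, -0.2, -2.6]
width: 27.1
clock: 67.28
eef_pos: [468.3, 57.7, 142.4]
tool_rot: [-3.141, -0.001, -0.698]
force: [0.1, -0.6, 3.5]
width: 27.1
clock: 67.53
eef_pos: [467.7, 57.6, 139.7]
tool_rot: [3.141, 0.0, -0.698]
force: [0.3, 0.6, -1.0]
width: 26.8
```

Snapped; press on to flush.

```bash
python3 -m creep '0 0 0.05 0 0 0 1;0 0 0.1 0 0 0 1;0 0 0.13 0 0 0 1;0 0 0.13 0 0 0 1'; python3 -m creep '0 0 0.03 0 0 0 1;0 0 0.05 0 0 0 1;0 0 0.05 0 0 0 1'
```

```text
clock: 67.87
eef_pos: [467.6, 57.5, 134.4]
tool_rot: [3.14, 0.0, -0.698]
force: [-0.3, -0.9, -2.3]
width: 26.6
clock: 68.12
eef_pos: [467.9, 57.5, 134.2]
tool_rot: [3.141, -0.0, -0.698]
force: [-3.5, -0.1, 14.6]
width: 26.5
```

```bash
python3 -m creep '0 0 -0.4 0 0 0 1;0 0 -1 0 0 0 1;0 0 -1.2 0 0 0 1;0 0 -1.2 0 0 0 1;0 0 -1.2 0 0 0 1'; python3 -c "
from h import *
go(566.8,12,180,-40)"
```

```text
clock: 68.53
eef_pos: [467.9, 57.6, 180.7]
tool_rot: [3.142, -0.001, -0.698]
force: [0.1, -0.5, -2.9]
width: 26.6
rows: 2.626 -0.716 0.018 0.00 -0.04 0.00 | rows needed 2.6
```

```bash
python3 -m creep '0.8 -0.2 0 0 0 0 1;1.7 -0.4 0 0 0 0 1;2.6 -0.7 0 0 0 0 1;2.63 -0.72 0 0 0 0 1;2.63 -0.72 0 0 0 0 1;2.63 -0.72 0 0 0 0 1;2.63 -0.72 0.45 0 0 0 1;2.63 -0.72 0.45 0 0 0 1;2.63 -0.72 0.45 0 0 0 1;2.63 -0.72 0.45 0 0 0 1';python3 -m creep '0 0 0.08 0 0 0 1;0 0 0.15 0 0 0 1;0 0 0.17 0 0 0 1;0 0 0.17 0 0 0 1'
```

```text
clock: 69.37
eef_pos: [566.3, 12.6, 163.0]
tool_rot: [3.141, 0.0, -0.697]
force: [0.4, -0.7, -1.6]
width: 26.7
clock: 69.7
eef_pos: [567.0, 12.1, 156.1]
tool_rot: [3.141, -0.0, -0.698]
force: [0.7, 0.1, -3.5]
width: 26.7
```

```bash
python3 -m creep '0 0 0.03 0 0 0 1;0 0 0.04 0 0 0 1;0 0 0.04 0 0 0 1';python3 -m creep '0 0 0.03 0 0 0 1;0 0 0.04 0 0 0 1;0 0 0.04 0 0 0 1'
```

```text
clock: 69.95
eef_pos: [567.3, 12.2, 155.8]
tool_rot: [-3.141, -0.001, -0.698]
force: [-2.2, 0.5, 7.2]
width: 26.5
clock: 70.2
eef_pos: [567.5, 12.4, 155.5]
tool_rot: [-3.141, -0.001, -0.698]
force: [-5.1, 1.5, 16.4]
width: 26.8
```

```bash
python3 -m creep '0 0 0.02 0 0 0 1;0 0 0.02 0 0 0 1;0 0 0.02 0 0 0 1;0 0 0.02 0 0 0 1;0 0 0.02 0 0 0 1;0 0 0.02 0 0 0 1;0 0 0.02 0 0 0 1;0 0 0.02 0 0 0 1;0 0 0.02 0 0 0 1;0 0 0.02 0 0 0 1';python3 -m creep '0 0 0 0 0 0 1;0 0 0 0 0 0 1;0 0 0 0 0 0 1;0 0 0 0 0 0 1;0 0 0 0 0 0 1;0 0 0 0 0 0 1;0 0 0 0 0 0 1;0 0 0 0 0 0 1;0 0 0 0 0 0 1;0 0 0 0 0 0 1'
```

```text
clock: 71.03
eef_pos: [567.6, 12.4, 155.5]
tool_rot: [-3.14, -0.002, -0.698]
force: [-6.7, 0.8, 21.7]
width: 27.0
clock: 71.87
eef_pos: [567.6, 12.4, 155.5]
tool_rot: [-3.14, -0.002, -0.698]
force: [-6.4, 0.6, 21.0]
width: 26.9
```

```bash
python3 -m creep '0 0 -0.3 0 0 0 1;0 0 -0.4 0 0 0 1;0 0 -0.4 0 0 0 1;0 0 -0.04 0 0 0 1;0 0 -0.04 0 0 0 1;0 0 -0.04 0 0 0 1;0 0 -0.3 0 0 0 1;0 0 -0.4 0 0 0 1;0 0 -0.02 0 0 0 1;0 0 -0.02 0 0 0 1';python3 -m creep '0 0 0 0 0 0 1;0 0 -0.3 0 0 0 1;0 0 -0.8 0 0 0 1;0 0 -0.8 0 0 0 1;0 0 -0.8 0 0 0 1;0 0 -0.8 0 0 0 1'; python3 - <<'E'
from h import *
d=cam('side'); save(d,'s48',4,(140,110,320,260)); np.save('s48.npy',d,allow_pickle=True)
d=cam('wrist'); save(d,'w48',1.5); go(447.5,-217,200,-40)
E
```

```text
clock: 72.7
eef_pos: [568.4, 11.8, 153.2]
tool_rot: [-3.14, -0.003, -0.698]
force: [1.0, 0.7, -0.3]
width: 26.4
clock: 73.2
eef_pos: [566.0, 12.0, 184.2]
tool_rot: [3.14, 0.001, -0.698]
force: [-0.2, -0.6, -2.6]
width: 27.2
rows: 1.410 6.291 -0.393 0.12 0.09 0.01 | rows needed 6.2
```

View pics/s48.png

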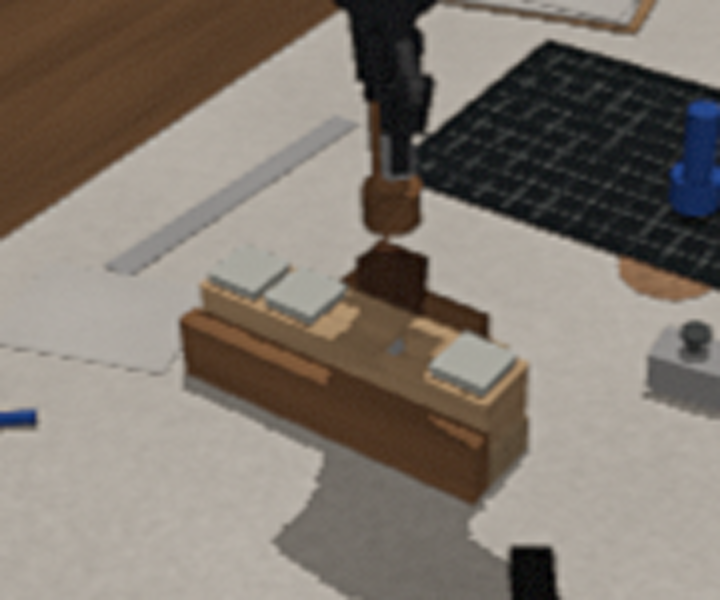

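```bash
python3 -m creep '0.02 0 0.4 0 0 0 1;0.02 0 0.65 0 0 0 1;0.02 0 0.65 0 0 0 1;0.02 0 0.65 0 0 0 1;0.02 0 0.65 0 0 0 1';python3 -m creep '0 0 0.05 0 0 0 1;0 0 0.1 0 0 0 1;0 0 0.12 0 0 0 1;0 0 0.12 0 0 0 1'
```

```text
clock: 73.72
eef_pos: [567.7, 11.6, 158.8]
tool_rot: [3.141, -0.0, -0.698]
force: [0.9, -0.7, -2.1]
width: 26.5
clock: 74.05
eef_pos: [567.6, 11.5, 154.1]
tool_rot: [3.141, -0.0, -0.698]
force: [-0.5, 0.8, -2.4]
width: 27.0
```

```bash
python3 -m creep '0 0 0.03 0 0 0 1;0 0 0.03 0 0 0 1;0 0 0.03 0 0 0 1';python3 -m creep '0 0 0.02 0 0 0 1;0 0 0.03 0 0 0 1;0 0 0.03 0 0 0 1'
```

```text
clock: 74.3
eef_pos: [567.9, 11.5, 153.3]
tool_rot: [-3.142, -0.001, -0.698]
force: [-0.5, 0.1, -0.6]
width: 26.6
clock: 74.55
eef_pos: [568.1, 11.6, 153.0]
tool_rot: [-3.141, -0.001, -0.698]
force: [-2.0, 0.6, 8.7]
width: 26.6
```

View pics/w48.png

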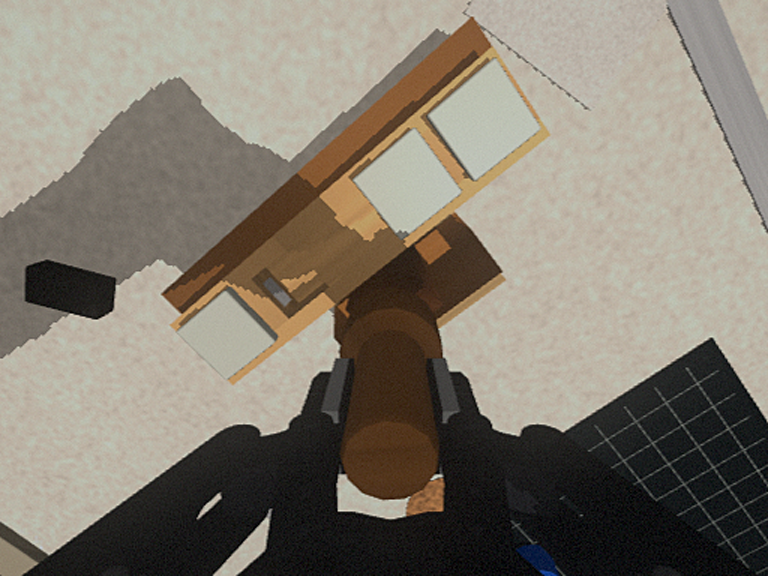

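```bash
python3 -m creep '0 0 -0.3 0 0 0 1;0 0 -0.8 0 0 0 1;0 0 -1.2 0 0 0 1;0 0 -1.2 0 0 0 1;0 0 -1.2 0 0 0 1';python3 -c "
from h import *
go(447.5,-217,200,-40)"
```

```text
clock: 74.97
eef_pos: [568.1, 11.6, 200.0]
tool_rot: [-3.141, -0.002, -0.698]
force: [0.3, 0.7, -2.7]
width: 26.9
rows: 1.363 6.315 -0.002 -0.04 -0.09 0.01 | rows needed 6.2
```

```bash
python3 -m creep '0.2 0.6 0 0 0 0 1;0.4 1.6 0 0 0 0 1;0.6 2.6 0 0 0 0 1;0.8 3.6 0 0 0 0 1;1 4.6 0 0 0 0 1;1.2 5.5 0 0 0 0 1;1.36 6.31 0 0 0 0 1;1.36 6.31 0 0 0 0 1;1.36 6.31 0 0 0 0 1;1.36 6.31 0 0 0 0 1'; python3 -m creep '0 0 0 0 0 0 1;0 0 0 0 0 0 1;0 0 0 0 0 0 1;0 0 0 0 0 0 1';python3 - <<'E'
from h import *
d=cam('wrist'); save(d,'w49',1.5)
go(447.5,-217,58,-40)
E
```

```text
clock: 75.8
eef_pos: [446.8, -216.1, 198.9]
tool_rot: [3.141, 0.001, -0.698]
force: [-0.3, 1.9, -2.8]
width: 26.8
clock: 76.13
eef_pos: [447.5, -215.9, 199.7]
tool_rot: [3.141, -0.0, -0.696]
force: [-0.5, -0.1, -3.2]
width: 26.3
rows: 0.014 0.016 3.544 0.02 -0.02 0.09 | rows needed 3.4
```

View pics/w49.png

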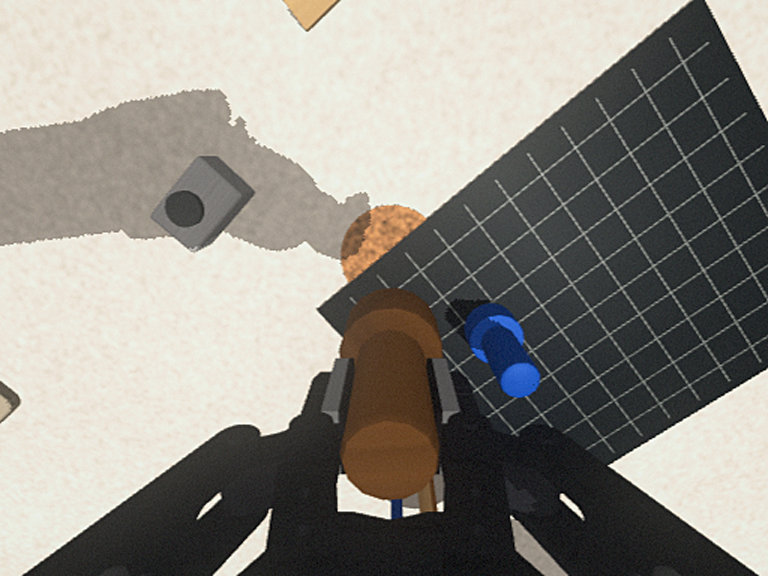

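```bash
python3 -m creep '0.01 0.02 1 0 0 0 1;0.01 0.02 2 0 0 0 1;0.01 0.02 3 0 0 0 1;0.01 0.02 3.5 0 0 0 1;0.01 0.02 3.54 0 0 0 1;0.01 0.02 3.54 0 0 0 1;0.01 0.02 3.54 0 0 0 1;0.01 0.02 3.54 0 0 0 1'; python3 -m creep '0 0 0.1 0 0 0 1;0 0 0.2 0 0 0 1;0 0 0.2 0 0 0 1;0 0 0.2 0 0 0 1'; python3 -m creep '0 0 0.03 0 0 0 1;0 0 0.05 0 0 0 1;0 0 0.05 0 0 0 1'
```

```text
clock: 76.85
eef_pos: [448.5, -218.3, 59.9]
tool_rot: [-3.141, -0.004, -0.698]
force: [-0.3, 0.3, -2.8]
width: 26.6
clock: 77.18
eef_pos: [446.9, -217.7, 50.4]
tool_rot: [3.141, -0.0, -0.698]
force: [0.8, -1.0, -2.4]
width: 26.8
clock: 77.43
eef_pos: [446.9, -217.7, 48.1]
tool_rot: [3.141, -0.0, -0.698]
force: [-0.3, 0.4, -1.8]
width: 27.0
```

```bash
python3 -m creep '0 0 0.02 0 0 0 1;0 0 0.03 0 0 0 1;0 0 0.03 0 0 0 1'; python3 -m creep '0 0 0.02 0 0 0 1;0 0 0.03 0 0 0 1;0 0 0.03 0 0 0 1'
```

```text
clock: 77.68
eef_pos: [446.9, -217.8, 47.1]
tool_rot: [3.141, -0.0, -0.698]
force: [-0.4, 0.6, -0.4]
width: 27.0
clock: 77.93
eef_pos: [447.0, -217.9, 47.0]
tool_rot: [3.141, -0.001, -0.698]
force: [-1.5, 1.0, 12.8]
width: 26.5
```

```bash
python3 -m creep '0 0 -0.04 0 0 0 0.6;0 0 -0.04 0 0 0 0.3;0 0 -0.04 0 0 0 0;0 0 -0.04 0 0 0 0;0 0 -0.04 0 0 0 0;0 0 -1 0 0 0 0;0 0 -2 0 0 0 0;0 0 -3 0 0 0 0;0 0 -4 0 0 0 0;0 0 -4.5 0 0 0 0'; python3 - <<'E'
from h import *
d=cam('wrist'); save(d,'w50',1.5)
go(410,57,220,-1)
E
```

```text
clock: 78.77
eef_pos: [448.6, -218.4, 230.1]
tool_rot: [-3.14, -0.006, -0.698]
force: [1.3, -1.0, -1.1]
width: 85.3
rows: -5.208 -4.642 0.263 0.06 -0.64 -39.00 | rows needed 6.7
```

View pics/w50.png

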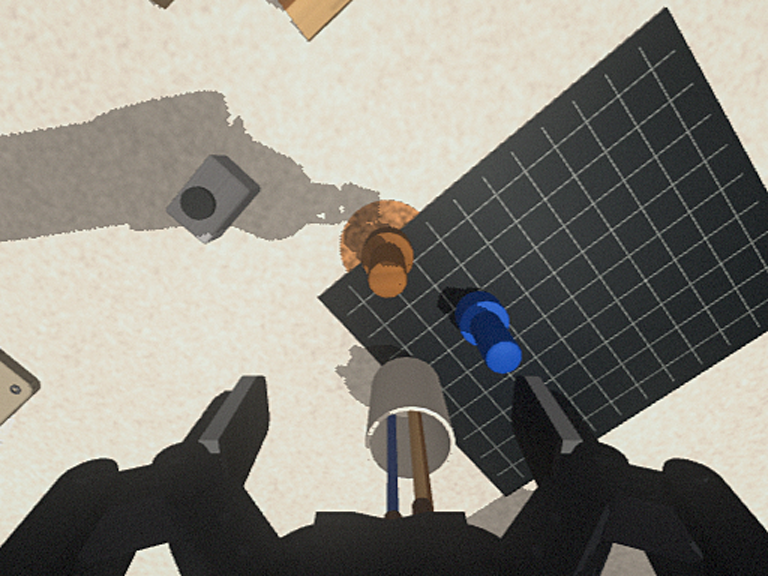

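```bash
python3 -c "
from h import *
go(415,57,200,-91)"
```

```text
rows: -5.117 -4.721 0.764 -0.42 -0.50 50.99 | rows needed 7.1
```

```bash
python3 -m creep '-0.8 -0.7 0 0 0 7 1;-1.5 -1.4 0 0 0 14 1;-2.2 -2.1 0 0 0 21 1;-3 -2.8 0 0 0 28 1;-3.7 -3.5 0 0 0 35 1;-4.4 -4.1 0 0 0 42 1;-5.1 -4.7 0 0 0 49 1;-5.12 -4.72 0.7 0 0 51 1;-5.12 -4.72 0.7 0 0 51 1;-5.12 -4.72 0.7 0 0 51 1'; python3 -m creep '0 0 0 0 0 0 1;0 0 0 0 0 0 1;0 0 0 0 0 0 1;0 0 0 0 0 0 1';python3 - <<'E'
from h import *
d=cam('wrist'); save(d,'w51',1.5); print(d['s']['eef_pos'])
go(415,57,62,-91)
E
```

```text
clock: 79.65
eef_pos: [410.0, 59.0, 196.7]
tool_rot: [3.138, -0.002, -1.584]
force: [0.3, -0.6, 0.4]
width: -0.4
clock: 79.98
eef_pos: [411.9, 57.6, 198.2]
tool_rot: [-3.14, -0.0, -1.59]
force: [0.0, 0.4, 0.2]
width: -0.1
[411.93285687  57.61713076 198.21480839]
rows: 0.018 -0.075 3.404 -0.06 -0.02 -0.08 | rows needed 3.3
```

View pics/w51.png

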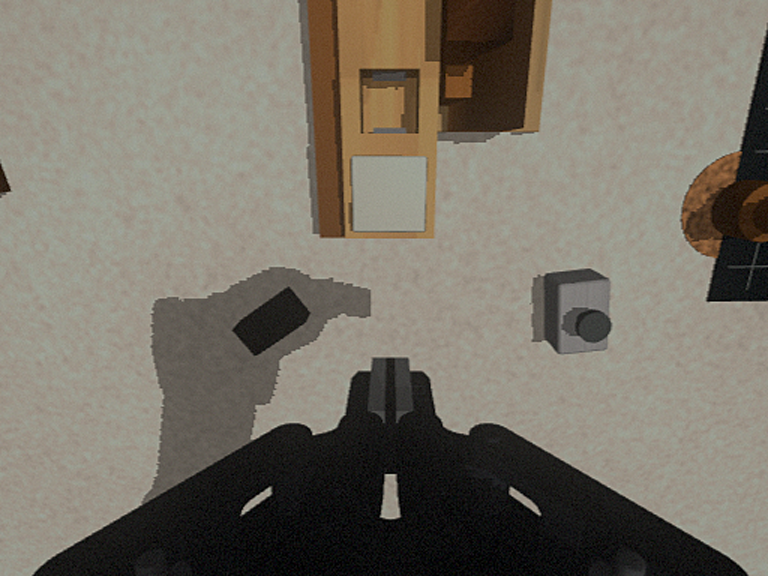

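```bash
python3 -m creep '0 0 1 0 0 0 1;0 0 2 0 0 0 1;0 0 3 0 0 0 1;0 0 3.4 0 0 0 1;0 0 3.4 0 0 0 1;0 0 3.4 0 0 0 1;0 0 3.4 0 0 0 1'; python3 -m creep '0 -0.2 0 0 0 0 1;0 -0.35 0 0 0 0 1;0 -0.35 0 0 0 0 1;0 -0.35 0 0 0 0 1'
```

```text
clock: 80.62
eef_pos: [411.6, 58.3, 61.6]
tool_rot: [3.142, -0.001, -1.589]
force: [-0.6, -0.8, 0.1]
width: -0.3
clock: 80.95
eef_pos: [426.7, 58.4, 62.3]
tool_rot: [-3.139, 0.0, -1.588]
force: [-1.1, 0.1, 0.7]
width: -0.3
```

```bash
python3 -m creep '0 -0.05 0 0 0 0 1;0 -0.1 0 0 0 0 1;0 -0.1 0 0 0 0 1'; python3 -m creep '0 -0.03 0 0 0 0 1;0 -0.05 0 0 0 0 1;0 -0.05 0 0 0 0 1';python3 -m creep '0 -0.03 0 0 0 0 1;0 -0.05 0 0 0 0 1;0 -0.05 0 0 0 0 1'
```

```text
clock: 81.2
eef_pos: [429.9, 58.3, 61.8]
tool_rot: [-3.141, -0.0, -1.588]
force: [0.7, 0.5, 1.3]
width: -0.1
clock: 81.45
eef_pos: [431.5, 58.2, 61.7]
tool_rot: [-3.141, -0.001, -1.588]
force: [-0.8, 0.2, -0.4]
width: 0.1
clock: 81.7
eef_pos: [431.8, 58.2, 61.5]
tool_rot: [3.139, -0.0, -1.588]
force: [-4.3, 0.6, 2.1]
width: -0.0
```

```bash
python3 -m creep '0 -0.03 0 0 0 0 1;0 -0.05 0 0 0 0 1;0 -0.05 0 0 0 0 1';python3 -m creep '0 -0.03 0 0 0 0 1;0 -0.04 0 0 0 0 1;0 -0.04 0 0 0 0 1'
```

```text
clock: 81.95
eef_pos: [431.8, 58.2, 61.4]
tool_rot: [3.135, -0.0, -1.588]
force: [-7.1, 0.3, 5.1]
width: -0.3
clock: 82.2
eef_pos: [431.8, 58.2, 61.3]
tool_rot: [3.132, 0.0, -1.588]
force: [-9.9, -0.8, 6.6]
width: -0.2
```

```bash
python3 -m creep '0 0.3 0 0 0 0 1;0 0.5 0 0 0 0 1;0 0.5 0 0 0 0 1;0 0.5 -1 0 0 0 1;0 0.5 -2 0 0 0 1;0 0.5 -3 0 0 0 1;0 0.5 -4 0 0 0 1;0 0.5 -4.5 0 0 0 0;0 0.5 -4.5 0 0 0 0;0 0.5 -4.5 0 0 0 0'; python3 -m creep '-2 0.5 0 0 0 0 0;-3 0.5 0 0 0 0 0;-4 0.5 0 0 0 0 0;-5 0.5 0 0 0 0 0;-5 0.5 0 0 0 0 0;-5 0.5 0 0 0 0 0';python3 - <<'E'
from h import *
d=cam('wrist'); save(d,'w52',1.5); print(d['s']['eef_pos'])
d=cam('side'); save(d,'s52',3.4,(140,110,370,280));d=cam('top'); save(d,'t52',3.2,(180,90,430,270))
E
```

```text
clock: 83.03
eef_pos: [418.6, 59.0, 243.1]
tool_rot: [-3.137, 0.001, -1.587]
force: [-0.5, 0.1, 0.8]
width: 35.8
clock: 83.53
eef_pos: [399.2, 267.0, 239.8]
tool_rot: [3.141, 0.002, -1.578]
force: [-0.4, 0.0, -0.5]
width: 85.8
[399.23235777 267.02447253 239.80231745]
```

View pics/s52.png

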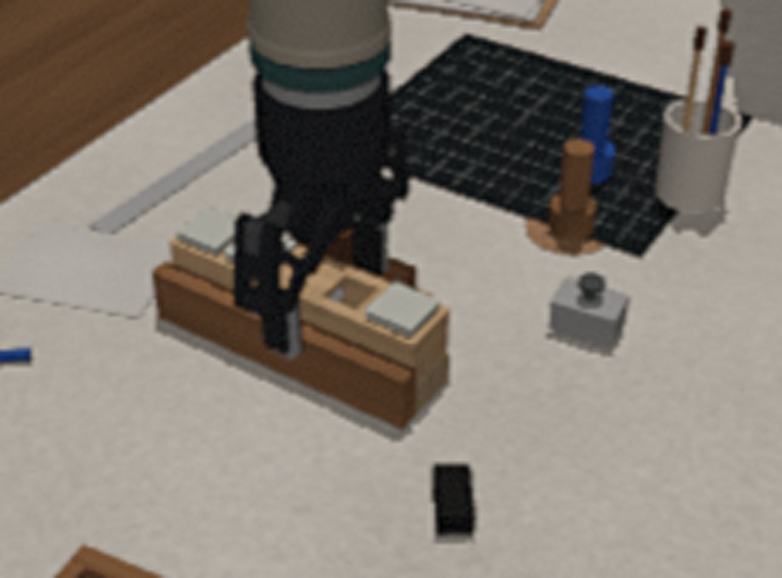

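View pics/t52.png

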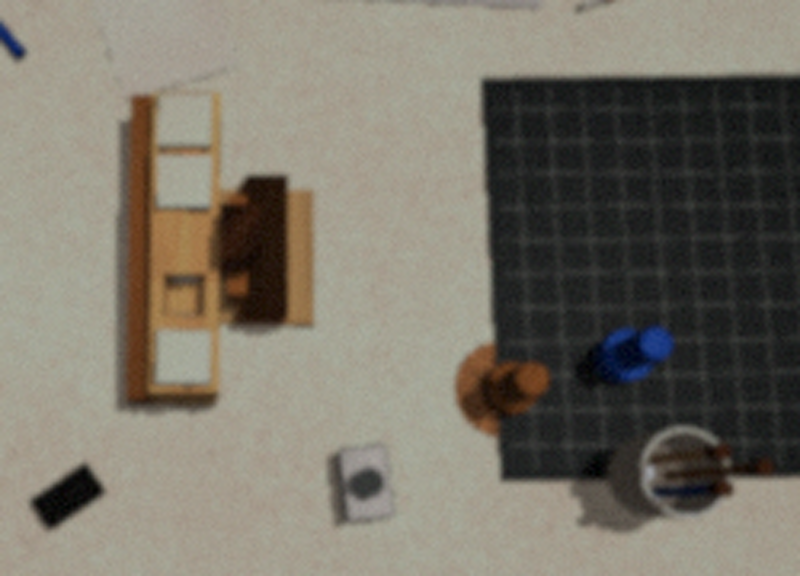

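```bash
python3 -c "
from h import *
d=cam('side'); print(ctrl.read_state()['clock'])
print(ctrl.finish_job())"
```

```text
83.7333
the job is handed in; nothing more can be done
None
```

The job is done and handed in at about 84 s of the 210 s allowed. The bar is clamped, all three retainers are pressed flush, and the pusher stands upright on its pad.

- **Bar:** it lies on the bed, centred and against the stop rail. At the end I pushed its end sideways with the closed fingers at about 10 N and it did not move.
- **Wedge:** it stands in the slot with its flat face to the bar. Its foot ended about 16 mm above the bench, not the 14 mm you gave. It sank about 1 mm under the first push, then no further under repeated taps, a 24 N hold and two harder knocks.
- **Force on the wedge:** some pushes went over your 15 to 22 N. One reached about 31 N. The two knocks went unmeasured and slid the pusher about 2 mm in the grip.
- **Retainers:** three were on the bench. I set them in pockets 0, 2 and 3 after clamping and pressed each with the held pusher. In each case the pusher stopped firmly at the height that means flush. For pocket 2 I saw no force peak at the snap, but it stopped at the same height as the other two.
- **Pusher, jar, weight and eraser:** the last pictures show the pusher on its cork pad and the other three, along with the blue look-alike, where they were.

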